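# Clear the pads into the interlocked chest and clamp the next stone blank

### The job

Get the next stone blank ready for polishing. Put every backing pad lying on the bench back into the chest's open drawer and shut it fully, which lets the interlock free the other drawer; open that one, take the stone blank out, and shut it again once the blank is out, so that both drawers end fully shut. Set the blank up on the clamping board: flip the cam lever up to free the sliding stop and move the stop back, lay the blank flat and lengthwise along the track with its end against the fixed stop, bring the sliding stop snug against its other end, and flip the lever fully down to lock it, without shoving the other things about.

Things in the scene. Friction and masses are not known exactly. Their poses are not given: they have to be found in the camera images.
- pad1_center (a point): a polisher's backing pad: black rubber disc 68 mm across, 12 mm thick, pale underside, with a steel hub 28 mm in diameter and 28 mm tall on it to take hold of; 40 mm high in all, 160 g; lies disc down. Point on its axis 20 mm above its underside; z axis from disc to hub. One to three such pads, all alike; None: this one is absent
- pad2_center (a point): a second backing pad, alike (None: absent)
- pad3_center (a point): a third backing pad, alike (None: absent)
- blank_center (a point): the stone blank: a pale stone block 90 mm long (its x axis), 55 mm wide (y) and 24 mm thick (z), about 310 g; this point is its centre. At the start it lies flat in the shut drawer, roughly lengthwise to the drawer's travel. Its 55 mm width is the one to grip
- drawer_a (a joint): the chest's left-hand drawer (seen from the robot), which starts open: how far it is out, in m, 0 = fully shut, 0.175 = fully out; 1.5 N of friction. A ball between the drawers is the interlock: while one is open the other moves no more than 4 mm; it is freed when the first is shut to within 2 mm
- drawer_b (a joint): the chest's right-hand drawer, alike, which starts shut and blocked: how far it is pulled out, in m, 0 = fully shut, 0.175 = fully out. Inside it is like the left one
- drawer_a_handle (a point): middle of the left drawer's bar handle: a level steel bar 11 mm thick and 110 mm long, 35 mm out from the front, 32 mm below the chest's top; x axis points into the chest (the drawer opens towards -x), y along the bar. The chest: a grey sheet steel box fixed on the bench, 240 mm deep, 416 mm wide, 84 mm high, two drawers side by side facing the robot
- drawer_b_handle (a point): middle of the right drawer's bar handle, alike
- drawer_a_floor (a point): centre of the left drawer's inner floor: 206 mm long (x, as for the handle), 170 mm wide (y), 12.5 mm above the bench, walls 42 mm high inside; drawer front's top 74 mm above the bench. Moves with the drawer. At opening q the floor is open to above from x = -0.103 to x = -0.107 + q. A pad must lie disc down, not on another, to pass under the chest's top
- board: the clamping board: a plywood board 170 mm wide (x) and 310 mm long (y), 18 mm thick, fixed on the bench, with an aluminium track along its middle (its y axis); origin on the bench under the track, z up
- fixed_face (a point): foot of the fixed stop's face on the board's top, on the track's centre line; axes as the board's. The fixed stop is an aluminium bar 150 mm long across the board, 22 mm thick and 16 mm high at the board's -y end; its face looks along +y
- stop (a joint): the sliding stop: gap in m between its face and the fixed stop's face; 0 to 0.128, so 0.090 with the blank between them. Free, it slides with about 5 N of friction; with the lever down it is locked and holds over 100 N. At the start it is locked with a gap too small for the blank
- stop_face (a point): foot of the sliding stop's face on the board's top, at the track's centre line; axes as the board's; face looks along -y. The stop is an aluminium bar 150 mm long across the board, 20 mm thick (y 0 to 0.020), 16 mm high, whose two wings can be pinched or pushed; behind its middle is the lever's carriage, 42 mm wide, 35 mm high, reaching 84 mm back from the face
- lever (a joint): the cam lever's angle in rad: 0 = lying level, pointing along the board's +y away from the stops: locked; it swings up about a level axle and is free from about 0.8; 1.7 = end of travel, just past upright. It stays where it is left; it takes about 0.3 N m to free or to lock
- lever_grip (a point): middle of the lever's black handle, which is 17 mm wide (across the board), 13 mm thick and 52 mm long; this point is 72 mm from the axle along the lever (and 4 mm off its line); the handle's end is 22 mm further out. Level, it is 54 mm above the bench with room beneath
- lever_axle (a point): the lever's axle on the carriage, 55 mm behind the stop's face, 50 mm above the bench; the axle runs along the board's x axis
- spray: a clear spray bottle, 60 mm across and 150 mm tall, standing; a bystander, not part of the job; origin at its underside
- discs: a low stack of thin flexible sanding discs, 100 mm across and 18 mm high; a bystander, not part of the job; origin at its underside
- dresser: a pale square dressing stick, 130 x 28 x 28 mm; a bystander, not part of the job; origin at its underside
Things that resemble listed ones, but are neither listed nor needed, are in the scene too. What is shaped like the part that bears pad2_center but green or pink is not meant.

How it is judged:
By the outcome, as a careful person would: the job done as asked, in the order asked, and still so for the second after the job is handed in, with the robot touching nothing.
Of pad1, pad2, pad3 only 1 to 3 are there at a start; the rules pass over those that are not, and their reading is None.
At some moment in a run one of pad1, pad2, pad3 may be knocked a few centimetres aside while the robot is not near it.
Once in a run the grip may slacken for a moment while it holds something.
It also fails if it takes over 210 s, if anything falls off the work surface, if the arm or the gripper's body presses on something with over 40 N, if the wrist force passes 120 N, or if a joint passes its speed limit or range.

### The arm

A 6-joint arm with a two-finger parallel gripper is mounted at the origin on the work surface. World frame = base frame: x ahead of the robot, y to its left, z up, the work surface at z = 0. Lengths are in m, angles in rad, forces in N, time in s.
With the tool pointing down it reaches from about 0.25 to 0.775 m from the base axis. Payload 4 kg.
Tool frame: the origin (TCP) lies between the finger pads; the fingertips stand 14 mm ahead of it and the grasp point (between the pads) lies 5 mm behind it; z points along the fingers, y is the direction in which the jaws open and shut (so a half turn about z gives the same grasp; the last joint's range is limited). The gripper opens to 94 mm and grips with 3 to 60 N. Pads are 16 mm wide; open, the fingers measure 119 mm over their backs; the gripper's body (75 mm by 177 mm) begins 78 mm behind the grasp point.
Start: joints at [-1.241, 0.087, 1.371, -0, 1.684, -0.103], TCP at [0.231, -0.499, 0.22] pointing down, gripper open.
Joint ranges: [-3.1, 3.1], [-0.76, 2.03], [0.27, 2.55], [-1.08, 4.22], [0.17, 2.65], [-2.57, 2.57]. Speed limits (rad/s): [2.79, 2.79, 3.14, 3.14, 3.14, 3.14].

### API

Orientations are given as [roll, pitch, yaw] about the fixed x, y, z axes, in that order (R = Rz(yaw) Ry(pitch) Rx(roll)).
In Python, from bench import robot, cams, spotter gives the robot as it stands.
- The arm moves only by the shell command python3 -m inch 'ROWS'. ROWS is JSON, a list of rows, each an object of numbers: "grip": the opening, from 0 (shut) to 1 (fully open); "dx", "dy", "dz": the shift along the tool's x, y, z in units of 25 mm (1.0 is 25 mm); "rx", "ry", "rz": the turn, a rotation vector about the tool's x, y, z in units of 5 degrees (1.0 is 5 degrees). A call has 1 to 12 rows; each row shifts and turns the pose as measured when the row begins, along the tool's axes as they then stand; what a row does not reach is not made up. A row lasts 1/8 s, in which the tool goes at most 62.5 mm and 10.7 degrees, less where a joint would pass 70% of its speed; a pose out of reach is approached as far as the arm can. A call is refused whole if a number of a shift passes 1 or a number of a turn 1, either way. A call with a gripper value outside its range is refused whole. The fingers move at their own pace and stop on an object; the grip force is fixed at half the most. Time passes only in rows, so rows that do not move let the fingers close. It gives the time, the measured TCP pose, the force and the opening at its end, in the units of the state.
- robot.get_obs(): the state, without advancing time (a new reading comes with each control period).
- cams.snapshot(name): name is "scene" or "top" or "wrist"; returns a dict with "frame" (480x640x3 uint8, red, green, blue), "intrinsics" (3x3 intrinsics, pixels), "eye" and "orientation" of the camera in the world. Camera axes: x right, y up, looking along -z (the intrinsics and any distortion apply to the point x, -y, -z); pixel columns grow to the right and rows downward; lengths in m; the calibration is good to about 2 mm. A picture is of the moment at which its call begins. There is no depth.
- robot.close_job(): hands the job in, once; it reports no verdict.
Trained networks look in a picture, given as the dict that the camera call returned (one of the last four; its "shot" number tells which), for a name from the list of things; names that differ only in an ending like _2 or _b are one class to them, and where a whole thing is asked for, a point or a joint stands for the part that bears it (a point fixed in the world has none). Each returns a list of dicts, best first, with "score" (0 to 1); they miss things now and then, are a little off and sometimes report something else, mostly with a low value. They report only what shows in the picture. A call takes as long as a camera call. They do not tell look-alikes from the thing itself.
- spotter.regions_of(picture, query): "pixels" (480x640 bool, what is visible of it) and "extent" ([left, top, right, bottom] in pixels, round what is visible of it).
- spotter.place_of(picture, query): "pixel" ([column, row] in pixels: a listed point, or the origin of a listed thing).
The state is a dict: "time": time; "joint_positions": joint angles; "qvel": joint speeds; "joint_torque": joint torques, N m; "tool_pos": TCP position; "ee_rot": TCP orientation; "wrist_force": force on the tool from outside, world axes, zero at the start; "wrist_torque": the same for the moment, N m; "width": finger opening in m.
Only numpy, scipy, OpenCV 4.12 (cv2) and the standard library are available. Lean on these libraries where they do the work, as an engineer would, in place of code of your own. Each camera call takes 0.05 s, during which the arm holds its last target.

## Working session

There is one attempt and no reset: what is moved stays moved. The work goes in short steps, Python scripts to look and compute and a shell command to move; the robot and the scene stay as the last step left them, time stands still between calls to the robot, and variables do not carry over. Pictures are saved under pics/ and viewed, and the job is handed in when it is done.

```bash
ls -la; mkdir -p pics; cat > h.py <<'E'
import numpy as np, cv2
from bench import robot, cams, spotter
from scipy.spatial.transform import Rotation as R
def snap(n,fn=None):
    s=cams.snapshot(n)
    if fn: cv2.imwrite('pics/'+fn,cv2.cvtColor(s['frame'],cv2.COLOR_RGB2BGR))
    return s
E
python3 - <<'E'
from h import *
o=robot.get_obs()
for k,v in o.items(): print(k,np.round(v,3))
for n in ['scene','top','wrist']:
    s=snap(n,n+'0.png'); print(n,s.keys(),s['intrinsics'],s['eye'],s['orientation'])
E
```

```text
total 12
drwxr-xr-x  3 agent agent 4096 Dec  6 03:26 .
drwxr-xr-x 23 root  root  4096 Dec  6 03:26 ..
drwxr-xr-x  2 agent agent 4096 Dec  6 03:26 pics
time 0.0
joint_positions [-1.241  0.088  1.372  0.     1.684 -0.103]
qvel [ 0.     0.     0.001  0.002  0.    -0.   ]
joint_torque [ 0.0000e+00 -3.4018e+01 -3.0243e+01  7.2000e-02  3.3000e-02 -0.0000e+00]
tool_pos [ 0.231 -0.499  0.218]
ee_rot [-3.139 -0.     0.433]
wrist_force [-0.127  0.434 -0.39 ]
wrist_torque [-0.015 -0.029 -0.007]
width 0.094
scene dict_keys(['frame', 'intrinsics', 'eye', 'orientation', 'shot']) [[588.65248135   0.         331.79239321]
 [  0.         588.65248135 231.82912801]
 [  0.           0.           1.        ]] [1.13039471 0.7373521  1.28741212] [ 0.66602823 -0.00660652  2.57507199]
top dict_keys(['frame', 'intrinsics', 'eye', 'orientation', 'shot']) [[475.55116951   0.         317.63892113]
 [  0.         475.55116951 243.04253602]
 [  0.           0.           1.        ]] [ 0.38281832 -0.05751255  1.21517627] [ 1.94788113e-01 -1.21762740e-03 -1.59106770e+00]
wrist dict_keys(['frame', 'intrinsics', 'eye', 'orientation', 'shot']) [[429.53933636   0.         323.24662385]
 [  0.         429.53933636 244.95062546]
 [  0.           0.           1.        ]] [ 0.30799239 -0.46292225  0.38184524] [-0.29157509  0.00125323 -1.13845885]
```

View pics/scene0.png

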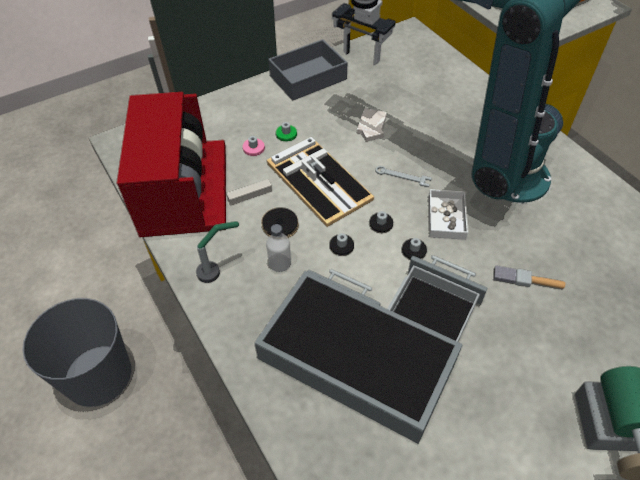

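View pics/top0.png

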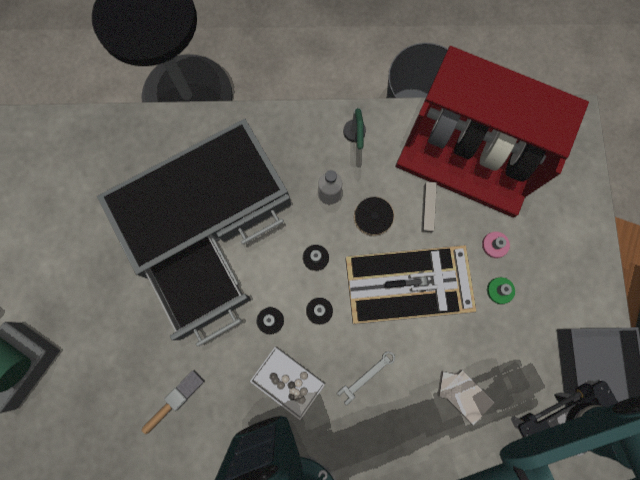

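View pics/wrist0.png

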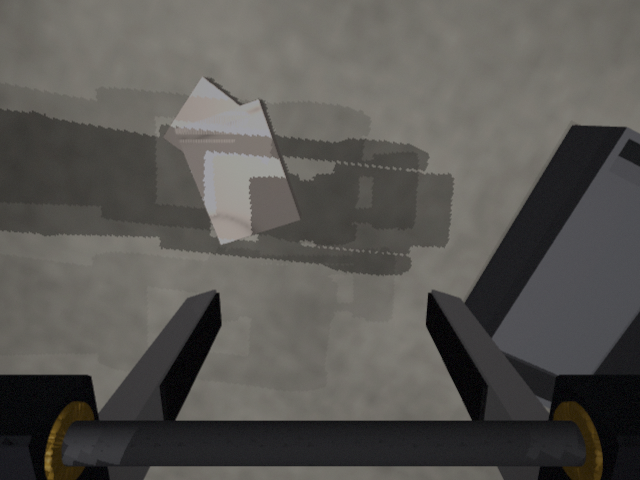

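```bash
cat >> h.py <<'E'
def ray(s,px):
    K=np.array(s['intrinsics']);u=(px[0]-K[0,2])/K[0,0];v=(px[1]-K[1,2])/K[1,1]
    d=R.from_euler('xyz',s['orientation']).as_matrix()@np.array([u,-v,-1.]);return np.array(s['eye']),d
def atz(s,px,z):
    e,d=ray(s,px);return e+d*(z-e[2])/d[2]
def proj(s,P):
    K=np.array(s['intrinsics']);p=R.from_euler('xyz',s['orientation']).as_matrix().T@(np.array(P)-np.array(s['eye']))
    return np.array([K[0,0]*p[0]/-p[2]+K[0,2], K[1,1]*-p[1]/-p[2]+K[1,2]])
E
python3 - <<'E'
from h import *
t=snap('top');sc=snap('scene')
Z=dict(pad1_center=.02,drawer_a_handle=.052,drawer_b_handle=.052,drawer_a_floor=.0125,board=0.,fixed_face=.018,stop_face=.018,lever_grip=.054,lever_axle=.05,spray=0,discs=0,dresser=0)
for q,z in Z.items():
    for n,s in(('top',t),('sc',sc)):
        for r in spotter.place_of(s,q)[:6]:
            if r['score']>.2: print(q,n,round(r['score'],2),np.round(r['pixel'],1),np.round(atz(s,r['pixel'],z),4))
im=t['frame'][:,:,::-1]
for i,(x,y,w,h) in enumerate([(240,230,110,110),(330,230,160,110),(90,110,220,240)]):
    c=im[y:y+h,x:x+w]; f=min(800//w,600//h); cv2.imwrite(f'pics/c{i}.png',cv2.resize(c,None,fx=f,fy=f,interpolation=2))
E
```

```text
pad1_center top 0.67 [270.4 317.5] [0.4324 0.0574 0.02  ]
pad1_center top 0.63 [263.1 229.2] [0.6577 0.076  0.02  ]
pad1_center sc 0.91 [415.6 246.1] [0.4241 0.0627 0.02  ]
drawer_a_handle top 0.82 [219.1 329.1] [0.4059 0.1778 0.052 ]
drawer_a_handle top 0.7 [320.7 309. ] [ 0.449  -0.0677  0.052 ]
drawer_a_handle top 0.69 [192.8 277.4] [0.5323 0.2449 0.052 ]
drawer_a_handle sc 0.84 [452.8 268.9] [0.406 0.188 0.052]
drawer_b_handle top 0.7 [261.3 230.3] [0.6476 0.0769 0.052 ]
drawer_b_handle top 0.66 [267.2 315.8] [0.4353 0.0621 0.052 ]
drawer_b_handle top 0.4 [424.1 281.2] [ 0.5115 -0.3229  0.052 ]
drawer_b_handle sc 0.8 [351.8 280.9] [0.644  0.0812 0.052 ]
drawer_b_handle sc 0.66 [326.4 181.3] [ 0.5168 -0.2408  0.052 ]
drawer_a_floor top 0.85 [193.7 282.3] [0.5249 0.2525 0.0125]
drawer_a_floor sc 0.97 [427.3 322. ] [0.5381 0.2599 0.0125]
board top 0.98 [406.4 286.5] [ 0.5046 -0.2886  0.    ]
board sc 0.8 [322.4 182.3] [ 0.5032 -0.2849  0.    ]
board sc 0.46 [293.3 154.1] [ 0.5168 -0.434   0.    ]
board sc 0.36 [427.3 318.6] [0.5263 0.2476 0.    ]
fixed_face top 0.95 [455.1 278.1] [ 
[... 240 characters left out ...]
0.3795  0.018 ]
lever_grip top 0.59 [394.9 278.2] [ 0.5201 -0.2513  0.054 ]
lever_axle top 0.93 [421.8 280.1] [ 0.5146 -0.3179  0.05  ]
lever_axle top 0.64 [329.4 195.3] [ 0.736  -0.0961  0.05  ]
lever_axle sc 0.63 [315.7 162.7] [ 0.5028 -0.3224  0.05  ]
lever_axle sc 0.63 [449.9 268. ] [0.4093 0.181  0.05  ]
lever_axle sc 0.43 [329.3 182. ] [ 0.5102 -0.2357  0.05  ]
spray top 0.87 [330.4 195.7] [ 0.75   -0.1003  0.    ]
spray sc 0.59 [279.2 262.6] [ 0.7552 -0.0983  0.    ]
discs top 0.86 [372.1 216.9] [ 0.6898 -0.2087  0.    ]
discs sc 0.84 [279.9 226.9] [ 0.6937 -0.2038  0.    ]
dresser top 0.94 [425.6 209. ] [ 0.7084 -0.351   0.    ]
dresser sc 0.72 [250.2 197.3] [ 0.7128 -0.3461  0.    ]
```

View pics/c0.png

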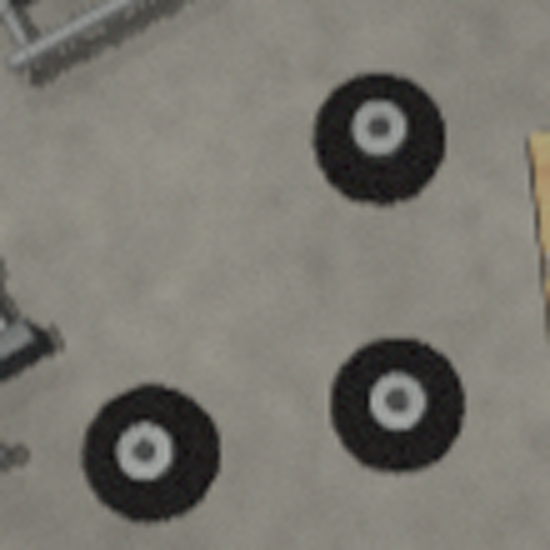

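View pics/c1.png

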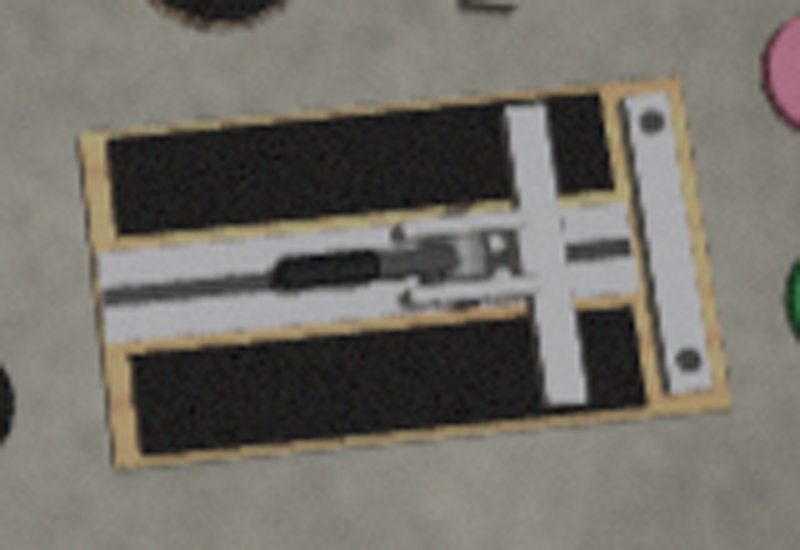

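View pics/c2.png

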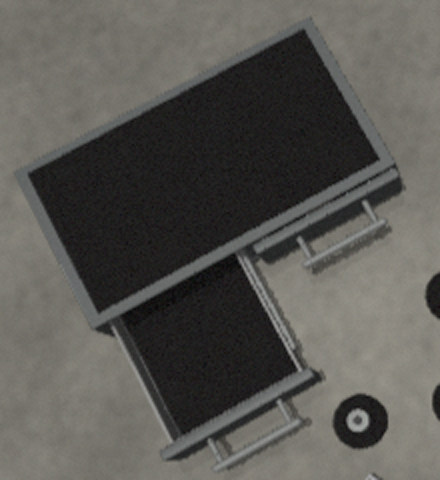

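```bash
python3 - <<'E'
from h import *
t=snap('top')
def P(l,z): return [np.round(atz(t,p,z),4) for p in l]
c=P([(99,197.5),(246,120),(287.5,192.5),(139,271)],.084)
print('chest',c,[np.round(np.linalg.norm(c[i]-c[(i+1)%4]),3) for i in range(4)])
print('yaw',[np.degrees(np.arctan2(*(c[a]-c[b])[1::-1])) for a,b in((0,3),(1,2))], [np.degrees(np.arctan2(*(c[a]-c[b])[1::-1]))-90 for a,b in((0,1),(3,2))])
for n,l in(('ha',[(199,343.5),(241.5,321.5)]),('hb',[(245,242.5),(282,221.5)])):
    h=P(l,.0575);print(n,h,(h[0]+h[1])/2,np.linalg.norm(h[0]-h[1]),np.degrees(np.arctan2(*(h[0]-h[1])[1::-1]))-90)
g=cv2.cvtColor(t['frame'],cv2.COLOR_RGB2GRAY)
for x,y in[(316,257),(320,310),(270,320)]:
    m=np.zeros_like(g);cv2.circle(m,(x,y),17,255,-1)
    b=((g<60)&(m>0)).astype(np.uint8);cs=cv2.findContours(b,0,1)[0];cc=max(cs,key=cv2.contourArea)
    (cx,cy),r=cv2.minEnclosingCircle(cc);e=cv2.fitEllipse(cc)
    print('disc',np.round(e[0],1),np.round(e[1],1),atz(t,e[0],.012))
    hb=((g>90)).astype(np.uint8); mm=np.zeros_like(g);cv2.circle(mm,(int(x),int(y)),11,1,-1)
    n,l,st,ce=cv2.connectedComponentsWithStats(hb&mm); k=1+np.argmax(st[1:,4]);print('hub',ce[k],st[k,4],atz(t,ce[k],.04))
# board corners c1 scale5 offset 330,230
o=lambda x,y:(330+x/5,230+y/5)
b=P([o(78,133),o(678,78),o(730,408),o(117,467)],.018)
print('board',b,[np.round(np.linalg.norm(b[i]-b[(i+1)%4]),3) for i in range(4)],'ctr',np.mean(b,0))
for a,c in((0,1),(3,2)): print(np.degrees(np.arctan2(*(b[a]-b[c])[1::-1]))-90)
print('lever handle',P([o(275,272),o(380,265)],.06),'stopface tops',P([o(546,103),o(585,402)],.034),'fixedface',P([o(625,100),o(670,393)],.034))
E
```

```text
chest [array([0.7314, 0.4741, 0.084 ]), array([0.9299, 0.1131, 0.084 ]), array([0.735 , 0.0086, 0.084 ]), array([0.5462, 0.3658, 0.084 ])] [np.float64(0.412), np.float64(0.221), np.float64(0.404), np.float64(0.215)]
yaw [np.float64(30.31795248780143), np.float64(28.19898093700309)] [np.float64(28.804700715983415), np.float64(27.858934265158624)]
ha [array([0.373 , 0.2239, 0.0575]), array([0.4227, 0.1232, 0.0575])] [0.39785 0.17355 0.0575 ] 0.1122968387800832 26.26842095846746
hb [array([0.6161, 0.1166, 0.0575]), array([0.6679, 0.0245, 0.0575])] [0.642   0.07055 0.0575 ] 0.10566763932254758 29.3547998475927
disc [315.5 257.3] [24.6 25.2] [ 0.58296541 -0.057586    0.012     ]
hub [315.21686747 255.        ] 83 [ 0.58417227 -0.05695423  0.04      ]
disc [319.2 310.6] [25.2 25.5] [ 0.44743552 -0.06411007  0.012     ]
hub [318.94444444 309.83333333] 90 [ 0.44770788 -0.06345975  0.04      ]
disc [269.9 320.3] [25.7 26.3] [0.42583955 0.05942373 0.012     ]
hub [268.35555556 319.84444444] 90 [0.42597362 0.06049408 0.04      ]
board [array([ 0.5822, -0.1344,  0.018 ]), array([ 0.6046, -0.443 ,  0.018 ]), array([ 0.4366, -0.4554,  0.018 ]), array([ 0.4138, -0.1484,  0.018 ])] [np.float64(0.309), np.float64(0.168), np.float64(0.308), np.float64(0.169)] ctr [ 0.5093 -0.2953  0.018 ]
4.1515831544299715
4.247393916724334
lever handle [array([ 0.5048, -0.2254,  0.06  ]), array([ 0.5071, -0.2767,  0.06  ])] stopface tops [array([ 0.5902, -0.3701,  0.034 ]), array([ 0.4403, -0.3789,  0.034 ])] fixedface [array([ 0.5909, -0.4101,  0.034 ]), array([ 0.4438, -0.4211,  0.034 ])]
```

```bash
cat >> h.py <<'E'
def rel(P=None,yaw=None):
    """print shift to target in tool axes [25 mm units] & turn [5deg units]"""
    o=robot.get_obs(); p=np.array(o['tool_pos']); M=R.from_euler('xyz',o['ee_rot'])
    print('t',round(o['time'],2),'p',np.round(p,4),'rpy',np.round(np.degrees(o['ee_rot']),1),'F',np.round(o['wrist_force'],1),'w',round(o['width'],4))
    if P is not None: print('shift units',np.round(M.as_matrix().T@(np.array(P)-p)/.025,2))
    if yaw is not None:
        T=R.from_euler('xyz',[np.pi,0,np.radians(yaw)]); print('turn units',np.round(np.degrees((M.inv()*T).as_rotvec())/5,2))
E
python3 - <<'E'
from h import *
rel([.426,.060,.14],28.3)
E
```

```text
t 1.5 p [ 0.2307 -0.4993  0.2195] rpy [180.   -0.   24.8] F [-0.   0.3 -0.8] w 0.0941
shift units [ 16.48 -17.03   3.18]
turn units [ 0.   0.  -0.7]
```

```bash
python3 -m inch '[{"dx":0.9,"dy":-0.95,"dz":0.2,"rz":-0.4,"grip":0.5},{"dx":0.9,"dy":-0.95,"dz":0.2,"rz":-0.3},{"dx":0.9,"dy":-0.95,"dz":0.2},{"dx":0.9,"dy":-0.95,"dz":0.2},{"dx":0.9,"dy":-0.95,"dz":0.2},{"dx":0.9,"dy":-0.95,"dz":0.2},{"dx":0.9,"dy":-0.95,"dz":0.2},{"dx":0.9,"dy":-0.95,"dz":0.2},{"dx":0.9,"dy":-0.95,"dz":0.2},{"dx":0.9,"dy":-0.95,"dz":0.2},{"dx":0.9,"dy":-0.95,"dz":0.2},{"dx":0.9,"dy":-0.95,"dz":0.2}]'; python3 -c "
from h import *
rel([.426,.060,.14],28.3)"
```

```text
t 1.5 p [ 0.2307 -0.4993  0.2195] rpy [180.   -0.   24.8] F [-0.   0.3 -0.8] w 0.0941
shift units [ 16.48 -17.03   3.18]
turn units [ 0.   0.  -0.7]invalid input at $[0]: expected keys grip, dx, dy, dz, rx, ry, rz
```

```bash
python3 -m inch '[{"dx":0.9,"dy":-0.95,"dz":0.2,"rx":0,"ry":0,"rz":-0.4,"grip":0.5},{"dx":0.9,"dy":-0.95,"dz":0.2,"rx":0,"ry":0,"rz":-0.3,"grip":0.5},{"dx":0.9,"dy":-0.95,"dz":0.2,"rx":0,"ry":0,"rz":0,"grip":0.5},{"dx":0.9,"dy":-0.95,"dz":0.2,"rx":0,"ry":0,"rz":0,"grip":0.5},{"dx":0.9,"dy":-0.95,"dz":0.2,"rx":0,"ry":0,"rz":0,"grip":0.5},{"dx":0.9,"dy":-0.95,"dz":0.2,"rx":0,"ry":0,"rz":0,"grip":0.5},{"dx":0.9,"dy":-0.95,"dz":0.2,"rx":0,"ry":0,"rz":0,"grip":0.5},{"dx":0.9,"dy":-0.95,"dz":0.2,"rx":0,"ry":0,"rz":0,"grip":0.5},{"dx":0.9,"dy":-0.95,"dz":0.2,"rx":0,"ry":0,"rz":0,"grip":0.5},{"dx":0.9,"dy":-0.95,"dz":0.2,"rx":0,"ry":0,"rz":0,"grip":0.5},{"dx":0.9,"dy":-0.95,"dz":0.2,"rx":0,"ry":0,"rz":0,"grip":0.5},{"dx":0.9,"dy":-0.95,"dz":0.2,"rx":0,"ry":0,"rz":0,"grip":0.5}]'; python3 -c "
from h import *
rel([.426,.060,.14],28.3)"
```

```text
time: 3.0
tool_pos: [0.3385, -0.1118, 0.1585]
ee_rot: [3.136, -0.003, 0.49]
wrist_force: [0.3, -0.4, -0.4]
width: 0.0473
t 3.0 p [ 0.3385 -0.1118  0.1585] rpy [179.7  -0.2  28.1] F [ 0.3 -0.4 -0.4] w 0.0473
shift units [ 6.32 -4.42  0.73]
turn units [ 0.06 -0.03 -0.04]
```

```bash
python3 -m inch '[{"dx":0.95,"dy":-0.65,"dz":0.1,"rx":0,"ry":0,"rz":0,"grip":0.5},{"dx":0.95,"dy":-0.65,"dz":0.1,"rx":0,"ry":0,"rz":0,"grip":0.5},{"dx":0.95,"dy":-0.65,"dz":0.1,"rx":0,"ry":0,"rz":0,"grip":0.5},{"dx":0.95,"dy":-0.65,"dz":0.1,"rx":0,"ry":0,"rz":0,"grip":0.5},{"dx":0.95,"dy":-0.65,"dz":0.1,"rx":0,"ry":0,"rz":0,"grip":0.5},{"dx":0.95,"dy":-0.65,"dz":0.1,"rx":0,"ry":0,"rz":0,"grip":0.5},{"dx":0.6,"dy":-0.4,"dz":0.1,"rx":0,"ry":0,"rz":0,"grip":0.5},{"dx":0,"dy":0,"dz":0,"rx":0,"ry":0,"rz":0,"grip":0.5}]'; python3 - <<'E'
from h import *
w=snap('wrist','w1.png');
for r in spotter.place_of(w,'pad1_center'): print(r['score'],r['pixel'],atz(w,r['pixel'],.02))
for r in spotter.regions_of(w,'pad1_center')[:2]: print(r['extent'])
rel([.426,.060,.03],28.3)
E
```

```text
time: 4.0
tool_pos: [0.4293, 0.0651, 0.1414]
ee_rot: [3.133, -0.006, 0.495]
wrist_force: [-0.5, -0.7, -0.6]
width: 0.047
0.64 [325.1, 246.5] [0.42976609 0.06296833 0.02      ]
[279.4, 197.3, 370.8, 289.8]
t 4.15 p [0.429  0.0639 0.1418] rpy [179.5  -0.3  28.2] F [ 0.1 -0.1  0.8] w 0.0469
shift units [-0.21  0.04  4.47]
turn units [ 0.1  -0.07 -0.02]
```

View pics/w1.png

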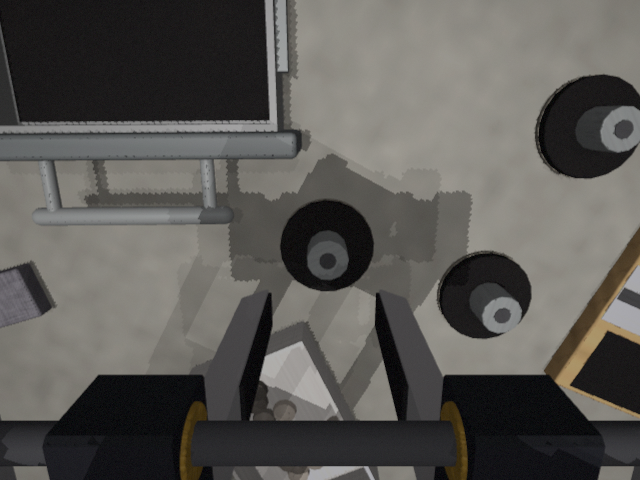

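```bash
python3 - <<'E'
from h import *
w=snap('wrist')
print(atz(w,(328,260.5),.04),atz(w,(326.5,245),.012), atz(w,(133,216),.055),atz(w,(33,216),.052),atz(w,(232,216),.052))
E
```

```text
[0.42712585 0.05855705 0.04      ] [0.42891324 0.06008868 0.012     ] [0.40152143 0.17669164 0.055     ] [0.37223503 0.2302237  0.052     ] [0.42823636 0.12515181 0.052     ]
```

```bash
python3 -m inch '[{"dx":-0.14,"dy":0.13,"dz":1,"rx":0.1,"ry":-0.07,"rz":0,"grip":0.5},{"dx":0,"dy":0,"dz":1,"rx":0,"ry":0,"rz":0,"grip":0.5},{"dx":0,"dy":0,"dz":1,"rx":0,"ry":0,"rz":0,"grip":0.5},{"dx":0,"dy":0,"dz":1,"rx":0,"ry":0,"rz":0,"grip":0.5},{"dx":0,"dy":0,"dz":0.2,"rx":0,"ry":0,"rz":0,"grip":0.5}]'; python3 -c "
from h import *
rel([.4275,.0595,.031],28.3)"
```

```text
time: 4.82
tool_pos: [0.4287, 0.055, 0.0368]
ee_rot: [3.138, -0.005, 0.485]
wrist_force: [-0.4, -0.7, -0.1]
width: 0.0471
t 4.83 p [0.4287 0.055  0.0368] rpy [179.8  -0.3  27.8] F [-0.4 -0.7 -0.1] w 0.0471
shift units [ 0.04 -0.18  0.23]
turn units [ 0.05 -0.06 -0.1 ]
```

```bash
python3 -m inch '[{"dx":0.04,"dy":-0.15,"dz":0.22,"rx":0,"ry":0,"rz":0,"grip":0.5},{"dx":0,"dy":0,"dz":0,"rx":0,"ry":0,"rz":0,"grip":0.2},{"dx":0,"dy":0,"dz":0,"rx":0,"ry":0,"rz":0,"grip":0.1},{"dx":0,"dy":0,"dz":0,"rx":0,"ry":0,"rz":0,"grip":0.1}]'; python3 -c "
from h import *
rel([.5516,.256,.14],28.3)"
```

```text
time: 5.32
tool_pos: [0.4295, 0.0586, 0.0337]
ee_rot: [3.136, -0.009, 0.484]
wrist_force: [-0.4, 0.7, -0.8]
width: 0.0275
t 5.33 p [0.4295 0.0586 0.0337] rpy [179.7  -0.5  27.8] F [-0.4  0.7 -0.8] w 0.0275
shift units [ 8.04 -4.69 -4.2 ]
turn units [ 0.07 -0.11 -0.11]
```

```bash
python3 -m inch '[{"dx":0,"dy":0,"dz":-1,"rx":0,"ry":0,"rz":0,"grip":0.1},{"dx":0,"dy":0,"dz":-1,"rx":0,"ry":0,"rz":0,"grip":0.1},{"dx":0,"dy":0,"dz":-1,"rx":0,"ry":0,"rz":0,"grip":0.1},{"dx":0,"dy":0,"dz":-1,"rx":0,"ry":0,"rz":0,"grip":0.1},{"dx":1,"dy":-0.6,"dz":-0.3,"rx":0,"ry":0,"rz":0,"grip":0.1},{"dx":1,"dy":-0.6,"dz":0,"rx":0,"ry":0,"rz":0,"grip":0.1},{"dx":1,"dy":-0.6,"dz":0,"rx":0,"ry":0,"rz":0,"grip":0.1},{"dx":1,"dy":-0.6,"dz":0,"rx":0,"ry":0,"rz":0,"grip":0.1},{"dx":1,"dy":-0.6,"dz":0,"rx":0,"ry":0,"rz":0,"grip":0.1},{"dx":1,"dy":-0.6,"dz":0,"rx":0,"ry":0,"rz":0,"grip":0.1},{"dx":1,"dy":-0.6,"dz":0,"rx":0,"ry":0,"rz":0,"grip":0.1},{"dx":0.7,"dy":-0.4,"dz":0,"rx":0,"ry":0,"rz":0,"grip":0.1}]'; python3 - <<'E'
from h import *
t=snap('top','t2.png')
rel([.5516,.256,.046],28.3)
E
```

```text
time: 6.82
tool_pos: [0.5485, 0.255, 0.1466]
ee_rot: [3.133, -0.01, 0.483]
wrist_force: [0.2, -0.5, -1.0]
width: 0.0273
t 6.88 p [0.5494 0.2569 0.1464] rpy [179.6  -0.7  27.7] F [ 1.7  1.  -1.3] w 0.0275
shift units [0.01 0.04 4.02]
turn units [ 0.08 -0.14 -0.12]
```

View pics/t2.png

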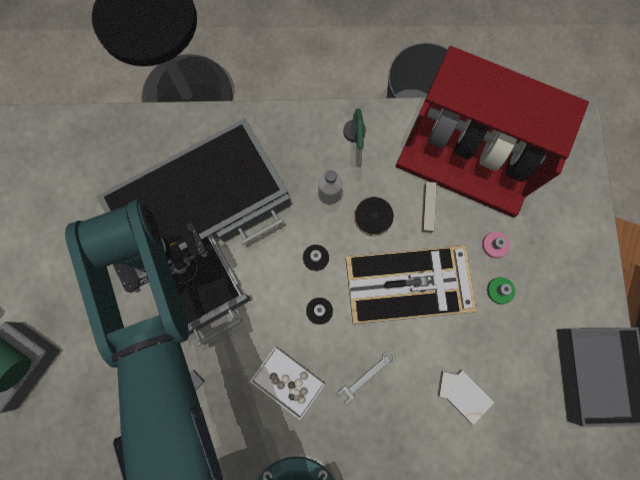

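```bash
python3 -m inch '[{"dx":0,"dy":0,"dz":1,"rx":0.08,"ry":-0.14,"rz":-0.1,"grip":0.1},{"dx":0,"dy":0,"dz":1,"rx":0,"ry":0,"rz":0,"grip":0.1},{"dx":0,"dy":0,"dz":1,"rx":0,"ry":0,"rz":0,"grip":0.1},{"dx":0,"dy":0,"dz":0.8,"rx":0,"ry":0,"rz":0,"grip":0.1},{"dx":0,"dy":0,"dz":0.2,"rx":0,"ry":0,"rz":0,"grip":0.1}]'; python3 - <<'E'
from h import *
rel([.5516,.256,.046],28.3)
E
```

```text
time: 7.5
tool_pos: [0.5492, 0.2552, 0.0429]
ee_rot: [-3.14, -0.0, 0.493]
wrist_force: [-3.1, 2.5, 32.3]
width: 0.0276
t 7.5 p [0.5492 0.2552 0.0429] rpy [-179.9   -0.    28.2] F [-3.1  2.5 32.3] w 0.0276
shift units [ 0.1   0.02 -0.13]
turn units [-0.02 -0.   -0.01]
```

```bash
python3 -m inch '[{"dx":0,"dy":0,"dz":-0.1,"rx":0,"ry":0,"rz":0,"grip":0.5},{"dx":0,"dy":0,"dz":0,"rx":0,"ry":0,"rz":0,"grip":0.5},{"dx":0,"dy":0,"dz":-0.6,"rx":0,"ry":0,"rz":0,"grip":0.5},{"dx":0,"dy":0,"dz":-1,"rx":0,"ry":0,"rz":0,"grip":0.5},{"dx":0,"dy":0,"dz":-1,"rx":0,"ry":0,"rz":0,"grip":0.5},{"dx":0,"dy":0,"dz":-1,"rx":0,"ry":0,"rz":0,"grip":0.5}]'; python3 - <<'E'
from h import *
w=snap('wrist','w3.png')
rel([.4475,-.0637,.14],28.3)
E
```

```text
time: 8.25
tool_pos: [0.5454, 0.2511, 0.1326]
ee_rot: [-3.139, 0.012, 0.491]
wrist_force: [0.3, -0.7, 0.1]
width: 0.0471
t 8.3 p [0.5475 0.2519 0.1372] rpy [-179.9    0.3   28.1] F [0.9 0.9 2. ] w 0.0471
shift units [-9.48  9.25 -0.08]
turn units [-0.02  0.05 -0.03]
```

View pics/w3.png

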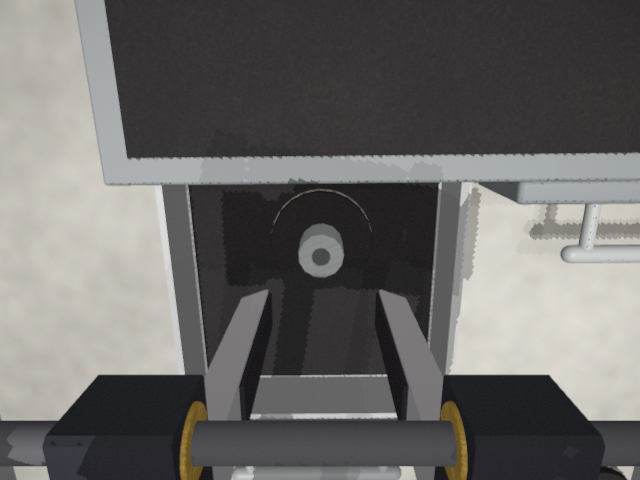

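```bash
python3 -m inch '[{"dx":-0.97,"dy":0.95,"dz":0,"rx":0,"ry":0,"rz":0,"grip":0.5},{"dx":-0.97,"dy":0.95,"dz":0,"rx":0,"ry":0,"rz":0,"grip":0.5},{"dx":-0.97,"dy":0.95,"dz":0,"rx":0,"ry":0,"rz":0,"grip":0.5},{"dx":-0.97,"dy":0.95,"dz":0,"rx":0,"ry":0,"rz":0,"grip":0.5},{"dx":-0.97,"dy":0.95,"dz":0,"rx":0,"ry":0,"rz":0,"grip":0.5},{"dx":-0.97,"dy":0.95,"dz":0,"rx":0,"ry":0,"rz":0,"grip":0.5},{"dx":-0.97,"dy":0.95,"dz":0,"rx":0,"ry":0,"rz":0,"grip":0.5},{"dx":-0.97,"dy":0.95,"dz":0,"rx":0,"ry":0,"rz":0,"grip":0.5},{"dx":-0.97,"dy":0.95,"dz":0,"rx":0,"ry":0,"rz":0,"grip":0.5},{"dx":-0.8,"dy":0.8,"dz":0,"rx":0,"ry":0,"rz":0,"grip":0.5},{"dx":0,"dy":0,"dz":0,"rx":0,"ry":0,"rz":0,"grip":0.5}]'; cat >> h.py <<'E'
def hub(w,zt=.04,near=None):
    """grasp-point estimate: hub top (bright ring) inside each black pad seen by wrist cam"""
    out=[]
    g=cv2.cvtColor(w['frame'],cv2.COLOR_RGB2GRAY)
    for r in spotter.regions_of(w,'pad1_center'):
        for q in spotter.place_of(w,'pad1_center'):
            x0,y0,x1,y1=r['extent']
            if x0<q['pixel'][0]<x1 and y0<q['pixel'][1]<y1: out.append((round(r['score'],2),np.round(r['extent']),np.round(q['pixel'],1),np.round(atz(w,q['pixel'],zt-.02),4)))
    for o in out: print(*o)
E
python3 - <<'E'
from h import *
w=snap('wrist','w4.png'); hub(w)
rel([.4475,-.0637,.031],28.3)
E
```

```text
time: 9.68
tool_pos: [0.4428, -0.0768, 0.1361]
ee_rot: [-3.141, 0.005, 0.492]
wrist_force: [-0.0, -0.4, -0.9]
width: 0.047
t 9.78 p [ 0.4434 -0.0754  0.1362] rpy [-179.9    0.2   28.3] F [-0.1 -0.6 -1.2] w 0.047
shift units [ 0.39 -0.33  4.21]
turn units [-0.02  0.05  0.  ]
```

View pics/w4.png

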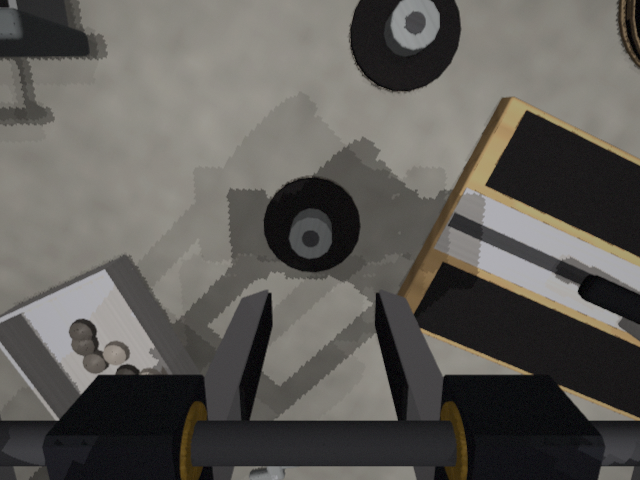

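```bash
python3 - <<'E'
from h import *
w=snap('wrist')
a=atz(w,(311,238),.04);b=atz(w,(311.5,225),.012);print(a,b)
rel([*((a+b)/2)[:2],.032],28.3)
E
```

```text
[ 0.44979709 -0.0627392   0.04      ] [ 0.45071244 -0.06175717  0.012     ]
t 9.82 p [ 0.4435 -0.075   0.1362] rpy [-179.9    0.2   28.4] F [ 0.3 -0.2 -0. ] w 0.0469
shift units [ 0.5  -0.31  4.17]
turn units [-0.02  0.05  0.01]
```

```bash
python3 -m inch '[{"dx":0.48,"dy":-0.3,"dz":1,"rx":0,"ry":0,"rz":0,"grip":0.5},{"dx":0,"dy":0,"dz":1,"rx":0,"ry":0,"rz":0,"grip":0.5},{"dx":0,"dy":0,"dz":1,"rx":0,"ry":0,"rz":0,"grip":0.5},{"dx":0,"dy":0,"dz":0.9,"rx":0,"ry":0,"rz":0,"grip":0.5},{"dx":0,"dy":0,"dz":0.1,"rx":0,"ry":0,"rz":0,"grip":0.5}]'; python3 -c "
from h import *
rel([.450,-.0622,.032],28.3)"
```

```text
time: 10.45
tool_pos: [0.4528, -0.0568, 0.0342]
ee_rot: [-3.14, 0.001, 0.504]
wrist_force: [-0.2, -0.2, -0.4]
width: 0.0473
t 10.45 p [ 0.4528 -0.0568  0.0342] rpy [-1.799e+02  1.000e-01  2.890e+01] F [-0.2 -0.2 -0.4] w 0.0473
shift units [-0.2   0.14  0.09]
turn units [-0.01  0.01  0.11]
```

```bash
python3 -m inch '[{"dx":-0.15,"dy":0.12,"dz":0.05,"rx":0,"ry":0,"rz":0.1,"grip":0.5},{"dx":0,"dy":0,"dz":0,"rx":0,"ry":0,"rz":0,"grip":0.2},{"dx":0,"dy":0,"dz":0,"rx":0,"ry":0,"rz":0,"grip":0.1},{"dx":0,"dy":0,"dz":0,"rx":0,"ry":0,"rz":0,"grip":0.1},{"dx":0,"dy":0,"dz":-1,"rx":0,"ry":0,"rz":0,"grip":0.1},{"dx":0,"dy":0,"dz":-1,"rx":0,"ry":0,"rz":0,"grip":0.1},{"dx":0,"dy":0,"dz":-1,"rx":0,"ry":0,"rz":0,"grip":0.1},{"dx":0,"dy":0,"dz":-1,"rx":0,"ry":0,"rz":0,"grip":0.1},{"dx":0,"dy":0,"dz":-0.4,"rx":0,"ry":0,"rz":0,"grip":0.1}]'; python3 -c "
from h import *
rel([.4629,.2583,.14],28.3)"
```

```text
time: 11.58
tool_pos: [0.451, -0.0608, 0.1474]
ee_rot: [-3.14, -0.0, 0.495]
wrist_force: [0.0, 0.2, -1.1]
width: 0.0275
t 11.57 p [ 0.451  -0.0608  0.1474] rpy [-179.9   -0.    28.4] F [ 0.   0.2 -1.1] w 0.0275
shift units [  6.48 -11.01   0.31]
turn units [-0.01 -0.    0.02]
```

```bash
python3 -m inch '[{"dx":0.6,"dy":-1,"dz":0,"rx":0,"ry":0,"rz":0,"grip":0.1},{"dx":0.6,"dy":-1,"dz":0,"rx":0,"ry":0,"rz":0,"grip":0.1},{"dx":0.6,"dy":-1,"dz":0,"rx":0,"ry":0,"rz":0,"grip":0.1},{"dx":0.6,"dy":-1,"dz":0,"rx":0,"ry":0,"rz":0,"grip":0.1},{"dx":0.6,"dy":-1,"dz":0,"rx":0,"ry":0,"rz":0,"grip":0.1},{"dx":0.6,"dy":-1,"dz":0,"rx":0,"ry":0,"rz":0,"grip":0.1},{"dx":0.6,"dy":-1,"dz":0,"rx":0,"ry":0,"rz":0,"grip":0.1},{"dx":0.6,"dy":-1,"dz":0,"rx":0,"ry":0,"rz":0,"grip":0.1},{"dx":0.6,"dy":-1,"dz":0,"rx":0,"ry":0,"rz":0,"grip":0.1},{"dx":0.6,"dy":-1,"dz":0,"rx":0,"ry":0,"rz":0,"grip":0.1},{"dx":0.6,"dy":-0.8,"dz":0,"rx":0,"ry":0,"rz":0,"grip":0.1},{"dx":0,"dy":0,"dz":0,"rx":0,"ry":0,"rz":0,"grip":0.1}]'; python3 - <<'E'
from h import *
w=snap('wrist','w5.png')
rel([.4629,.2583,.048],28.3)
E
```

```text
time: 13.08
tool_pos: [0.4643, 0.2631, 0.1379]
ee_rot: [-3.137, 0.015, 0.492]
wrist_force: [0.3, 0.6, -1.2]
width: 0.0272
t 13.12 p [0.4642 0.2622 0.1378] rpy [-179.8    0.9   28.1] F [-1.2 -0.  -2.2] w 0.0272
shift units [-0.06  0.13  3.59]
turn units [-0.04  0.18 -0.03]
```

View pics/w5.png

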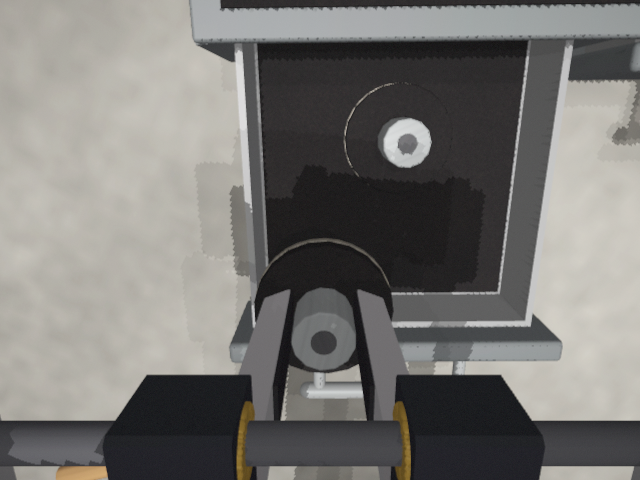

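```bash
python3 - <<'E'
from h import *
w=snap('wrist')
c,s=np.cos(np.radians(28.3)),np.sin(np.radians(28.3))
def ch(p): return np.round([p[0]*c+p[1]*s,-p[0]*s+p[1]*c],4)
for n,px,z in [('floor FR',(500,293),.0125),('floor R',(526,60),.0125),('floor L',(262,150),.0125),('top inner FL?',(531,322),.0545),('pad hub',(407,143),.0525),('chest edge',(300,38),.084),('front top out',(400,360),.074)]: print(n,ch(atz(w,px,z)))
print('tcp',ch(robot.get_obs()['tool_pos']))
E
```

```text
floor FR [ 0.4929 -0.1168]
floor R [ 0.6492 -0.1139]
floor L [0.5953 0.0515]
top inner FL? [ 0.4915 -0.1203]
pad hub [ 0.6024 -0.0359]
chest edge [0.6518 0.0215]
front top out [ 0.4765 -0.0347]
tcp [0.5328 0.0102]
```

```bash
python3 -m inch '[{"dx":0.1,"dy":0.08,"dz":1,"rx":0,"ry":0.15,"rz":0,"grip":0.1},{"dx":0,"dy":0,"dz":1,"rx":0,"ry":0,"rz":0,"grip":0.1},{"dx":0,"dy":0,"dz":1,"rx":0,"ry":0,"rz":0,"grip":0.1},{"dx":0,"dy":0,"dz":0.5,"rx":0,"ry":0,"rz":0,"grip":0.1},{"dx":0,"dy":0,"dz":0,"rx":0,"ry":0,"rz":0,"grip":0.1}]'; python3 - <<'E'
from h import *
rel([.4629,.2583,.048],28.3)
c,s=np.cos(np.radians(28.3)),np.sin(np.radians(28.3))
p=robot.get_obs()['tool_pos'];print(p[0]*c+p[1]*s,-p[0]*s+p[1]*c)
E
```

```text
time: 13.8
tool_pos: [0.4677, 0.2559, 0.0489]
ee_rot: [-3.14, 0.001, 0.484]
wrist_force: [-0.6, -0.2, -1.1]
width: 0.0276
t 13.8 p [0.4677 0.2559 0.0489] rpy [-1.799e+02  1.000e-01  2.770e+01] F [-0.6 -0.2 -1.1] w 0.0276
shift units [-0.12 -0.17  0.04]
turn units [-0.02  0.01 -0.11]
0.5331016247390952 0.003644635193684187
```

```bash
python3 -m inch '[{"dx":0,"dy":0,"dz":0.12,"rx":0,"ry":0,"rz":0,"grip":0.1},{"dx":0,"dy":0,"dz":0,"rx":0,"ry":0,"rz":0,"grip":0.5},{"dx":0,"dy":0,"dz":0,"rx":0,"ry":0,"rz":0,"grip":0.5},{"dx":0,"dy":0,"dz":-0.6,"rx":0,"ry":0,"rz":0,"grip":0.5},{"dx":0,"dy":0,"dz":-1,"rx":0,"ry":0,"rz":0,"grip":0.5},{"dx":0,"dy":0,"dz":-1,"rx":0,"ry":0,"rz":0,"grip":0.5},{"dx":0,"dy":0,"dz":-1,"rx":0,"ry":0,"rz":0,"grip":0.5}]'; python3 - <<'E'
from h import *
t=snap('top','t6.png');hub(t)
rel([.584,-.057,.14],28.3)
E
```

```text
time: 14.68
tool_pos: [0.4695, 0.2563, 0.1449]
ee_rot: [-3.141, -0.006, 0.484]
wrist_force: [0.2, -0.3, -0.5]
width: 0.0469
t 14.82 p [0.4706 0.2567 0.1455] rpy [-180.    -0.6   27.7] F [-0.   0.1 -1.2] w 0.0469
shift units [-1.83 13.22  0.2 ]
turn units [-0.   -0.11 -0.11]
```

View pics/t6.png

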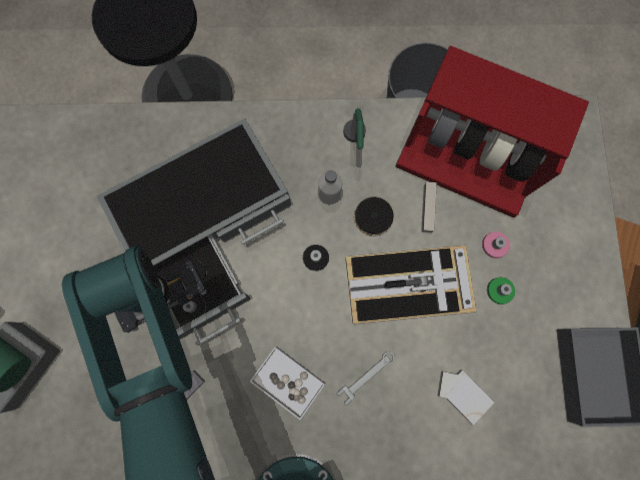

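```bash
python3 -m inch '[{"dx":-0.14,"dy":1,"dz":0,"rx":0,"ry":0,"rz":-0.1,"grip":0.5},{"dx":-0.14,"dy":1,"dz":0,"rx":0,"ry":0,"rz":0,"grip":0.5},{"dx":-0.14,"dy":1,"dz":0,"rx":0,"ry":0,"rz":0,"grip":0.5},{"dx":-0.14,"dy":1,"dz":0,"rx":0,"ry":0,"rz":0,"grip":0.5},{"dx":-0.14,"dy":1,"dz":0,"rx":0,"ry":0,"rz":0,"grip":0.5},{"dx":-0.14,"dy":1,"dz":0,"rx":0,"ry":0,"rz":0,"grip":0.5},{"dx":-0.14,"dy":1,"dz":0,"rx":0,"ry":0,"rz":0,"grip":0.5},{"dx":-0.14,"dy":1,"dz":0,"rx":0,"ry":0,"rz":0,"grip":0.5},{"dx":-0.14,"dy":1,"dz":0,"rx":0,"ry":0,"rz":0,"grip":0.5},{"dx":-0.14,"dy":1,"dz":0,"rx":0,"ry":0,"rz":0,"grip":0.5},{"dx":-0.14,"dy":1,"dz":0,"rx":0,"ry":0,"rz":0,"grip":0.5},{"dx":-0.14,"dy":1,"dz":0,"rx":0,"ry":0,"rz":0,"grip":0.5}]';python3 -m inch '[{"dx":-0.1,"dy":0.8,"dz":0,"rx":0,"ry":0,"rz":0,"grip":0.5},{"dx":0,"dy":0,"dz":0,"rx":0,"ry":0,"rz":0,"grip":0.5}]'; python3 - <<'E'
from h import *
w=snap('wrist','w7.png'); hub(w)
rel([.584,-.057,.032],28.3)
E
```

```text
time: 16.32
tool_pos: [0.5689, -0.035, 0.1262]
ee_rot: [-3.129, 0.017, 0.498]
wrist_force: [0.6, 0.1, 0.4]
width: 0.0468
time: 16.58
tool_pos: [0.5755, -0.0556, 0.1233]
ee_rot: [-3.126, 0.02, 0.496]
wrist_force: [0.3, 0.4, -0.2]
width: 0.0469
t 16.68 p [ 0.5753 -0.0542  0.1237] rpy [-179.1    1.1   28.5] F [ 0.2 -0.2  0.1] w 0.0468
shift units [0.33 0.32 3.66]
turn units [-0.18  0.22  0.04]
```

View pics/w7.png

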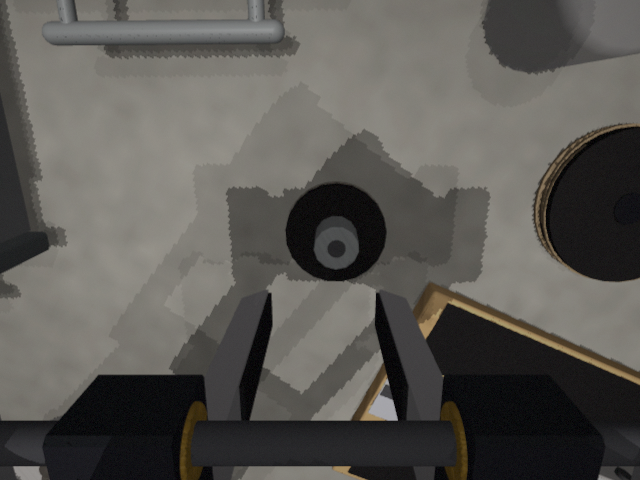

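```bash
python3 - <<'E'
from h import *
w=snap('wrist')
a=atz(w,(336,248),.04);b=atz(w,(336,231.5),.012);print(a,b)
rel([*((a+b)/2)[:2],.032],28.3)
E
```

```text
[ 0.58502435 -0.05590299  0.04      ] [ 0.58718012 -0.05512241  0.012     ]
t 16.73 p [ 0.5753 -0.0539  0.124 ] rpy [-179.1    1.1   28.5] F [-0.3  0.2 -0. ] w 0.047
shift units [0.42 0.32 3.67]
turn units [-0.18  0.22  0.04]
```

```bash
python3 -m inch '[{"dx":0.35,"dy":0.3,"dz":1,"rx":-0.15,"ry":0.2,"rz":0,"grip":0.5},{"dx":0,"dy":0,"dz":1,"rx":0,"ry":0,"rz":0,"grip":0.5},{"dx":0,"dy":0,"dz":1,"rx":0,"ry":0,"rz":0,"grip":0.5},{"dx":0,"dy":0,"dz":0.6,"rx":0,"ry":0,"rz":0,"grip":0.5},{"dx":0,"dy":0,"dz":0,"rx":0,"ry":0,"rz":0,"grip":0.5}]'; python3 -c "
from h import *
rel([.5858,-.0555,.032],28.3)"
```

```text
time: 17.35
tool_pos: [0.5868, -0.0513, 0.0337]
ee_rot: [-3.141, -0.003, 0.504]
wrist_force: [-0.7, 0.9, 0.9]
width: 0.047
t 17.35 p [ 0.5868 -0.0513  0.0337] rpy [-180.    -0.2   28.9] F [-0.7  0.9  0.9] w 0.047
shift units [-0.11  0.13  0.07]
turn units [-0.01 -0.04  0.12]
```

```bash
python3 -m inch '[{"dx":-0.08,"dy":0.12,"dz":0.06,"rx":0,"ry":0,"rz":0.1,"grip":0.5},{"dx":0,"dy":0,"dz":0,"rx":0,"ry":0,"rz":0,"grip":0.2},{"dx":0,"dy":0,"dz":0,"rx":0,"ry":0,"rz":0,"grip":0.1},{"dx":0,"dy":0,"dz":0,"rx":0,"ry":0,"rz":0,"grip":0.1},{"dx":0,"dy":0,"dz":-1,"rx":0,"ry":0,"rz":0,"grip":0.1},{"dx":0,"dy":0,"dz":-1,"rx":0,"ry":0,"rz":0,"grip":0.1},{"dx":0,"dy":0,"dz":-1,"rx":0,"ry":0,"rz":0,"grip":0.1},{"dx":0,"dy":0,"dz":-1,"rx":0,"ry":0,"rz":0,"grip":0.1},{"dx":0,"dy":0,"dz":-0.6,"rx":0,"ry":0,"rz":0,"grip":0.1}]'; python3 -c "
from h import *
rel([.5031,.1857,.145],28.3)"
```

```text
time: 18.48
tool_pos: [0.5852, -0.0551, 0.1501]
ee_rot: [-3.139, -0.001, 0.494]
wrist_force: [0.3, 0.3, -1.1]
width: 0.0274
t 18.48 p [ 0.5852 -0.0551  0.1501] rpy [-1.798e+02 -1.000e-01  2.830e+01] F [ 0.3  0.3 -1.1] w 0.0274
shift units [  1.68 -10.04   0.23]
turn units [-0.03 -0.02  0.01]
```

```bash
python3 -m inch '[{"dx":0.17,"dy":-1,"dz":0,"rx":0,"ry":0,"rz":0,"grip":0.1},{"dx":0.17,"dy":-1,"dz":0,"rx":0,"ry":0,"rz":0,"grip":0.1},{"dx":0.17,"dy":-1,"dz":0,"rx":0,"ry":0,"rz":0,"grip":0.1},{"dx":0.17,"dy":-1,"dz":0,"rx":0,"ry":0,"rz":0,"grip":0.1},{"dx":0.17,"dy":-1,"dz":0,"rx":0,"ry":0,"rz":0,"grip":0.1},{"dx":0.17,"dy":-1,"dz":0,"rx":0,"ry":0,"rz":0,"grip":0.1},{"dx":0.17,"dy":-1,"dz":0,"rx":0,"ry":0,"rz":0,"grip":0.1},{"dx":0.17,"dy":-1,"dz":0,"rx":0,"ry":0,"rz":0,"grip":0.1},{"dx":0.17,"dy":-1,"dz":0,"rx":0,"ry":0,"rz":0,"grip":0.1},{"dx":0.15,"dy":-0.9,"dz":0,"rx":0,"ry":0,"rz":0,"grip":0.1},{"dx":0,"dy":0,"dz":0,"rx":0,"ry":0,"rz":0,"grip":0.1}]'; python3 - <<'E'
from h import *
w=snap('wrist','w8.png')
rel([.5031,.1857,.046],28.3)
c,s=np.cos(np.radians(28.3)),np.sin(np.radians(28.3))
p=robot.get_obs()['tool_pos'];print(p[0]*c+p[1]*s,-p[0]*s+p[1]*c)
E
```

```text
time: 19.85
tool_pos: [0.4998, 0.1889, 0.1467]
ee_rot: [-3.136, 0.007, 0.492]
wrist_force: [-0.1, -0.2, -2.0]
width: 0.0276
t 19.9 p [0.5001 0.1881 0.1467] rpy [-179.7    0.4   28.2] F [-0.5  0.2 -1.7] w 0.0274
shift units [0.09 0.16 4.03]
turn units [-0.06  0.08 -0.03]
0.5295143916152691 -0.07152239828353957
```

View pics/w8.png

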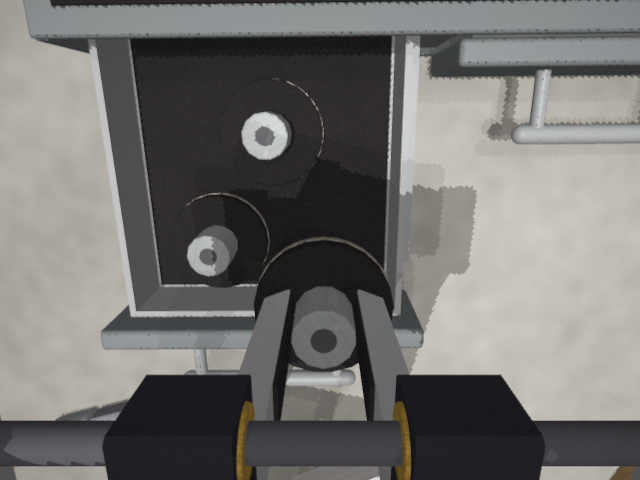

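```bash
python3 - <<'E'
from h import *
w=snap('wrist')
c,s=np.cos(np.radians(28.3)),np.sin(np.radians(28.3))
for q in [(264,135),(208,256)]:
    p=atz(w,q,.0525);print(p[0]*c+p[1]*s,-p[0]*s+p[1]*c)
for q in [(388,120),(385,235),(157,260)]:
    p=atz(w,q,.0125);print('wall',p[0]*c+p[1]*s,-p[0]*s+p[1]*c)
E
python3 -m inch '[{"dx":0.08,"dy":0.2,"dz":1,"rx":0,"ry":0,"rz":0,"grip":0.1},{"dx":0,"dy":0,"dz":1,"rx":0,"ry":0,"rz":0,"grip":0.1}]'; python3 - <<'E'
from h import *
rel([.5041,.1839,.046],28.3)
E
```

```text
0.6038168720714422 -0.036632510298892945
0.5297763064498452 0.0020031110710911626
wall 0.6113271221798804 -0.1138480170132635
wall 0.5320439635314497 -0.11497539408314997
wall 0.5133033497408501 0.051218548560309135
time: 20.2
tool_pos: [0.5071, 0.1824, 0.0983]
ee_rot: [-3.14, 0.001, 0.488]
wrist_force: [0.2, 0.2, -1.3]
width: 0.0274
t 20.2 p [0.5071 0.1824 0.0983] rpy [-1.799e+02  1.000e-01  2.800e+01] F [ 0.2  0.2 -1.3] w 0.0274
shift units [-0.08 -0.1   2.09]
turn units [-0.02  0.01 -0.06]
```

```bash
python3 -m inch '[{"dx":-0.05,"dy":-0.1,"dz":0.9,"rx":0,"ry":0,"rz":0,"grip":0.1},{"dx":0,"dy":0,"dz":0.9,"rx":0,"ry":0,"rz":0,"grip":0.1},{"dx":0,"dy":0,"dz":0.2,"rx":0,"ry":0,"rz":0,"grip":0.1}]'; python3 - <<'E'
from h import *
rel([.5041,.1839,.046],28.3)
E
```

```text
time: 20.58
tool_pos: [0.5056, 0.1814, 0.0474]
ee_rot: [-3.138, 0.001, 0.484]
wrist_force: [-5.0, 4.7, 17.4]
width: 0.0272
t 20.57 p [0.5056 0.1814 0.0474] rpy [-1.798e+02  1.000e-01  2.770e+01] F [-5.   4.7 17.4] w 0.0272
shift units [-0.01 -0.12  0.06]
turn units [-0.04  0.02 -0.12]
```

```bash
python3 -m inch '[{"dx":0,"dy":-0.12,"dz":-0.1,"rx":0,"ry":0,"rz":0,"grip":0.1},{"dx":0,"dy":0,"dz":0.1,"rx":0,"ry":0,"rz":0,"grip":0.1},{"dx":0,"dy":0,"dz":0,"rx":0,"ry":0,"rz":0,"grip":0.1}]'; python3 - <<'E'
from h import *
rel([.5041,.1839,.046],28.3)
E
```

```text
time: 20.95
tool_pos: [0.5056, 0.1822, 0.0481]
ee_rot: [-3.14, 0.0, 0.481]
wrist_force: [0.0, -0.1, -2.3]
width: 0.0272
t 20.95 p [0.5056 0.1822 0.0481] rpy [-179.9    0.    27.6] F [ 0.  -0.1 -2.3] w 0.0272
shift units [-0.02 -0.09  0.08]
turn units [-0.02  0.   -0.15]
```

```bash
python3 -m inch '[{"dx":0,"dy":-0.08,"dz":0.1,"rx":0,"ry":0,"rz":0,"grip":0.1},{"dx":0,"dy":0,"dz":0,"rx":0,"ry":0,"rz":0,"grip":0.45},{"dx":0,"dy":0,"dz":0,"rx":0,"ry":0,"rz":0,"grip":0.45},{"dx":0,"dy":0,"dz":-0.6,"rx":0,"ry":0,"rz":0,"grip":0.45},{"dx":0,"dy":0,"dz":-1,"rx":0,"ry":0,"rz":0,"grip":0.45},{"dx":0,"dy":0,"dz":-1,"rx":0,"ry":0,"rz":0,"grip":0.45},{"dx":0,"dy":0,"dz":-1,"rx":0,"ry":0,"rz":0,"grip":0.4},{"dx":-0.8,"dy":0,"dz":0,"rx":0,"ry":0,"rz":1,"grip":0.35},{"dx":-0.8,"dy":0,"dz":0,"rx":0,"ry":0,"rz":0,"grip":0.35},{"dx":0,"dy":0,"dz":0,"rx":0,"ry":0,"rz":0,"grip":0.35}]'; python3 - <<'E'
from h import *
w=snap('wrist','w9.png')
rel([.400,.1775,.125],118.3)
E
```

```text
time: 22.2
tool_pos: [0.47, 0.1667, 0.1468]
ee_rot: [3.14, -0.008, 0.392]
wrist_force: [-0.5, 0.3, 0.1]
width: 0.0328
t 22.25 p [0.4706 0.1669 0.1467] rpy [179.9  -0.5  22.4] F [ 0.   0.3 -0.4] w 0.0326
shift units [-2.46 -1.47  0.85]
turn units [  0.1   -0.06 -19.17]
```

View pics/w9.png

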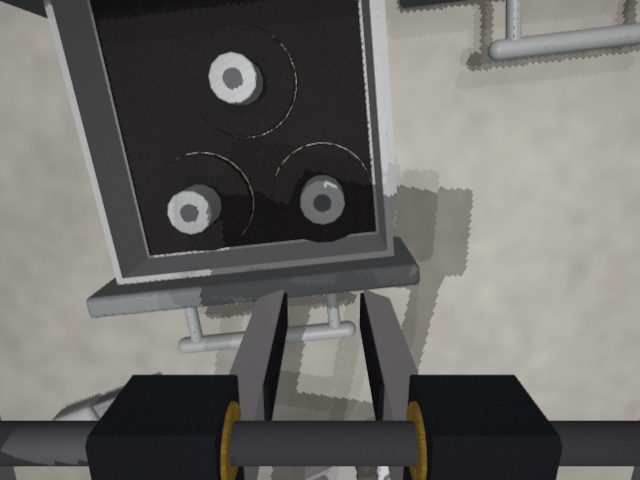

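```bash
python3 - <<'E'
from h import *
w=snap('wrist')
c,s=np.cos(np.radians(28.3)),np.sin(np.radians(28.3))
for q in [(184,345),(351,328),(267,337)]:
    p=atz(w,q,.052);print(np.round(p,4),p[0]*c+p[1]*s,-p[0]*s+p[1]*c)
xc,yc=.402,-.034
rel([xc*c-yc*s,xc*s+yc*c,.14],28.3)
E
```

```text
[0.3781 0.2303 0.052 ] 0.4420788741016708 0.023499200417416904
[0.4324 0.1314 0.052 ] 0.4429816587381857 -0.08932622385896496
[0.4049 0.1807 0.052 ] 0.4421994261492184 -0.032846857378377864
t 22.3 p [0.4709 0.1669 0.1464] rpy [179.9  -0.5  22.4] F [-0.5  0.2 -1. ] w 0.0329
shift units [-3.82 -1.31  0.22]
turn units [ 0.02 -0.09 -1.17]
```

```bash
python3 -m inch '[{"dx":-0.95,"dy":-0.3,"dz":0,"rx":0,"ry":0,"rz":-0.6,"grip":0.6},{"dx":-0.95,"dy":-0.3,"dz":0,"rx":0,"ry":0,"rz":-0.6,"grip":0.6},{"dx":-0.95,"dy":-0.3,"dz":0,"rx":0,"ry":0,"rz":0,"grip":0.6},{"dx":-0.9,"dy":-0.3,"dz":0,"rx":0,"ry":0,"rz":0,"grip":0.6},{"dx":0,"dy":0,"dz":0.3,"rx":0,"ry":0,"rz":0,"grip":0.6},{"dx":0,"dy":0,"dz":0,"rx":0,"ry":0,"rz":0,"grip":0.6}]'; python3 - <<'E'
from h import *
c,s=np.cos(np.radians(28.3)),np.sin(np.radians(28.3))
xc,yc=.402,-.034
rel([xc*c-yc*s,xc*s+yc*c,.05],28.3)
E
```

```text
time: 23.05
tool_pos: [0.3752, 0.1536, 0.1377]
ee_rot: [3.139, -0.009, 0.501]
wrist_force: [-0.9, 0.0, -0.2]
width: 0.0563
t 23.05 p [0.3752 0.1536 0.1377] rpy [179.9  -0.5  28.7] F [-0.9  0.  -0.2] w 0.0563
shift units [-0.08 -0.35  3.51]
turn units [ 0.02 -0.1   0.08]
```

```bash
python3 -m inch '[{"dx":0,"dy":-0.3,"dz":1,"rx":0,"ry":-0.1,"rz":0,"grip":0.6},{"dx":0,"dy":0,"dz":1,"rx":0,"ry":0,"rz":0,"grip":0.6},{"dx":0,"dy":0,"dz":1,"rx":0,"ry":0,"rz":0,"grip":0.6},{"dx":0,"dy":0,"dz":0.5,"rx":0,"ry":0,"rz":0,"grip":0.6},{"dx":0.4,"dy":0,"dz":0,"rx":0,"ry":0,"rz":0,"grip":0.6},{"dx":0.4,"dy":0,"dz":0,"rx":0,"ry":0,"rz":0,"grip":0.6},{"dx":0.4,"dy":0,"dz":0,"rx":0,"ry":0,"rz":0,"grip":0.6},{"dx":0.4,"dy":0,"dz":0,"rx":0,"ry":0,"rz":0,"grip":0.6}]'; python3 - <<'E'
from h import *
c,s=np.cos(np.radians(28.3)),np.sin(np.radians(28.3))
w=snap('wrist','w10.png')
xc,yc=.59,-.034
rel([xc*c-yc*s,xc*s+yc*c,.05],28.3)
E
```

```text
time: 24.05
tool_pos: [0.4146, 0.1815, 0.0494]
ee_rot: [3.139, -0.001, 0.5]
wrist_force: [-2.5, -0.4, -1.5]
width: 0.0565
t 24.1 p [0.4162 0.1822 0.0497] rpy [179.8  -0.2  28.6] F [ 2.  0. -0.] w 0.0566
shift units [ 5.49 -0.08  0.01]
turn units [ 0.04 -0.04  0.07]
```

View pics/w10.png

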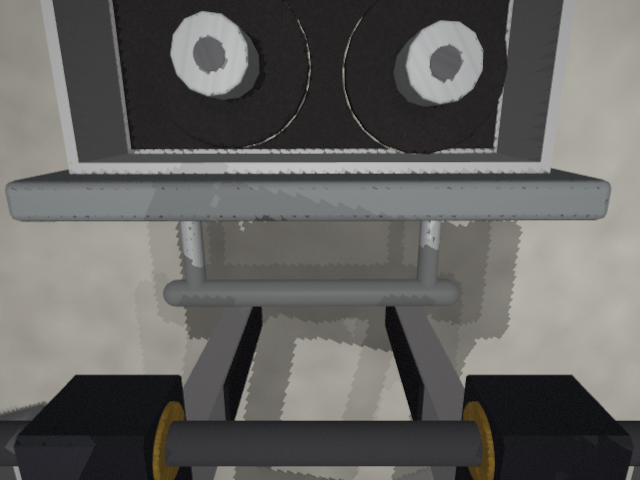

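```bash
python3 -m inch '[{"dx":0.55,"dy":0,"dz":0,"rx":0,"ry":0,"rz":0,"grip":0.6},{"dx":0.55,"dy":0,"dz":0,"rx":0,"ry":0,"rz":0,"grip":0.6},{"dx":0.55,"dy":0,"dz":0,"rx":0,"ry":0,"rz":0,"grip":0.6},{"dx":0.55,"dy":0,"dz":0,"rx":0,"ry":0,"rz":0,"grip":0.6},{"dx":0.55,"dy":0,"dz":0,"rx":0,"ry":0,"rz":0,"grip":0.6},{"dx":0.55,"dy":0,"dz":0,"rx":0,"ry":0,"rz":0,"grip":0.6},{"dx":0.55,"dy":0,"dz":0,"rx":0,"ry":0,"rz":0,"grip":0.6},{"dx":0.55,"dy":0,"dz":0,"rx":0,"ry":0,"rz":0,"grip":0.6},{"dx":0.4,"dy":0,"dz":0,"rx":0,"ry":0,"rz":0,"grip":0.6},{"dx":0.3,"dy":0,"dz":0,"rx":0,"ry":0,"rz":0,"grip":0.6}]'; python3 - <<'E'
from h import *
c,s=np.cos(np.radians(28.3)),np.sin(np.radians(28.3))
xc,yc=.60,-.034
rel([xc*c-yc*s,xc*s+yc*c,.05],28.3)
E
```

```text
time: 25.35
tool_pos: [0.5338, 0.2467, 0.05]
ee_rot: [3.138, 0.003, 0.5]
wrist_force: [-16.0, -8.4, 10.8]
width: 0.0566
t 25.35 p [0.5338 0.2467 0.05  ] rpy [179.8   0.2  28.7] F [-16.   -8.4  10.8] w 0.0566
shift units [ 0.52 -0.07 -0.  ]
turn units [0.04 0.03 0.07]
```

```bash
python3 -m inch '[{"dx":0.2,"dy":0,"dz":0,"rx":0,"ry":0,"rz":0,"grip":0.6},{"dx":0.2,"dy":0,"dz":0,"rx":0,"ry":0,"rz":0,"grip":0.6}]'; python3 - <<'E'
from h import *
w=snap('wrist','w11.png');t=snap('scene','s11.png')
rel()
E
```

```text
time: 25.6
tool_pos: [0.5338, 0.2466, 0.0502]
ee_rot: [3.139, 0.03, 0.501]
wrist_force: [-13.6, -7.6, 9.6]
width: 0.056
t 25.7 p [0.5338 0.2466 0.0503] rpy [179.8   1.7  28.7] F [-12.5  -7.5  10. ] w 0.0561
```

View pics/w11.png

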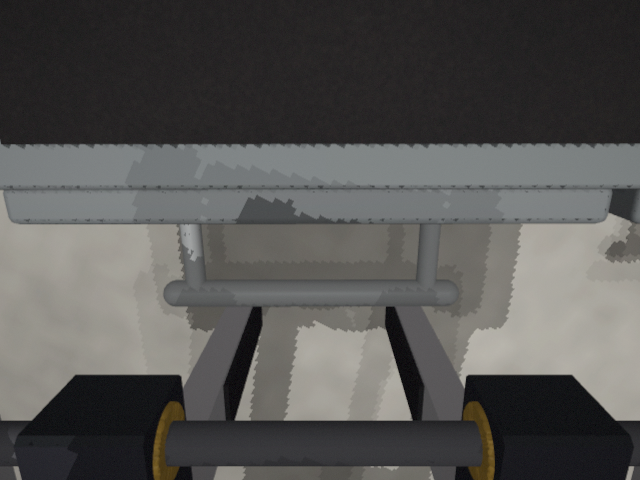

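View pics/s11.png

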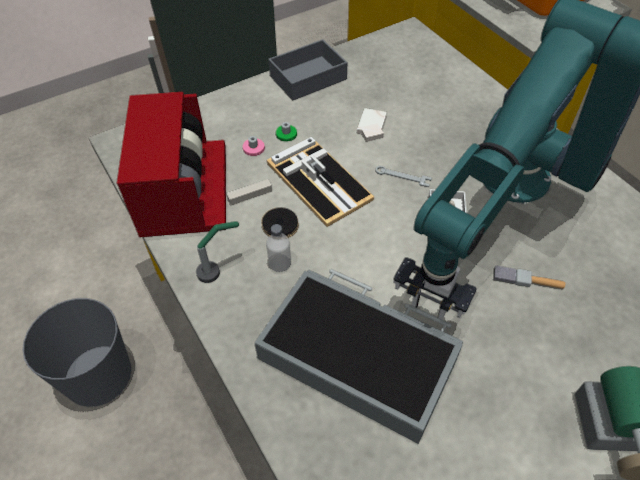

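```bash
python3 -m inch '[{"dx":-0.6,"dy":0,"dz":0,"rx":0,"ry":0.2,"rz":0.1,"grip":0.6},{"dx":-0.6,"dy":0,"dz":0,"rx":0,"ry":0.1,"rz":0,"grip":0.6},{"dx":0,"dy":0.3,"dz":-1,"rx":0,"ry":0,"rz":0,"grip":0.6},{"dx":0,"dy":0.9,"dz":-1,"rx":0,"ry":0,"rz":0,"grip":0.6},{"dx":0,"dy":1,"dz":-1,"rx":0,"ry":0,"rz":0,"grip":0.6},{"dx":0,"dy":1,"dz":-0.7,"rx":0,"ry":0,"rz":0,"grip":0.6},{"dx":0,"dy":1,"dz":0,"rx":0,"ry":0,"rz":0,"grip":0.6},{"dx":0,"dy":1,"dz":0,"rx":0,"ry":0,"rz":0,"grip":0.6},{"dx":0,"dy":1,"dz":0,"rx":0,"ry":0,"rz":0,"grip":0.6},{"dx":0,"dy":1,"dz":0,"rx":0,"ry":0,"rz":0,"grip":0.6},{"dx":0,"dy":1,"dz":0,"rx":0,"ry":0,"rz":0,"grip":0.6},{"dx":0,"dy":0,"dz":0,"rx":0,"ry":0,"rz":0,"grip":0.6}]'; python3 - <<'E'
from h import *
c,s=np.cos(np.radians(28.3)),np.sin(np.radians(28.3))
w=snap('wrist','w12.png')
xc,yc=.6208,-.2405
rel([xc*c-yc*s,xc*s+yc*c,.14],28.3)
for r in spotter.place_of(w,'drawer_b_handle'):
    p=atz(w,r['pixel'],.052);print(r['score'],r['pixel'],p,p[0]*c+p[1]*s,-p[0]*s+p[1]*c)
E
```

```text
time: 27.2
tool_pos: [0.618, 0.0487, 0.1577]
ee_rot: [3.129, -0.03, 0.49]
wrist_force: [-1.0, -0.3, -0.1]
width: 0.0562
t 27.25 p [0.6175 0.0496 0.1578] rpy [179.3  -1.7  28.2] F [ 0.5 -0.6  0.1] w 0.0562
shift units [ 2.12 -0.36  0.77]
turn units [ 0.14 -0.34 -0.03]
0.82 [306.5, 201.3] [0.64569824 0.07422893 0.052     ] 0.603713738636651 -0.2407610252528038
```

View pics/w12.png

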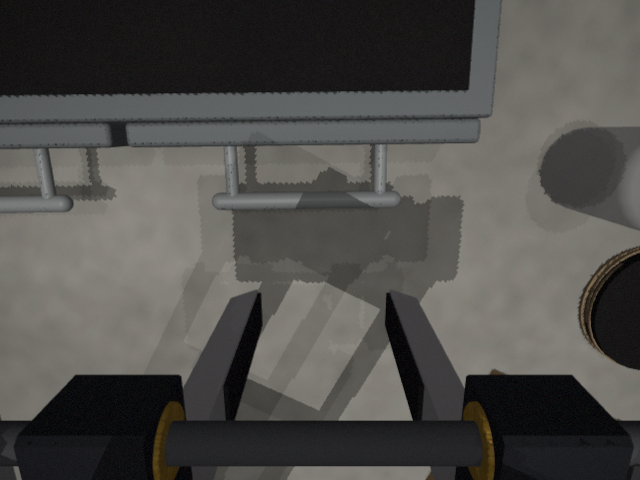

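```bash
python3 - <<'E'
from h import *
c,s=np.cos(np.radians(28.3)),np.sin(np.radians(28.3))
w=snap('wrist')
for q,z in [((305,145),.074),((305,143),.07),((306,201),.0575),((306,209),.052)]:
    p=atz(w,q,z);print(p[0]*c+p[1]*s,-p[0]*s+p[1]*c)
E
python3 -m inch '[{"dx":0.7,"dy":-0.12,"dz":0.2,"rx":0.1,"ry":-0.3,"rz":0,"grip":0.3},{"dx":0.7,"dy":-0.12,"dz":0.2,"rx":0,"ry":0,"rz":0,"grip":0.3},{"dx":0.7,"dy":-0.12,"dz":0.2,"rx":0,"ry":0,"rz":0,"grip":0.3},{"dx":0,"dy":0,"dz":0,"rx":0,"ry":0,"rz":0,"grip":0.3}]'; python3 - <<'E'
from h import *
c,s=np.cos(np.radians(28.3)),np.sin(np.radians(28.3))
w=snap('wrist','w13.png')
xc,yc=.622,-.2405
rel([xc*c-yc*s,xc*s+yc*c,.05],28.3)
E
```

```text
0.6392811601543542 -0.23879586886862558
0.6402652180499144 -0.23869543748728062
0.6046843479797145 -0.23848977728675452
0.598637499066308 -0.238269047505513
time: 27.85
tool_pos: [0.6591, 0.089, 0.1431]
ee_rot: [3.139, -0.004, 0.498]
wrist_force: [-0.4, -0.6, 0.5]
width: 0.0283
t 27.9 p [0.6589 0.0886 0.1436] rpy [179.8  -0.2  28.5] F [-0.3  0.3 -0.3] w 0.0283
shift units [-0.02  0.24  3.74]
turn units [ 0.03 -0.05  0.04]
```

View pics/w13.png

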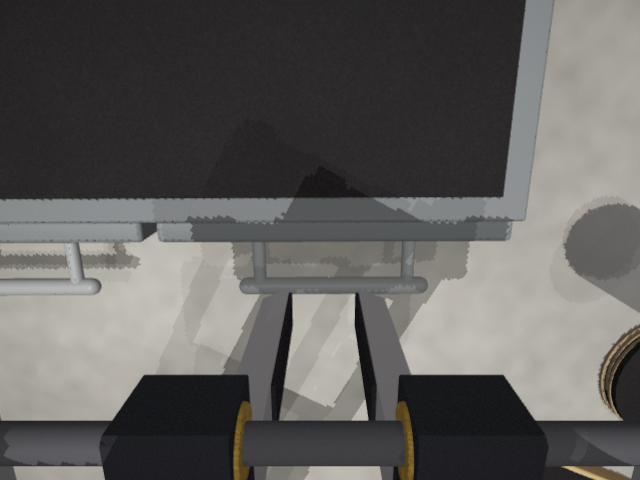

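```bash
python3 -m inch '[{"dx":0,"dy":0.2,"dz":0.9,"rx":0,"ry":0,"rz":0,"grip":0.3},{"dx":0,"dy":0,"dz":0.9,"rx":0,"ry":0,"rz":0,"grip":0.3},{"dx":0,"dy":0,"dz":0.7,"rx":0,"ry":0,"rz":0,"grip":0.3},{"dx":0,"dy":0,"dz":0,"rx":0,"ry":0,"rz":0,"grip":0.3}]'; python3 - <<'E'
from h import *
c,s=np.cos(np.radians(28.3)),np.sin(np.radians(28.3))
w=snap('wrist','w14.png')
xc,yc=.622,-.2405
rel([xc*c-yc*s,xc*s+yc*c,.05],28.3)
E
```

```text
time: 28.4
tool_pos: [0.6608, 0.084, 0.0817]
ee_rot: [3.137, -0.006, 0.498]
wrist_force: [0.1, 0.0, 0.1]
width: 0.0282
t 28.45 p [0.6617 0.0841 0.083 ] rpy [179.7  -0.5  28.5] F [ 0.2  0.  -0.9] w 0.0281
shift units [-0.03  0.03  1.32]
turn units [ 0.06 -0.1   0.05]
```

View pics/w14.png

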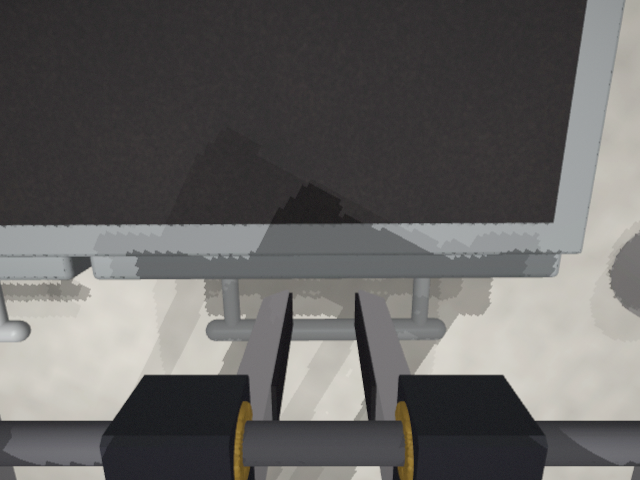

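```bash
python3 -m inch '[{"dx":0,"dy":0,"dz":0.5,"rx":0,"ry":-0.1,"rz":0,"grip":0.3},{"dx":0,"dy":0,"dz":0.5,"rx":0,"ry":0,"rz":0,"grip":0.3},{"dx":0,"dy":0,"dz":0.4,"rx":0,"ry":0,"rz":0,"grip":0.3}]'; python3 -c "
from h import *
rel()"
```

```text
time: 28.82
tool_pos: [0.6639, 0.084, 0.0495]
ee_rot: [3.133, -0.005, 0.498]
wrist_force: [0.6, -0.0, -0.5]
width: 0.0281
t 28.82 p [0.6639 0.084  0.0495] rpy [179.5  -0.3  28.5] F [ 0.6 -0.  -0.5] w 0.0281
```

```bash
python3 -m inch '[{"dx":-0.4,"dy":0,"dz":0,"rx":0,"ry":0,"rz":0,"grip":0.3},{"dx":-0.6,"dy":0,"dz":0,"rx":0,"ry":0,"rz":0,"grip":0.3},{"dx":-0.6,"dy":0,"dz":0,"rx":0,"ry":0,"rz":0,"grip":0.3},{"dx":-0.6,"dy":0,"dz":0,"rx":0,"ry":0,"rz":0,"grip":0.3},{"dx":-0.6,"dy":0,"dz":0,"rx":0,"ry":0,"rz":0,"grip":0.3},{"dx":-0.6,"dy":0,"dz":0,"rx":0,"ry":0,"rz":0,"grip":0.3},{"dx":-0.6,"dy":0,"dz":0,"rx":0,"ry":0,"rz":0,"grip":0.3},{"dx":-0.6,"dy":0,"dz":0,"rx":0,"ry":0,"rz":0,"grip":0.3},{"dx":-0.6,"dy":0,"dz":0,"rx":0,"ry":0,"rz":0,"grip":0.3},{"dx":-0.6,"dy":0,"dz":0,"rx":0,"ry":0,"rz":0,"grip":0.3},{"dx":-0.6,"dy":0,"dz":0,"rx":0,"ry":0,"rz":0,"grip":0.3},{"dx":-0.4,"dy":0,"dz":0,"rx":0,"ry":0,"rz":0,"grip":0.3}]'; python3 - <<'E'
from h import *
rel()
c,s=np.cos(np.radians(28.3)),np.sin(np.radians(28.3))
p=robot.get_obs()['tool_pos'];print(p[0]*c+p[1]*s,-p[0]*s+p[1]*c)
snap('wrist','w15.png')
E
```

```text
time: 30.32
tool_pos: [0.5101, 0.0004, 0.048]
ee_rot: [3.131, -0.018, 0.499]
wrist_force: [2.2, 1.3, -0.6]
width: 0.0285
t 30.32 p [5.101e-01 4.000e-04 4.800e-02] rpy [179.4  -1.   28.6] F [ 2.2  1.3 -0.6] w 0.0285
0.44932595672504844 -0.24150105451277215
```

View pics/w15.png

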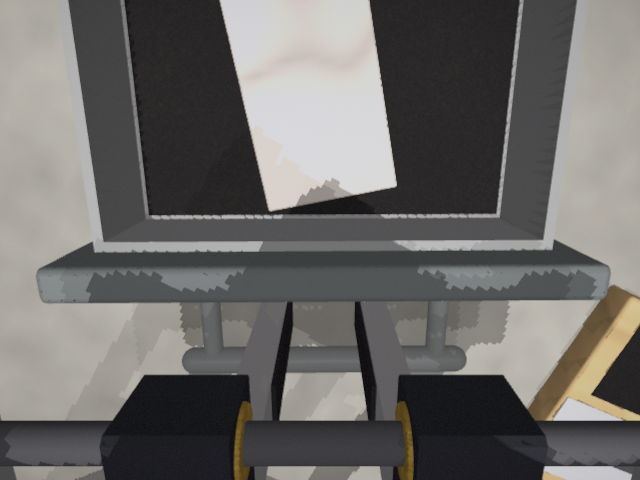

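```bash
python3 -m inch '[{"dx":0.2,"dy":0,"dz":0,"rx":0,"ry":-0.2,"rz":0,"grip":0.3},{"dx":0,"dy":0,"dz":-1,"rx":0,"ry":0,"rz":0,"grip":0.3},{"dx":0,"dy":0,"dz":-1,"rx":0,"ry":0,"rz":0,"grip":0.3},{"dx":0,"dy":0,"dz":-1,"rx":0,"ry":0,"rz":0,"grip":0.8},{"dx":0.2,"dy":0,"dz":-1,"rx":0,"ry":0,"rz":0,"grip":0.8},{"dx":0.2,"dy":0,"dz":-0.8,"rx":0,"ry":0,"rz":0,"grip":0.8},{"dx":0,"dy":0,"dz":0,"rx":0,"ry":0,"rz":0,"grip":0.8}]'; python3 - <<'E'
from h import *
rel()
c,s=np.cos(np.radians(28.3)),np.sin(np.radians(28.3))
w=snap('wrist','w16.png')
for q in ['blank_center']:
    for r in spotter.place_of(w,q): print(r['score'],r['pixel'],atz(w,r['pixel'],.0245))
    for r in spotter.regions_of(w,q)[:1]:
        m=r['pixels'].astype(np.uint8);cs=max(cv2.findContours(m,0,2)[0],key=cv2.contourArea)
        bx=cv2.boxPoints(cv2.minAreaRect(cs)); P=np.array([atz(w,b,.0365)[:2] for b in bx]);print(bx,P,P.mean(0),[np.linalg.norm(P[i]-P[i-1]) for i in range(4)])
        for i in range(4):
            d=P[i]-P[i-1];print(np.degrees(np.arctan2(d[1],d[0])))
E
```

```text
time: 31.25
tool_pos: [0.5233, 0.0092, 0.17]
ee_rot: [3.133, 0.012, 0.499]
wrist_force: [-0.3, 0.1, -0.0]
width: 0.0647
t 31.25 p [0.5233 0.0092 0.17  ] rpy [179.5   0.7  28.6] F [-0.3  0.1 -0. ] w 0.0647
0.61 [316.4, 126.0] [0.58916955 0.04924313 0.0245    ]
[[260.55972   62.408478]
 [345.9841    44.4244  ]
 [375.00266  182.2626  ]
 [289.57828  200.24667 ]] [[ 0.60691942  0.09907101]
 [ 0.64209778  0.05651151]
 [ 0.57591902 -0.00397197]
 [ 0.53657282  0.04210767]] [0.59037726 0.04842956] [np.float64(0.09051777025451298), np.float64(0.05521620205149113), np.float64(0.08965421766935489), np.float64(0.060592546531411426)]
38.998914235105936
-50.42391952109204
-137.57453304128728
130.4931569321676
```

View pics/w16.png

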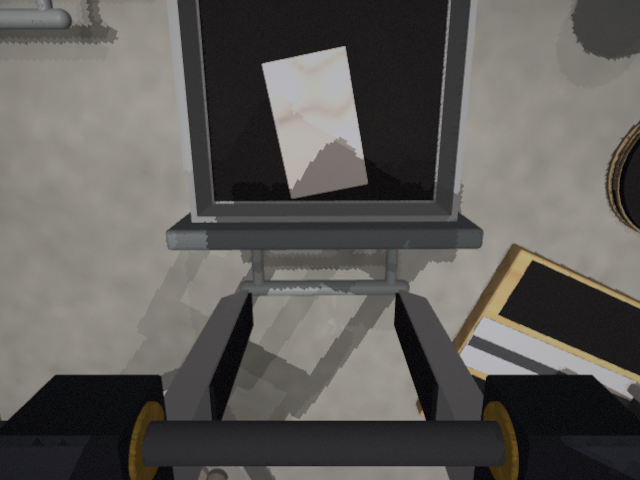

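```bash
python3 - <<'E'
from h import *
w=snap('wrist')
P=np.array([atz(w,b,.0365)[:2] for b in [(262,63),(346,46),(368,185),(291,198)]])
print(P,P.mean(0),[np.linalg.norm(P[i]-P[i-1]) for i in range(4)])
for i,j in((0,3),(1,2),(0,1),(3,2)):
    d=P[i]-P[j];print(np.degrees(np.arctan2(d[1],d[0])))
rel([*P.mean(0),.14],39.5)
E
```

```text
[[ 6.04156274e-01  9.75313791e-02]
 [ 6.37978321e-01  5.59447174e-02]
 [ 5.69434652e-01 -1.21053655e-04]
 [ 5.36273135e-01  4.20489577e-02]] [0.5869606 0.048851 ] [np.float64(0.08767222850894771), np.float64(0.05360393018023903), np.float64(0.08855283891988576), np.float64(0.05364695788765508)]
39.25990426101788
39.281688570682554
129.12113908826805
128.18068802346795
t 31.45 p [0.5209 0.009  0.1667] rpy [179.7   1.   28.6] F [-0.3  0.5  0.1] w 0.0749
shift units [ 3.1  -0.14  1.02]
turn units [ 0.04  0.2  -2.18]
```

```bash
python3 -m inch '[{"dx":0.8,"dy":-0.05,"dz":0.2,"rx":0,"ry":0.2,"rz":-0.7,"grip":0.8},{"dx":0.8,"dy":0,"dz":0.3,"rx":0,"ry":0,"rz":-0.7,"grip":0.8},{"dx":0.8,"dy":0.1,"dz":0.3,"rx":0,"ry":0,"rz":-0.7,"grip":0.8},{"dx":0.6,"dy":0.1,"dz":0.3,"rx":0,"ry":0,"rz":0,"grip":0.8},{"dx":0,"dy":0,"dz":0,"rx":0,"ry":0,"rz":0,"grip":0.8}]'; python3 - <<'E'
from h import *
w=snap('wrist','w17.png')
rel([.587,.0488,.03],39.2)
m=spotter.regions_of(w,'blank_center')[0]['pixels'].astype(np.uint8);cs=max(cv2.findContours(m,0,2)[0],key=cv2.contourArea)
bx=cv2.boxPoints(cv2.minAreaRect(cs)); P=np.array([atz(w,b,.0365)[:2] for b in bx]);print(bx,P,P.mean(0),[np.linalg.norm(P[i]-P[i-1]) for i in range(4)])
E
```

```text
time: 32.08
tool_pos: [0.5836, 0.0477, 0.1316]
ee_rot: [-3.139, 0.01, 0.685]
wrist_force: [-0.8, 0.1, -0.1]
width: 0.0753
t 32.12 p [0.5835 0.0475 0.1321] rpy [-179.9    0.5   39.2] F [ 0.  -0.4 -0. ] w 0.075
shift units [0.18 0.06 4.08]
turn units [-0.02  0.11  0.01]
[[281. 169.]
 [373. 169.]
 [373. 310.]
 [281. 310.]] [[ 0.60969076  0.10172971]
 [ 0.64433276  0.05929539]
 [ 0.57486246 -0.00149213]
 [ 0.53648162  0.0454692 ]] [0.5913419  0.05125054] [np.float64(0.09232996739863128), np.float64(0.05477900797966978), np.float64(0.09231058844668907), np.float64(0.06065027124213004)]
```

View pics/w17.png

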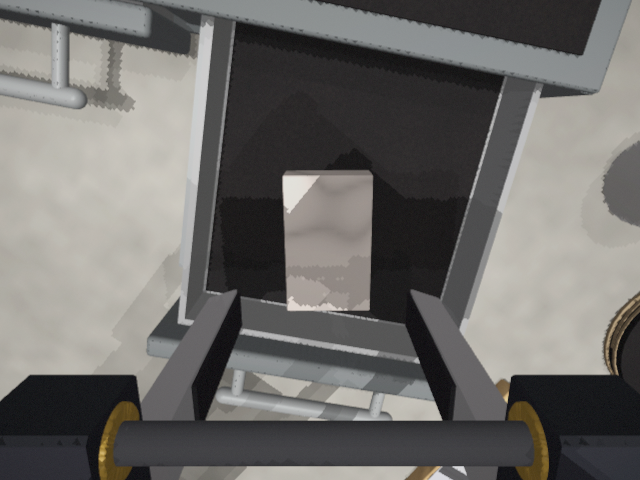

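```bash
python3 - <<'E'
from h import *
w=snap('wrist')
P=np.array([atz(w,b,.0365)[:2] for b in [(283.5,176),(372.5,176),(370.5,310),(287,310)]])
print(P.mean(0),[np.linalg.norm(P[i]-P[i-1]) for i in range(4)])
rel([*P.mean(0),.031],39.2)
E
```

```text
[0.59011156 0.04852991] [np.float64(0.08851734324362619), np.float64(0.0535231631787156), np.float64(0.08852784342680543), np.float64(0.055306421353627455)]
t 32.23 p [0.5838 0.0472 0.1335] rpy [-180.     0.4   39.2] F [-0.2 -0.4 -0.4] w 0.0754
shift units [0.26 0.12 4.1 ]
turn units [-0.    0.09  0.  ]
```

```bash
python3 -m inch '[{"dx":0.15,"dy":0.1,"dz":1,"rx":0,"ry":0.1,"rz":0,"grip":0.8},{"dx":0,"dy":0,"dz":1,"rx":0,"ry":0,"rz":0,"grip":0.8},{"dx":0,"dy":0,"dz":1,"rx":0,"ry":0,"rz":0,"grip":0.8},{"dx":0,"dy":0,"dz":0.9,"rx":0,"ry":0,"rz":0,"grip":0.8},{"dx":0,"dy":0,"dz":0.1,"rx":0,"ry":0,"rz":0,"grip":0.8}]'; python3 - <<'E'
from h import *
rel([.5885,.0487,.031],39.2)
E
```

```text
time: 32.85
tool_pos: [0.5893, 0.0456, 0.0363]
ee_rot: [3.136, -0.008, 0.681]
wrist_force: [0.4, -0.5, 0.8]
width: 0.0749
t 32.85 p [0.5893 0.0456 0.0363] rpy [179.7  -0.4  39. ] F [ 0.4 -0.5  0.8] w 0.0749
shift units [ 0.05 -0.12  0.21]
turn units [ 0.07 -0.09 -0.04]
```

```bash
python3 -m inch '[{"dx":0.03,"dy":-0.1,"dz":0.2,"rx":0,"ry":-0.1,"rz":0,"grip":0.8},{"dx":0,"dy":0,"dz":0,"rx":0,"ry":0,"rz":0,"grip":0.5},{"dx":0,"dy":0,"dz":0,"rx":0,"ry":0,"rz":0,"grip":0.4},{"dx":0,"dy":0,"dz":0,"rx":0,"ry":0,"rz":0,"grip":0.4},{"dx":0,"dy":0,"dz":-0.7,"rx":0,"ry":0,"rz":0,"grip":0.4},{"dx":0,"dy":0,"dz":-1,"rx":0,"ry":0,"rz":0,"grip":0.4},{"dx":0,"dy":0,"dz":-1,"rx":0,"ry":0,"rz":0,"grip":0.4},{"dx":0,"dy":0,"dz":-1,"rx":0,"ry":0,"rz":0,"grip":0.4},{"dx":0,"dy":0,"dz":-1,"rx":0,"ry":0,"rz":0,"grip":0.4}]'; python3 - <<'E'
from h import *
w=snap('wrist','w18.png')
rel()
E
```

```text
time: 33.98
tool_pos: [0.587, 0.0484, 0.1559]
ee_rot: [3.136, 0.002, 0.68]
wrist_force: [0.6, 0.0, -3.1]
width: 0.0547
t 34.02 p [0.5892 0.0485 0.1607] rpy [179.4  -0.2  39. ] F [1.5 0.4 1. ] w 0.0545
```

View pics/w18.png

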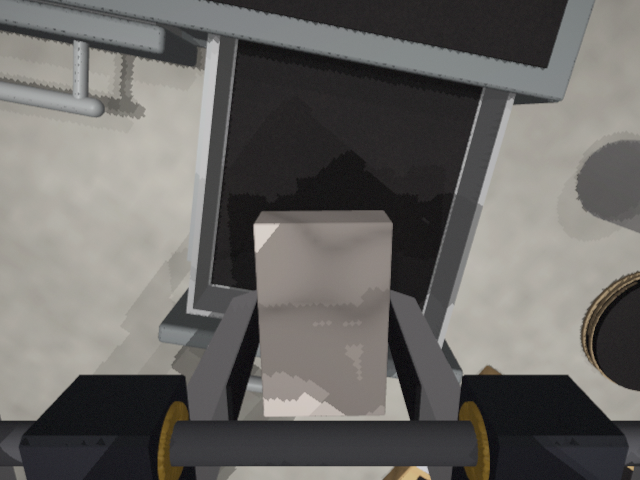

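```bash
python3 -m inch '[{"dx":-0.5,"dy":0,"dz":0,"rx":0,"ry":0,"rz":-1,"grip":0.4},{"dx":-0.5,"dy":0,"dz":0,"rx":0,"ry":0,"rz":-1,"grip":0.4},{"dx":-0.5,"dy":0,"dz":0,"rx":0,"ry":0,"rz":-1,"grip":0.4},{"dx":-0.5,"dy":0,"dz":0,"rx":0,"ry":0,"rz":-1,"grip":0.4},{"dx":-0.5,"dy":0,"dz":0,"rx":0,"ry":0,"rz":-1,"grip":0.4},{"dx":-0.5,"dy":0,"dz":0,"rx":0,"ry":0,"rz":-1,"grip":0.4},{"dx":-0.5,"dy":0,"dz":0,"rx":0,"ry":0,"rz":-1,"grip":0.4},{"dx":-0.5,"dy":0,"dz":0,"rx":0,"ry":0,"rz":-1,"grip":0.4},{"dx":-0.5,"dy":0,"dz":0,"rx":0,"ry":0,"rz":-1,"grip":0.4},{"dx":-0.5,"dy":0,"dz":0,"rx":0,"ry":0,"rz":-1,"grip":0.4},{"dx":0,"dy":0,"dz":0,"rx":0,"ry":0,"rz":-1,"grip":0.4},{"dx":0,"dy":0,"dz":0,"rx":0,"ry":0,"rz":0,"grip":0.4}]'; python3 - <<'E'
from h import *
w=snap('wrist','w19.png');t=snap('top','t19.png')
for p,z in[((278,347),.03),((325,382),.03),((392,353),0)]: print(atz(t,p,z))
rel([.40,-.075,.06],94.2)
E
```

```text
time: 35.52
tool_pos: [0.5303, -0.062, 0.1654]
ee_rot: [3.126, 0.009, 1.671]
wrist_force: [1.2, 1.3, -1.9]
width: 0.0548
[0.36053589 0.03803603 0.03      ]
[ 0.2760929  -0.07447597  0.03      ]
[ 0.3396     -0.24341698  0.        ]
t 35.62 p [ 0.5304 -0.0619  0.1653] rpy [179.1   0.5  95.7] F [ 0.1  0.3 -3.2] w 0.0549
shift units [ 0.04 -5.31  4.13]
turn units [0.18 0.1  0.31]
```

View pics/w19.png

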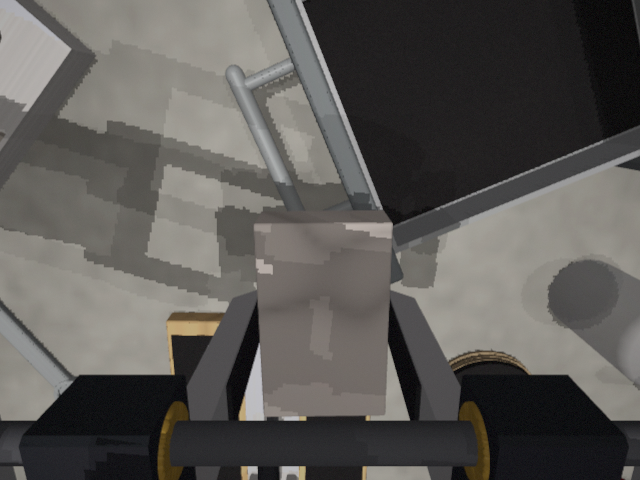

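View pics/t19.png

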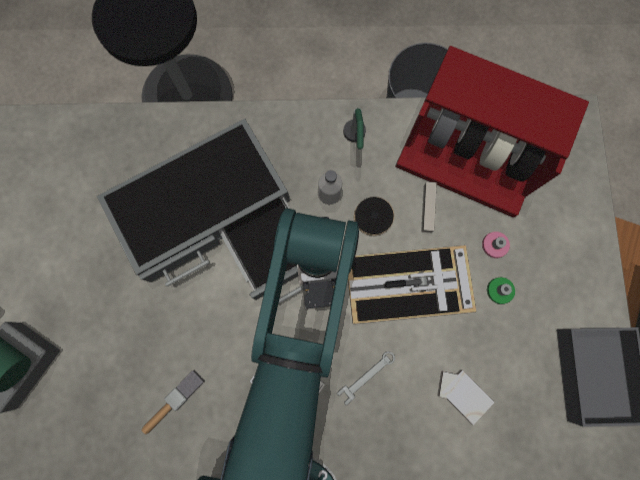

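```bash
python3 -m inch '[{"dx":0,"dy":-0.9,"dz":0.2,"rx":0.1,"ry":0.1,"rz":0.3,"grip":0.4},{"dx":0,"dy":-0.9,"dz":0.6,"rx":0,"ry":0,"rz":0,"grip":0.4},{"dx":0,"dy":-0.9,"dz":0.6,"rx":0,"ry":0,"rz":0,"grip":0.4},{"dx":0,"dy":-0.9,"dz":0.7,"rx":0,"ry":0,"rz":0,"grip":0.4},{"dx":0,"dy":-0.9,"dz":0.7,"rx":0,"ry":0,"rz":0,"grip":0.4},{"dx":0,"dy":-0.7,"dz":0.7,"rx":0,"ry":0,"rz":0,"grip":0.4},{"dx":0,"dy":0,"dz":0.8,"rx":0,"ry":0,"rz":0,"grip":0.4},{"dx":0,"dy":0,"dz":0.5,"rx":0,"ry":0,"rz":0,"grip":0.4}]'; python3 - <<'E'
from h import *
rel([.40,-.075,.021],94.2)
E
```

```text
time: 36.62
tool_pos: [0.3998, -0.071, 0.0432]
ee_rot: [3.128, 0.003, 1.638]
wrist_force: [0.1, -0.2, -3.2]
width: 0.0543
t 36.62 p [ 0.3998 -0.071   0.0432] rpy [1.792e+02 1.000e-01 9.390e+01] F [ 0.1 -0.2 -3.2] w 0.0543
shift units [-0.16 -0.02  0.89]
turn units [ 0.16  0.03 -0.07]
```

```bash
python3 -m inch '[{"dx":0,"dy":0,"dz":0.4,"rx":0.15,"ry":0,"rz":0,"grip":0.4},{"dx":0,"dy":0,"dz":0.4,"rx":0,"ry":0,"rz":0,"grip":0.4},{"dx":0,"dy":0,"dz":0.05,"rx":0,"ry":0,"rz":0,"grip":0.4}]'; python3 - <<'E'
from h import *
rel([.40,-.075,.021],94.2)
E
```

```text
time: 37.0
tool_pos: [0.4009, -0.0712, 0.0219]
ee_rot: [3.142, 0.003, 1.638]
wrist_force: [-4.9, 0.3, 7.5]
width: 0.0549
t 37.0 p [ 0.4009 -0.0712  0.0219] rpy [180.    0.2  93.9] F [-4.9  0.3  7.5] w 0.0549
shift units [-0.15 -0.05  0.04]
turn units [ 0.    0.04 -0.07]
```

```bash
python3 -m inch '[{"dx":0,"dy":0,"dz":0,"rx":0,"ry":0,"rz":0,"grip":0.75},{"dx":0,"dy":0,"dz":0,"rx":0,"ry":0,"rz":0,"grip":0.75},{"dx":0,"dy":0,"dz":-0.6,"rx":0,"ry":0,"rz":0,"grip":0.75},{"dx":0,"dy":0,"dz":-1,"rx":0,"ry":0,"rz":0,"grip":0.75},{"dx":0,"dy":0,"dz":-1,"rx":0,"ry":0,"rz":0,"grip":0},{"dx":0,"dy":0,"dz":-1,"rx":0,"ry":0,"rz":0,"grip":0},{"dx":0.7,"dy":0.8,"dz":0,"rx":0,"ry":0,"rz":0,"grip":0},{"dx":0.7,"dy":0.8,"dz":0,"rx":0,"ry":0,"rz":0,"grip":0},{"dx":0,"dy":0,"dz":0,"rx":0,"ry":0,"rz":0,"grip":0},{"dx":0,"dy":0,"dz":0,"rx":0,"ry":0,"rz":0,"grip":0}]'; python3 - <<'E'
from h import *
w=snap('wrist','w20.png')
rel([.453,-.0293,.05],94.2)
E
```

```text
time: 38.25
tool_pos: [0.4438, -0.0343, 0.1265]
ee_rot: [3.124, 0.009, 1.637]
wrist_force: [0.3, -0.7, 0.9]
width: 0.0134
t 38.3 p [ 0.4438 -0.0343  0.1265] rpy [179.    0.5  93.8] F [ 0.  -0.1  0.2] w 0.0099
shift units [0.2  0.32 3.06]
turn units [ 0.2   0.11 -0.09]
```

View pics/w20.png

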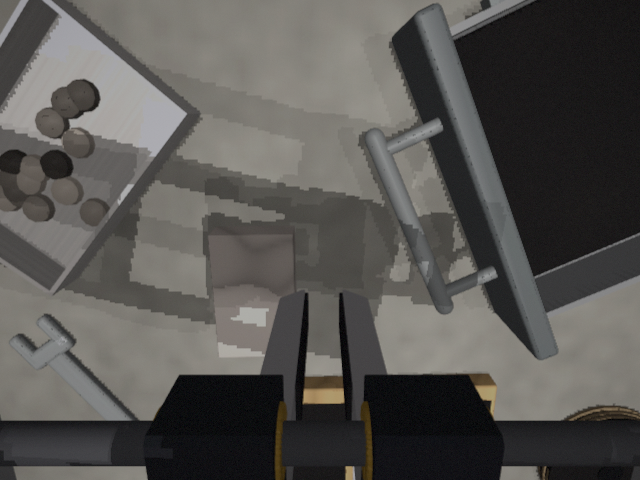

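```bash
python3 - <<'E'
from h import *
w=snap('wrist')
c,s=np.cos(np.radians(28.3)),np.sin(np.radians(28.3))
for q in [(375,137),(443,305),(409,221)]:
    p=atz(w,q,.0545);print(np.round(p,4),p[0]*c+p[1]*s,-p[0]*s+p[1]*c)
P=np.array([atz(w,b,.024)[:2] for b in [(209,235),(295,235)]]);print(P)
print(np.round(atz(w,(314,380),.018),4))
E
```

```text
[0.4687 0.041  0.0545] 0.4321589959319047 -0.18612268037591512
[ 0.5195 -0.0541  0.0545] 0.4318196918419798 -0.29390600915119675
[ 0.4926 -0.0036  0.0545] 0.43199977720888433 -0.23670009597466896
[[ 0.37308269 -0.02774855]
 [ 0.42784313 -0.02445758]]
[ 0.4466 -0.1357  0.018 ]
```

```bash
python3 -m inch '[{"dx":0.25,"dy":0.25,"dz":1,"rx":0.2,"ry":0.1,"rz":0,"grip":0},{"dx":0,"dy":0,"dz":1,"rx":0,"ry":0,"rz":0,"grip":0},{"dx":0,"dy":0,"dz":0.95,"rx":0,"ry":0,"rz":0,"grip":0},{"dx":0.1,"dy":0.23,"dz":0,"rx":0,"ry":0,"rz":0,"grip":0},{"dx":0.16,"dy":0.36,"dz":0,"rx":0,"ry":0,"rz":0,"grip":0},{"dx":0.16,"dy":0.36,"dz":0,"rx":0,"ry":0,"rz":0,"grip":0},{"dx":0.16,"dy":0.36,"dz":0,"rx":0,"ry":0,"rz":0,"grip":0}]'; python3 - <<'E'
from h import *
c,s=np.cos(np.radians(28.3)),np.sin(np.radians(28.3))
p=robot.get_obs()['tool_pos'];print(p[0]*c+p[1]*s,-p[0]*s+p[1]*c)
w=snap('wrist','w21.png')
xc,yc=.575,-.239
rel([xc*c-yc*s,xc*s+yc*c,.05],94.2)
E
```

```text
time: 39.22
tool_pos: [0.483, -0.0137, 0.0539]
ee_rot: [3.139, 0.002, 1.631]
wrist_force: [-2.2, -1.0, -2.4]
width: 0.0001
0.41877932980631705 -0.24105741647217568
t 39.27 p [ 0.4846 -0.0131  0.0542] rpy [1.797e+02 1.000e-01 9.340e+01] F [ 1.3  0.4 -0.2] w 0.0008
shift units [2.68 5.57 0.19]
turn units [ 0.06  0.02 -0.15]
```

View pics/w21.png

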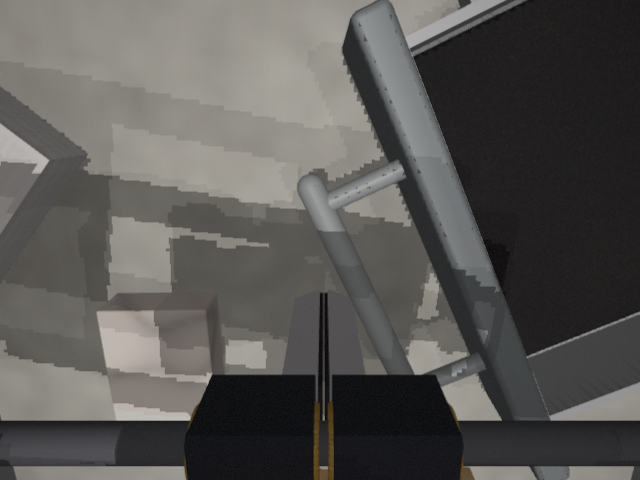

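```bash
python3 -m inch '[{"dx":0.25,"dy":0.53,"dz":0.05,"rx":0,"ry":0,"rz":-0.1,"grip":0},{"dx":0.25,"dy":0.53,"dz":0.05,"rx":0,"ry":0,"rz":0,"grip":0},{"dx":0.25,"dy":0.53,"dz":0,"rx":0,"ry":0,"rz":0,"grip":0},{"dx":0.25,"dy":0.53,"dz":0,"rx":0,"ry":0,"rz":0,"grip":0},{"dx":0.25,"dy":0.53,"dz":0,"rx":0,"ry":0,"rz":0,"grip":0},{"dx":0.25,"dy":0.53,"dz":0,"rx":0,"ry":0,"rz":0,"grip":0},{"dx":0.25,"dy":0.53,"dz":0,"rx":0,"ry":0,"rz":0,"grip":0},{"dx":0.25,"dy":0.53,"dz":0,"rx":0,"ry":0,"rz":0,"grip":0},{"dx":0.25,"dy":0.53,"dz":0,"rx":0,"ry":0,"rz":0,"grip":0},{"dx":0.15,"dy":0.35,"dz":0,"rx":0,"ry":0,"rz":0,"grip":0}]'; python3 - <<'E'
from h import *
c,s=np.cos(np.radians(28.3)),np.sin(np.radians(28.3))
p=robot.get_obs()['tool_pos'];print(p[0]*c+p[1]*s,-p[0]*s+p[1]*c)
xc,yc=.585,-.239
rel([xc*c-yc*s,xc*s+yc*c,.05],94.2)
E
```

```text
time: 40.52
tool_pos: [0.6175, 0.0597, 0.0526]
ee_rot: [3.136, 0.004, 1.64]
wrist_force: [-2.4, -0.4, 0.5]
width: 0.0006
0.5719708986706032 -0.24015639328667363
t 40.52 p [0.6175 0.0597 0.0526] rpy [179.7   0.2  94. ] F [-2.4 -0.4  0.5] w 0.0006
shift units [0.26 0.46 0.11]
turn units [ 0.06  0.04 -0.04]
```

```bash
python3 -m inch '[{"dx":0.15,"dy":0.3,"dz":0,"rx":0,"ry":0,"rz":0,"grip":0},{"dx":0.15,"dy":0.3,"dz":0,"rx":0,"ry":0,"rz":0,"grip":0},{"dx":0.15,"dy":0.3,"dz":0,"rx":0,"ry":0,"rz":0,"grip":0}]'; python3 - <<'E'
from h import *
c,s=np.cos(np.radians(28.3)),np.sin(np.radians(28.3))
p=robot.get_obs()['tool_pos'];print(p[0]*c+p[1]*s,-p[0]*s+p[1]*c)
snap('wrist','w22.png')
rel()
E
```

```text
time: 40.9
tool_pos: [0.6284, 0.0658, 0.0527]
ee_rot: [-3.115, 0.018, 1.64]
wrist_force: [-23.4, -12.8, 17.1]
width: 0.0004
0.5844741289118214 -0.23993408034755515
t 40.95 p [0.6283 0.0658 0.0527] rpy [-178.4    1.    94. ] F [-22.  -10.8  15.2] w 0.0008
```

View pics/w22.png

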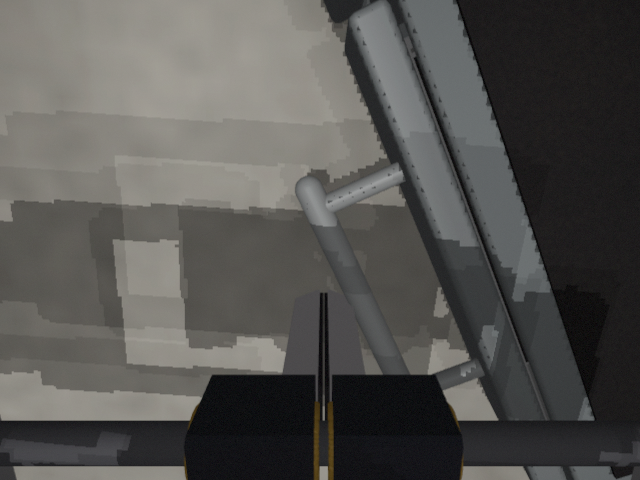

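```bash
python3 -m inch '[{"dx":-0.3,"dy":-0.7,"dz":0,"rx":-0.3,"ry":0.2,"rz":0,"grip":0},{"dx":-0.3,"dy":-0.7,"dz":-0.2,"rx":0,"ry":0,"rz":0,"grip":0.45},{"dx":-0.3,"dy":-0.5,"dz":-1,"rx":0,"ry":0,"rz":0,"grip":0.45},{"dx":-0.8,"dy":-0.3,"dz":-1,"rx":0,"ry":0,"rz":0,"grip":0.45},{"dx":-1,"dy":-0.2,"dz":-1,"rx":0,"ry":0,"rz":0,"grip":0.45},{"dx":-1,"dy":-0.2,"dz":0,"rx":0,"ry":0,"rz":0,"grip":0.45},{"dx":-1,"dy":-0.2,"dz":0,"rx":0,"ry":0,"rz":0,"grip":0.45},{"dx":-1,"dy":-0.2,"dz":0,"rx":0,"ry":0,"rz":0,"grip":0.45},{"dx":-1,"dy":-0.2,"dz":0,"rx":0,"ry":0,"rz":0,"grip":0.45},{"dx":-1,"dy":-0.2,"dz":0,"rx":0,"ry":0,"rz":0,"grip":0.45},{"dx":-1,"dy":-0.2,"dz":0,"rx":0,"ry":0,"rz":0,"grip":0.45},{"dx":0,"dy":0,"dz":0,"rx":0,"ry":0,"rz":0,"grip":0.45}]'; python3 - <<'E'
from h import *
snap('top','t23.png')
rel([.506,-.251,.14],94.2)
im=cv2.imread('pics/t23.png')[110:350,90:310];cv2.imwrite('pics/t23c.png',cv2.resize(im,None,fx=2.5,fy=2.5,interpolation=2))
E
```

```text
time: 42.45
tool_pos: [0.5583, -0.1587, 0.1371]
ee_rot: [3.124, -0.008, 1.641]
wrist_force: [-0.1, 0.4, 1.2]
width: 0.0424
t 42.5 p [ 0.5584 -0.1577  0.1371] rpy [179.   -0.5  94.1] F [-0.1  0.9 -0.1] w 0.0427
shift units [-3.57 -2.35 -0.19]
turn units [ 0.2  -0.1  -0.02]
```

View pics/t23c.png

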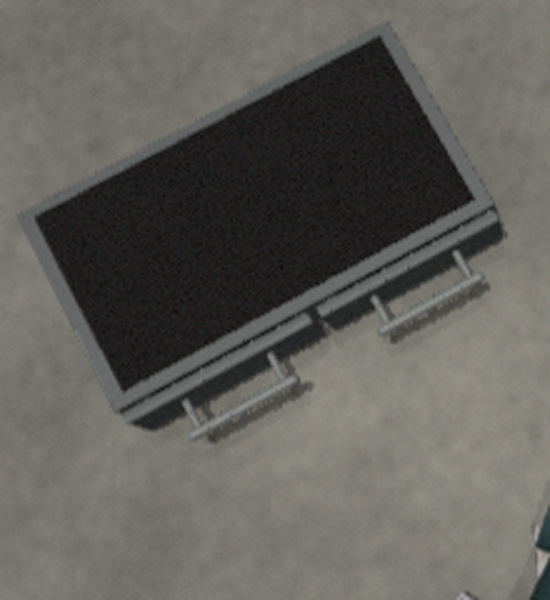

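```bash
python3 -m inch '[{"dx":-0.9,"dy":-0.6,"dz":0,"rx":0.2,"ry":-0.1,"rz":0,"grip":0.45},{"dx":-0.9,"dy":-0.6,"dz":0,"rx":0,"ry":0,"rz":0,"grip":0.45},{"dx":-0.9,"dy":-0.6,"dz":0,"rx":0,"ry":0,"rz":0,"grip":0.45},{"dx":-0.8,"dy":-0.5,"dz":0,"rx":0,"ry":0,"rz":0,"grip":0.45},{"dx":0,"dy":0,"dz":0,"rx":0,"ry":0,"rz":0,"grip":0.45}]'; python3 - <<'E'
from h import *
w=snap('wrist','w24.png')
rel([.506,-.251,.06],94.2)
for q,z in(('lever_grip',.054),('lever_axle',.05)):
    for r in spotter.place_of(w,q): print(q,r['score'],r['pixel'],atz(w,r['pixel'],z))
E
```

```text
time: 43.12
tool_pos: [0.51, -0.2442, 0.1369]
ee_rot: [3.137, -0.004, 1.65]
wrist_force: [-0.4, 0.0, -0.7]
width: 0.0424
t 43.17 p [ 0.5103 -0.2435  0.1369] rpy [179.7  -0.2  94.6] F [ 0.2 -1.1  0. ] w 0.0423
shift units [-0.3  -0.21  3.07]
turn units [ 0.05 -0.05  0.08]
lever_grip 0.95 [317.2, 264.7] [ 0.50773415 -0.24568068  0.054     ]
lever_axle 0.73 [319.5, 364.4] [ 0.51454971 -0.31670514  0.05      ]
```

View pics/w24.png

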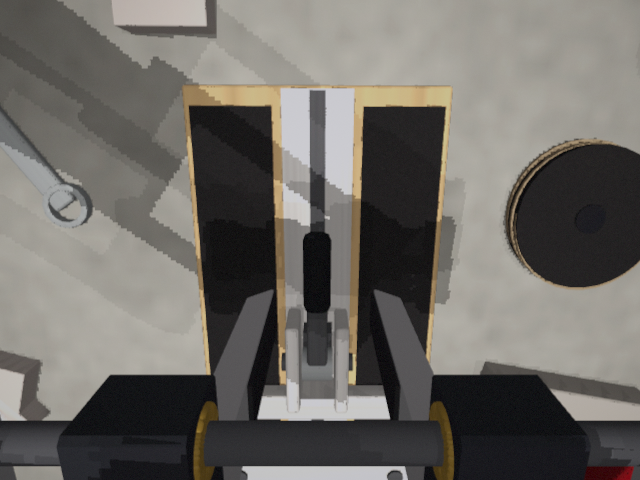

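```bash
python3 -m inch '[{"dx":-0.12,"dy":-0.1,"dz":1,"rx":0,"ry":0,"rz":0.08,"grip":0.45},{"dx":0,"dy":0,"dz":1,"rx":0,"ry":0,"rz":0,"grip":0.45},{"dx":0,"dy":0,"dz":1,"rx":0,"ry":0,"rz":0,"grip":0.45},{"dx":0,"dy":0,"dz":0.4,"rx":0,"ry":0,"rz":0,"grip":0.45},{"dx":0,"dy":0,"dz":0,"rx":0,"ry":0,"rz":0,"grip":0.45}]'; python3 - <<'E'
from h import *
w=snap('wrist','w25.png')
rel([.508,-.2465,.05],94.2)
E
```

```text
time: 43.9
tool_pos: [0.5129, -0.2406, 0.0513]
ee_rot: [3.133, -0.004, 1.653]
wrist_force: [-0.3, 0.5, 0.1]
width: 0.0421
t 43.95 p [ 0.5132 -0.2408  0.0519] rpy [179.4  -0.2  94.7] F [-0.3  0.6 -0.4] w 0.0423
shift units [-0.21 -0.23  0.07]
turn units [ 0.11 -0.04  0.1 ]
```

View pics/w25.png

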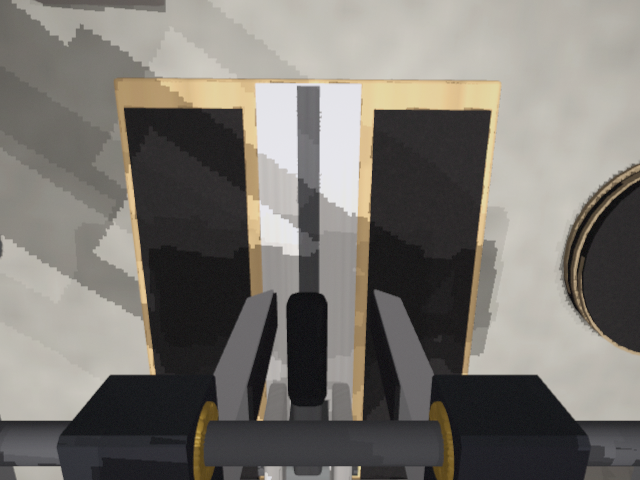

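```bash
python3 -m inch '[{"dx":-0.2,"dy":-0.27,"dz":0.05,"rx":0.1,"ry":0,"rz":0.1,"grip":0.45},{"dx":0,"dy":0,"dz":0,"rx":0,"ry":0,"rz":0,"grip":0.1},{"dx":0,"dy":0,"dz":0,"rx":0,"ry":0,"rz":0,"grip":0},{"dx":0,"dy":0,"dz":0,"rx":0,"ry":0,"rz":0,"grip":0},{"dx":0,"dy":0,"dz":0,"rx":0,"ry":0,"rz":0,"grip":0}]'; python3 - <<'E'
from h import *
w=snap('wrist','w26.png')
rel([.508,-.2465,.05],94.2)
E
```

```text
time: 44.58
tool_pos: [0.5065, -0.2479, 0.0536]
ee_rot: [3.14, -0.001, 1.643]
wrist_force: [1.2, 0.3, -1.3]
width: 0.0166
t 44.62 p [ 0.5066 -0.248   0.0536] rpy [179.9  -0.   94.1] F [-1.2  0.1  1.2] w 0.0168
shift units [0.05 0.06 0.15]
turn units [ 0.02 -0.01 -0.01]
```

View pics/w26.png

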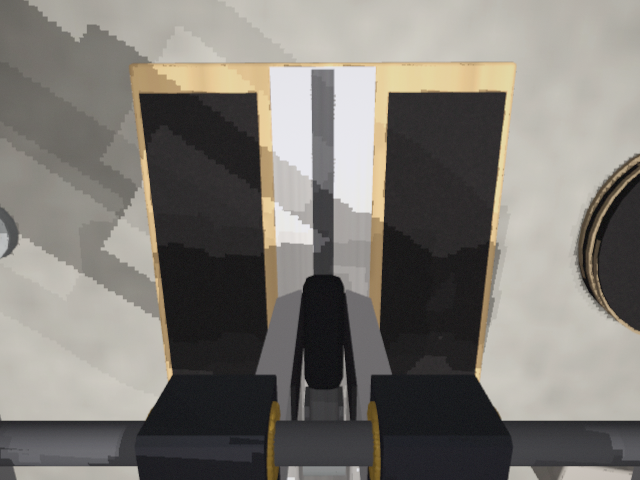

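```bash
python3 -m inch '[{"dx":-0.06,"dy":0,"dz":-0.6,"rx":0,"ry":0,"rz":0,"grip":0},{"dx":-0.19,"dy":0,"dz":-0.57,"rx":0,"ry":0,"rz":0,"grip":0},{"dx":-0.3,"dy":0,"dz":-0.52,"rx":0,"ry":0,"rz":0,"grip":0}]'; python3 - <<'E'
from h import *
snap('wrist','w27.png')
rel()
E
```

```text
time: 45.0
tool_pos: [0.5074, -0.2606, 0.0937]
ee_rot: [-3.141, -0.005, 1.644]
wrist_force: [2.1, -1.3, -9.0]
width: 0.0171
t 45.05 p [ 0.5077 -0.2622  0.0958] rpy [180.   -0.2  94.1] F [-1.6  0.5 -5.8] w 0.0164
```

View pics/w27.png

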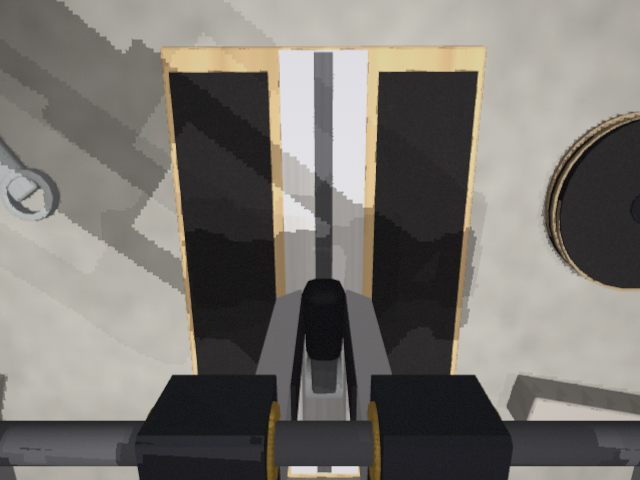

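```bash
python3 -m inch '[{"dx":-0.4,"dy":0,"dz":-0.45,"rx":0,"ry":0,"rz":0,"grip":0},{"dx":-0.49,"dy":0,"dz":-0.35,"rx":0,"ry":0,"rz":0,"grip":0},{"dx":-0.55,"dy":0,"dz":-0.25,"rx":0,"ry":0,"rz":0,"grip":0},{"dx":-0.59,"dy":0,"dz":-0.13,"rx":0,"ry":0,"rz":0,"grip":0}]'; python3 - <<'E'
from h import *
snap('scene','s28.png')
rel()
im=cv2.imread('pics/s28.png')[110:240,230:400];cv2.imwrite('pics/s28c.png',cv2.resize(im,None,fx=4,fy=4,interpolation=2))
E
```

```text
time: 45.55
tool_pos: [0.5113, -0.3118, 0.1265]
ee_rot: [-3.141, -0.012, 1.645]
wrist_force: [1.0, 4.9, -5.0]
width: 0.0165
t 45.6 p [ 0.5115 -0.3141  0.1269] rpy [180.   -0.5  94.2] F [ 1.   3.3 -2.9] w 0.0161
```

View pics/s28c.png

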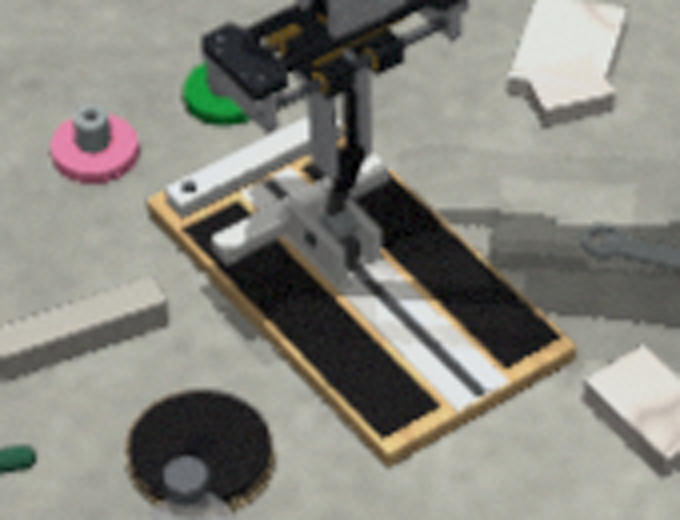

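```bash
python3 -m inch '[{"dx":0,"dy":0,"dz":0,"rx":0,"ry":0,"rz":0,"grip":0.4},{"dx":0,"dy":0,"dz":0,"rx":0,"ry":0,"rz":0,"grip":0.4},{"dx":0,"dy":0,"dz":-0.8,"rx":0,"ry":0,"rz":0,"grip":0.4},{"dx":0,"dy":0,"dz":-1,"rx":0,"ry":0,"rz":0,"grip":0.4},{"dx":-0.2,"dy":0,"dz":-0.8,"rx":0,"ry":0,"rz":0,"grip":0},{"dx":-0.8,"dy":0,"dz":0,"rx":0,"ry":0,"rz":0,"grip":0},{"dx":-0.8,"dy":0,"dz":0,"rx":0,"ry":0,"rz":0,"grip":0},{"dx":-0.8,"dy":0,"dz":0,"rx":0,"ry":0,"rz":0,"grip":0},{"dx":-0.6,"dy":0,"dz":0,"rx":0,"ry":0,"rz":0,"grip":0},{"dx":0,"dy":0,"dz":0,"rx":0,"ry":0,"rz":0,"grip":0}]'; python3 - <<'E'
from h import *
w=snap('wrist','w29.png');snap('top','t29.png')
rel([.516,-.395,.038],94.2)
im=cv2.imread('pics/t29.png')[230:340,330:490];cv2.imwrite('pics/t29c.png',cv2.resize(im,None,fx=5,fy=5,interpolation=2))
E
```

```text
time: 46.85
tool_pos: [0.5162, -0.4077, 0.2007]
ee_rot: [3.138, 0.014, 1.639]
wrist_force: [-0.2, -0.6, -0.6]
width: 0.0006
t 46.95 p [ 0.5165 -0.4064  0.201 ] rpy [179.8   0.7  94. ] F [-0.6 -0.4  0.4] w 0.0002
shift units [ 0.54 -0.01  6.51]
turn units [ 0.05  0.15 -0.05]
```

View pics/w29.png

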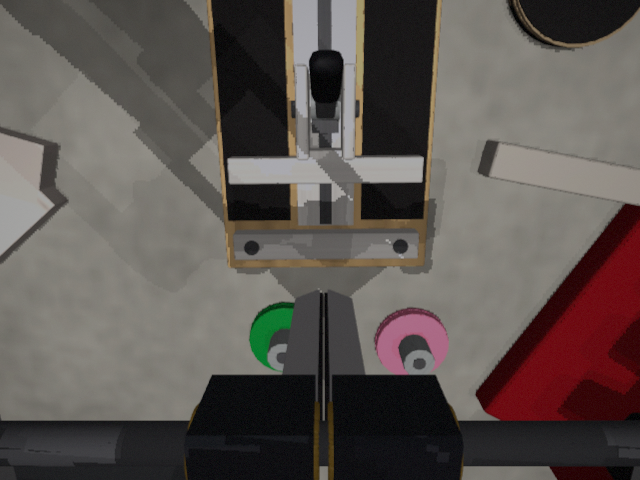

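View pics/t29c.png

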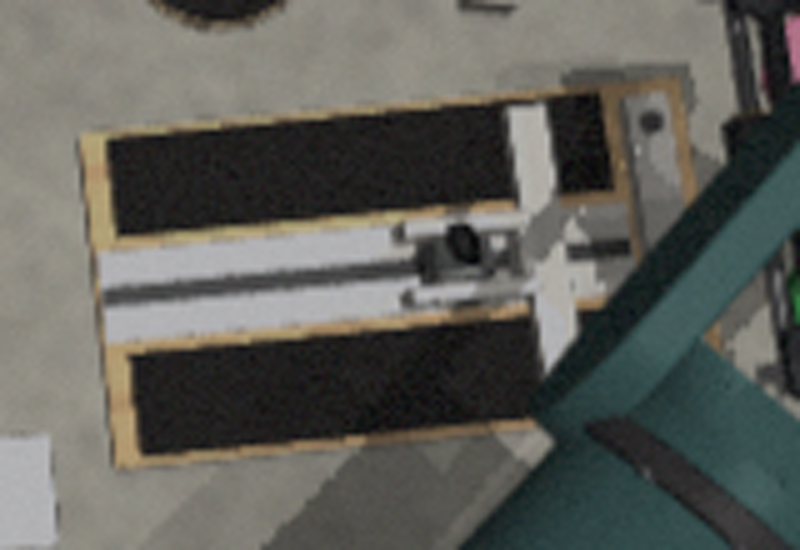

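```bash
python3 - <<'E'
from h import *
w=snap('wrist')
im=w['frame'][140:270,215:440,::-1]; cv2.imwrite('pics/w30c.png',cv2.resize(im,None,fx=3.4,fy=3.4,interpolation=2))
for q,z in [((326,231),.034),((326,184),.034),((326,184),.018),((326,158),.034),((247,232),.034),((406,230),.034)]: print(q,z,np.round(atz(w,q,z),4))
E
```

```text
(326, 231) 0.034 [ 0.5207 -0.4111  0.034 ]
(326, 184) 0.034 [ 0.518  -0.3736  0.034 ]
(326, 184) 0.018 [ 0.5184 -0.3763  0.018 ]
(326, 158) 0.034 [ 0.5166 -0.354   0.034 ]
(247, 232) 0.034 [ 0.458  -0.4161  0.034 ]
(406, 230) 0.034 [ 0.5841 -0.4059  0.034 ]
```

View pics/w30c.png

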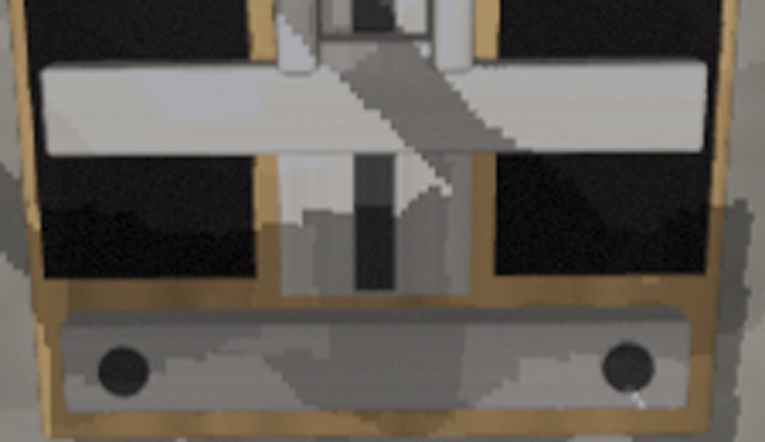

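```bash
python3 -m inch '[{"dx":0.4,"dy":0,"dz":0.8,"rx":0,"ry":0.1,"rz":0,"grip":0},{"dx":0.1,"dy":0,"dz":1,"rx":0,"ry":0,"rz":0,"grip":0},{"dx":0,"dy":0,"dz":1,"rx":0,"ry":0,"rz":0,"grip":0},{"dx":0,"dy":0,"dz":1,"rx":0,"ry":0,"rz":0,"grip":0},{"dx":0,"dy":0,"dz":1,"rx":0,"ry":0,"rz":0,"grip":0},{"dx":0,"dy":0,"dz":0.5,"rx":0,"ry":0,"rz":0,"grip":0},{"dx":0,"dy":0,"dz":0,"rx":0,"ry":0,"rz":0,"grip":0}]'; python3 - <<'E'
from h import *
w=snap('wrist','w31.png')
rel([.517,-.394,.038],94.2)
E
```

```text
time: 47.88
tool_pos: [0.5186, -0.3893, 0.0683]
ee_rot: [3.133, 0.007, 1.647]
wrist_force: [-0.2, 1.0, 0.6]
width: 0.0004
t 47.92 p [ 0.519  -0.3896  0.0692] rpy [179.5   0.5  94.4] F [ 0.9 -0.5  0.5] w 0.0003
shift units [-0.16 -0.11  1.25]
turn units [0.11 0.09 0.04]
```

View pics/w31.png

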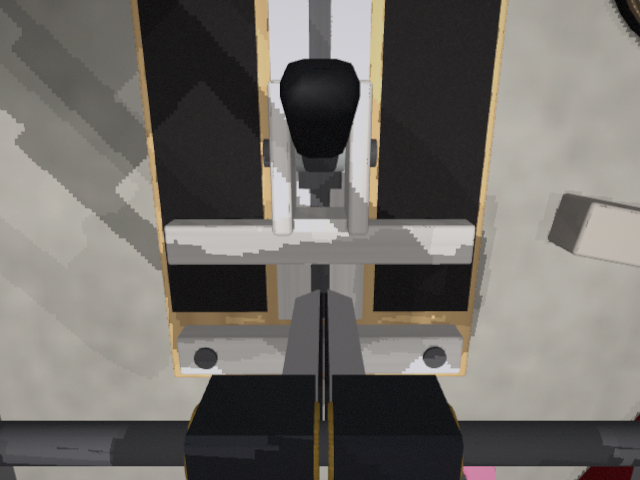

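```bash
python3 -m inch '[{"dx":-0.16,"dy":-0.1,"dz":0.6,"rx":0.1,"ry":0.1,"rz":0,"grip":0},{"dx":0,"dy":0,"dz":0.6,"rx":0,"ry":0,"rz":0,"grip":0},{"dx":0,"dy":0,"dz":0,"rx":0,"ry":0,"rz":0,"grip":0}]'; python3 - <<'E'
from h import *
rel([.517,-.394,.038],94.2)
E
```

```text
time: 48.3
tool_pos: [0.5179, -0.3953, 0.0397]
ee_rot: [3.139, 0.002, 1.647]
wrist_force: [-1.5, 0.0, 0.4]
width: 0.0004
t 48.3 p [ 0.5179 -0.3953  0.0397] rpy [1.798e+02 1.000e-01 9.440e+01] F [-1.5  0.   0.4] w 0.0004
shift units [ 0.05 -0.03  0.07]
turn units [0.03 0.02 0.04]
```

```bash
python3 -m inch '[{"dx":0.3,"dy":0,"dz":0.08,"rx":0,"ry":0,"rz":0,"grip":0},{"dx":0.3,"dy":0,"dz":0,"rx":0,"ry":0,"rz":0,"grip":0},{"dx":0.3,"dy":0,"dz":0,"rx":0,"ry":0,"rz":0,"grip":0},{"dx":0.3,"dy":0,"dz":0,"rx":0,"ry":0,"rz":0,"grip":0}]'; python3 - <<'E'
from h import *
rel()
E
```

```text
time: 48.8
tool_pos: [0.5158, -0.3696, 0.0376]
ee_rot: [3.137, 0.015, 1.646]
wrist_force: [0.7, -5.3, -4.1]
width: 0.0003
t 48.8 p [ 0.5158 -0.3696  0.0376] rpy [179.7   0.8  94.3] F [ 0.7 -5.3 -4.1] w 0.0003
```

```bash
python3 -m inch '[{"dx":0.4,"dy":0,"dz":0,"rx":0,"ry":0,"rz":0,"grip":0},{"dx":0.4,"dy":0,"dz":0,"rx":0,"ry":0,"rz":0,"grip":0},{"dx":0.4,"dy":0,"dz":0,"rx":0,"ry":0,"rz":0,"grip":0},{"dx":0.4,"dy":0,"dz":0,"rx":0,"ry":0,"rz":0,"grip":0},{"dx":0.4,"dy":0,"dz":0,"rx":0,"ry":0,"rz":0,"grip":0},{"dx":0.4,"dy":0,"dz":0,"rx":0,"ry":0,"rz":0,"grip":0}]'; python3 - <<'E'
from h import *
rel()
E
```

```text
time: 49.55
tool_pos: [0.5119, -0.3182, 0.0379]
ee_rot: [3.133, 0.042, 1.645]
wrist_force: [1.3, -5.7, -2.6]
width: 0.0005
t 49.55 p [ 0.5119 -0.3182  0.0379] rpy [179.5   2.4  94.2] F [ 1.3 -5.7 -2.6] w 0.0005
```

```bash
python3 -m inch '[{"dx":0.35,"dy":0,"dz":0,"rx":0,"ry":0.3,"rz":0,"grip":0},{"dx":0.35,"dy":0,"dz":0,"rx":0,"ry":0.2,"rz":0,"grip":0},{"dx":-0.6,"dy":0,"dz":0,"rx":0,"ry":0,"rz":0,"grip":0},{"dx":-0.4,"dy":0,"dz":-0.5,"rx":0,"ry":0,"rz":0,"grip":0},{"dx":0,"dy":0,"dz":-1,"rx":0,"ry":0,"rz":0,"grip":0},{"dx":0,"dy":0,"dz":-1,"rx":0,"ry":0,"rz":0,"grip":0},{"dx":0,"dy":0,"dz":-1,"rx":0,"ry":0,"rz":0,"grip":0},{"dx":0,"dy":0,"dz":-1,"rx":0,"ry":0,"rz":0,"grip":0},{"dx":-0.5,"dy":0,"dz":-1,"rx":0,"ry":0,"rz":0,"grip":0.75},{"dx":0,"dy":0,"dz":0,"rx":0,"ry":0,"rz":0,"grip":0.75}]'; python3 - <<'E'
from h import *
w=snap('wrist','w32.png')
rel([.401,-.0715,.16],94.2)
E
```

```text
time: 50.8
tool_pos: [0.5133, -0.3435, 0.1884]
ee_rot: [3.124, 0.005, 1.644]
wrist_force: [0.7, -0.3, -0.6]
width: 0.0172
t 50.85 p [ 0.5128 -0.3426  0.1867] rpy [179.1   0.2  94.2] F [ 0.1 -0.4  0.2] w 0.021
shift units [11.15 -3.67  0.98]
turn units [0.18 0.03 0.01]
```

View pics/w32.png

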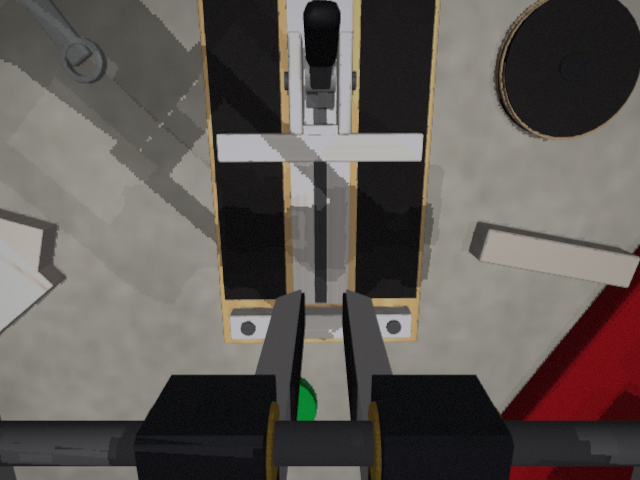

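```bash
python3 - <<'E'
from h import *
w=snap('wrist')
a=atz(w,(320,161),.034);b=atz(w,(320,314),.034);b2=atz(w,(320,308),.018);print(a,b,b2,np.linalg.norm(a-b))
E
python3 -m inch '[{"dx":0.9,"dy":0,"dz":-0.1,"rx":0.15,"ry":0,"rz":0,"grip":0.75},{"dx":1,"dy":-0.3,"dz":0,"rx":0,"ry":0,"rz":0,"grip":0.75},{"dx":1,"dy":-0.4,"dz":0.1,"rx":0,"ry":0,"rz":0,"grip":0.75},{"dx":1,"dy":-0.4,"dz":0.1,"rx":0,"ry":0,"rz":0,"grip":0.75},{"dx":1,"dy":-0.4,"dz":0.1,"rx":0,"ry":0,"rz":0,"grip":0.75},{"dx":1,"dy":-0.4,"dz":0.1,"rx":0,"ry":0,"rz":0,"grip":0.75},{"dx":1,"dy":-0.4,"dz":0.2,"rx":0,"ry":0,"rz":0,"grip":0.75},{"dx":1,"dy":-0.4,"dz":0.2,"rx":0,"ry":0,"rz":0,"grip":0.75},{"dx":1,"dy":-0.4,"dz":0.2,"rx":0,"ry":0,"rz":0,"grip":0.75},{"dx":1,"dy":-0.4,"dz":0.2,"rx":0,"ry":0,"rz":0,"grip":0.75},{"dx":0.9,"dy":-0.3,"dz":0.2,"rx":0,"ry":0,"rz":0,"grip":0.75},{"dx":0,"dy":0,"dz":0,"rx":0,"ry":0,"rz":0,"grip":0.75}]'; python3 - <<'E'
from h import *
w=snap('wrist','w33.png')
rel([.401,-.0715,.022],94.2)
E
```

```text
[ 0.50989678 -0.28951482  0.034     ] [ 0.51860887 -0.4111753   0.034     ] [ 0.51890567 -0.41340547  0.018     ] 0.12197201782227077
time: 52.4
tool_pos: [0.3796, -0.0491, 0.1397]
ee_rot: [-3.112, -0.025, 1.66]
wrist_force: [-0.4, -0.1, 0.6]
width: 0.0706
t 52.45 p [ 0.3801 -0.0498  0.14  ] rpy [-178.4   -1.4   95. ] F [ 0.8 -0.1 -0.1] w 0.0704
shift units [-1.05  0.89  4.67]
turn units [-0.33 -0.28  0.17]
```

View pics/w33.png

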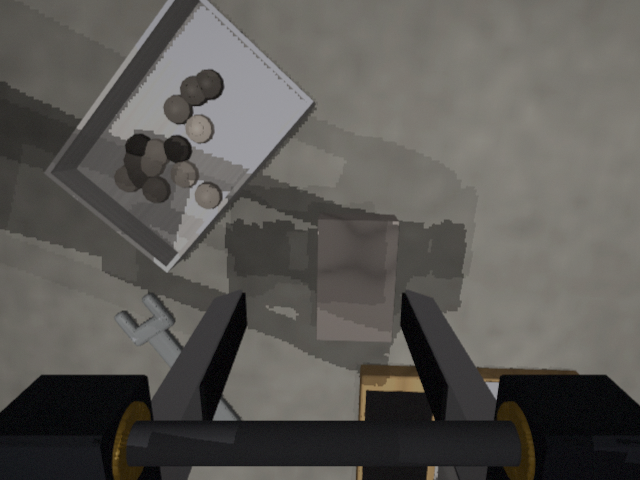

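```bash
python3 - <<'E'
from h import *
w=snap('wrist')
P=np.array([atz(w,b,.024)[:2] for b in [(318,222),(397,223),(393,342),(318,341)]])
print(P,P.mean(0),[np.linalg.norm(P[i]-P[i-1]) for i in range(4)])
d=P[0]-P[3];print(np.degrees(np.arctan2(d[1],d[0])),np.degrees(np.arctan2(*(P[1]-P[2])[::-1])))
print('wrench',atz(w,(165,310),.005))
rel([*P.mean(0),.026],94.2)
E
```

```text
[[ 0.37260851 -0.03080213]
 [ 0.4251465  -0.02651554]
 [ 0.43396652 -0.11379462]
 [ 0.38007822 -0.11857679]] [ 0.40294994 -0.07242227] [np.float64(0.08809191910289278), np.float64(0.05271256897161377), np.float64(0.08772360340555825), np.float64(0.05410006752784291)]
94.86420867913542 95.770455516491
wrench [ 0.26133582 -0.11465616  0.005     ]
t 52.5 p [ 0.3808 -0.0507  0.1404] rpy [-178.4   -1.3   95. ] F [ 0.5  0.4 -0.3] w 0.07
shift units [-1.05  0.93  4.53]
turn units [-0.32 -0.27  0.16]
```

```bash
python3 -m inch '[{"dx":-0.6,"dy":0.5,"dz":0.3,"rx":-0.3,"ry":-0.25,"rz":0,"grip":0.75},{"dx":-0.45,"dy":0.4,"dz":0.6,"rx":0,"ry":0,"rz":0,"grip":0.75},{"dx":0,"dy":0,"dz":0.8,"rx":0,"ry":0,"rz":0,"grip":0.75},{"dx":0,"dy":0,"dz":0.8,"rx":0,"ry":0,"rz":0,"grip":0.75},{"dx":0,"dy":0,"dz":0,"rx":0,"ry":0,"rz":0,"grip":0.75}]'; python3 - <<'E'
from h import *
rel([.402,-.072,.023],94.8)
E
```

```text
time: 53.12
tool_pos: [0.4078, -0.0785, 0.0761]
ee_rot: [3.142, 0.001, 1.655]
wrist_force: [1.1, 0.5, 0.2]
width: 0.0703
t 53.12 p [ 0.4078 -0.0785  0.0761] rpy [180.    0.   94.8] F [1.1 0.5 0.2] w 0.0703
shift units [ 0.28 -0.21  2.12]
turn units [ 0.    0.01 -0.  ]
```

```bash
python3 -m inch '[{"dx":0.25,"dy":-0.2,"dz":0.7,"rx":0,"ry":0,"rz":0,"grip":0.75},{"dx":0,"dy":0,"dz":0.7,"rx":0,"ry":0,"rz":0,"grip":0.75},{"dx":0,"dy":0,"dz":0.65,"rx":0,"ry":0,"rz":0,"grip":0.75},{"dx":0,"dy":0,"dz":0,"rx":0,"ry":0,"rz":0,"grip":0.75}]'; python3 - <<'E'
from h import *
rel([.402,-.072,.023],94.8)
E
```

```text
time: 53.62
tool_pos: [0.4026, -0.0726, 0.0237]
ee_rot: [3.139, 0.002, 1.654]
wrist_force: [-0.4, 1.2, -0.5]
width: 0.0706
t 53.62 p [ 0.4026 -0.0726  0.0237] rpy [1.799e+02 1.000e-01 9.470e+01] F [-0.4  1.2 -0.5] w 0.0706
shift units [ 0.03 -0.02  0.03]
turn units [ 0.02  0.02 -0.01]
```

```bash
python3 -m inch '[{"dx":0,"dy":0,"dz":0,"rx":0,"ry":0,"rz":0,"grip":0.4},{"dx":0,"dy":0,"dz":0,"rx":0,"ry":0,"rz":0,"grip":0.4},{"dx":0,"dy":0,"dz":0,"rx":0,"ry":0,"rz":0,"grip":0.4},{"dx":0,"dy":0,"dz":-0.7,"rx":0,"ry":0,"rz":0,"grip":0.4},{"dx":0,"dy":0,"dz":-1,"rx":0,"ry":0,"rz":0,"grip":0.4},{"dx":0,"dy":0,"dz":-1,"rx":0,"ry":0,"rz":0,"grip":0.4},{"dx":0,"dy":0,"dz":-1,"rx":0,"ry":0,"rz":0,"grip":0.4},{"dx":0,"dy":0,"dz":-1,"rx":0,"ry":0,"rz":0,"grip":0.4},{"dx":0,"dy":0,"dz":-1,"rx":0,"ry":0,"rz":0,"grip":0.4},{"dx":0,"dy":0,"dz":-1,"rx":0,"ry":0,"rz":0,"grip":0.4},{"dx":0,"dy":0,"dz":0,"rx":0,"ry":0,"rz":0,"grip":0.4}]'; python3 - <<'E'
from h import *
w=snap('wrist','w34.png')
rel([.5155,-.365,.19],94.2)
E
```

```text
time: 55.0
tool_pos: [0.4004, -0.0716, 0.1951]
ee_rot: [-3.141, 0.0, 1.653]
wrist_force: [-0.6, 1.3, -3.7]
width: 0.0547
t 55.05 p [ 0.3996 -0.0713  0.1935] rpy [-1.798e+02 -1.000e-01  9.470e+01] F [-0.7 -0.5 -2.9] w 0.0547
shift units [-12.09   3.65   0.11]
turn units [-0.04 -0.01  0.11]
```

View pics/w34.png

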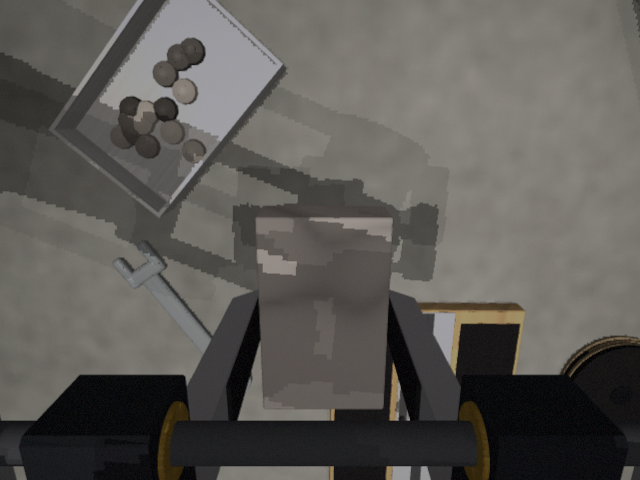

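```bash
python3 -m inch '[{"dx":-0.95,"dy":0.35,"dz":0,"rx":0,"ry":0,"rz":0.1,"grip":0.4},{"dx":-0.95,"dy":0.35,"dz":0,"rx":0,"ry":0,"rz":0,"grip":0.4},{"dx":-0.95,"dy":0.35,"dz":0,"rx":0,"ry":0,"rz":0,"grip":0.4},{"dx":-0.95,"dy":0.35,"dz":0,"rx":0,"ry":0,"rz":0,"grip":0.4},{"dx":-0.95,"dy":0.35,"dz":0,"rx":0,"ry":0,"rz":0,"grip":0.4},{"dx":-0.95,"dy":0.35,"dz":0,"rx":0,"ry":0,"rz":0,"grip":0.4},{"dx":-0.95,"dy":0.35,"dz":0,"rx":0,"ry":0,"rz":0,"grip":0.4},{"dx":-0.95,"dy":0.35,"dz":0,"rx":0,"ry":0,"rz":0,"grip":0.4},{"dx":-0.95,"dy":0.3,"dz":0,"rx":0,"ry":0,"rz":0,"grip":0.4},{"dx":-0.95,"dy":0.3,"dz":0,"rx":0,"ry":0,"rz":0,"grip":0.4},{"dx":-0.9,"dy":0.2,"dz":0,"rx":0,"ry":0,"rz":0,"grip":0.4},{"dx":0,"dy":0,"dz":0,"rx":0,"ry":0,"rz":0,"grip":0.4}]'; python3 - <<'E'
from h import *
w=snap('wrist','w35.png')
rel([.5155,-.365,.06],94.2)
E
```

```text
time: 56.55
tool_pos: [0.5019, -0.325, 0.1601]
ee_rot: [-3.103, -0.029, 1.645]
wrist_force: [-0.2, 0.2, -3.1]
width: 0.0545
t 56.6 p [ 0.5017 -0.324   0.16  ] rpy [-177.8   -1.7   94.3] F [ 0.4 -0.4 -3.6] w 0.0542
shift units [-1.8   0.58  3.93]
turn units [-0.45 -0.34  0.03]
```

View pics/w35.png

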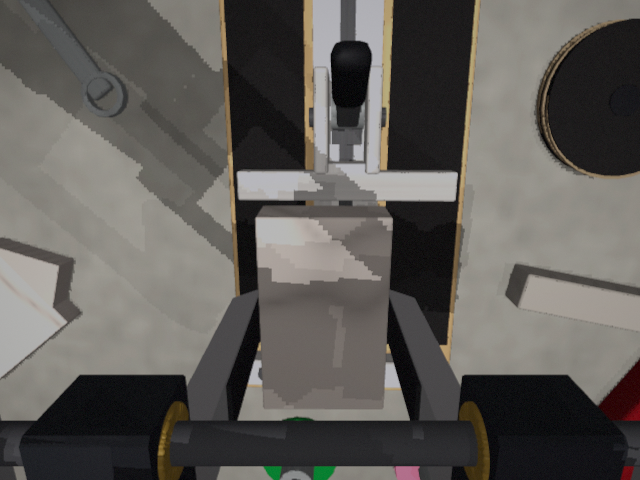

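```bash
python3 -m inch '[{"dx":-0.6,"dy":0.2,"dz":0.3,"rx":-0.4,"ry":-0.3,"rz":0,"grip":0.4},{"dx":-0.6,"dy":0.2,"dz":0.6,"rx":0,"ry":0,"rz":0,"grip":0.4},{"dx":-0.5,"dy":0.15,"dz":0.8,"rx":0,"ry":0,"rz":0,"grip":0.4},{"dx":0,"dy":0,"dz":0.8,"rx":0,"ry":0,"rz":0,"grip":0.4},{"dx":0,"dy":0,"dz":0.7,"rx":0,"ry":0,"rz":0,"grip":0.4},{"dx":0,"dy":0,"dz":0,"rx":0,"ry":0,"rz":0,"grip":0.4}]'; python3 - <<'E'
from h import *
w=snap('wrist','w36.png')
rel([.5155,-.365,.042],94.2)
E
```

```text
time: 57.35
tool_pos: [0.5168, -0.3621, 0.0691]
ee_rot: [-3.131, -0.012, 1.649]
wrist_force: [0.5, -0.2, -2.5]
width: 0.0546
t 57.4 p [ 0.5174 -0.3626  0.0703] rpy [-179.5   -0.6   94.5] F [-1.   0.1 -2.3] w 0.0545
shift units [-0.1  -0.07  1.13]
turn units [-0.11 -0.12  0.06]
```

View pics/w36.png

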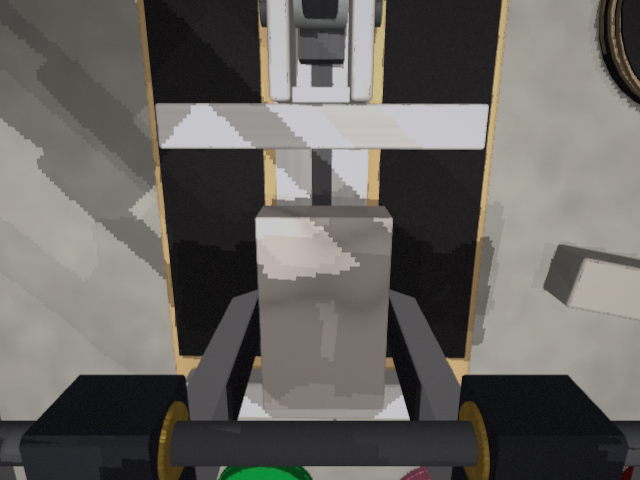

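```bash
python3 -m inch '[{"dx":0.1,"dy":-0.06,"dz":0.4,"rx":-0.1,"ry":-0.1,"rz":0.05,"grip":0.4},{"dx":0,"dy":0,"dz":0.4,"rx":0,"ry":0,"rz":0,"grip":0.4},{"dx":0,"dy":0,"dz":0.2,"rx":0,"ry":0,"rz":0,"grip":0.4},{"dx":0,"dy":0,"dz":0,"rx":0,"ry":0,"rz":0,"grip":0.4}]'; python3 - <<'E'
from h import *
rel([.5155,-.361,.041],94.2)
E
```

```text
time: 57.9
tool_pos: [0.5167, -0.3605, 0.0462]
ee_rot: [3.138, 0.002, 1.645]
wrist_force: [-0.2, -0.1, -2.6]
width: 0.0548
t 57.9 p [ 0.5167 -0.3605  0.0462] rpy [1.798e+02 1.000e-01 9.420e+01] F [-0.2 -0.1 -2.6] w 0.0548
shift units [-0.02 -0.05  0.21]
turn units [0.04 0.02 0.01]
```

```bash
python3 -m inch '[{"dx":0,"dy":-0.05,"dz":0.15,"rx":0,"ry":0,"rz":0,"grip":0.4},{"dx":0,"dy":0,"dz":0.1,"rx":0,"ry":0,"rz":0,"grip":0.4},{"dx":0,"dy":0,"dz":0,"rx":0,"ry":0,"rz":0,"grip":0.4}]'; python3 - <<'E'
from h import *
rel([.5155,-.361,.041],94.2)
E
```

```text
time: 58.28
tool_pos: [0.516, -0.3613, 0.0431]
ee_rot: [3.136, 0.004, 1.645]
wrist_force: [-0.3, -0.9, -2.9]
width: 0.0546
t 58.27 p [ 0.516  -0.3613  0.0431] rpy [179.7   0.2  94.2] F [-0.3 -0.9 -2.9] w 0.0546
shift units [ 0.01 -0.02  0.08]
turn units [0.06 0.04 0.01]
```

```bash
python3 -m inch '[{"dx":0,"dy":0,"dz":0.1,"rx":0,"ry":0,"rz":0,"grip":0.4},{"dx":-0.15,"dy":0,"dz":0,"rx":0,"ry":0,"rz":0,"grip":0.4}]'; python3 -m inch '[{"dx":-0.12,"dy":0,"dz":0,"rx":0,"ry":0,"rz":0,"grip":0.4}]';python3 -m inch '[{"dx":-0.12,"dy":0,"dz":0,"rx":0,"ry":0,"rz":0,"grip":0.4}]'
```

```text
time: 58.52
tool_pos: [0.5169, -0.3653, 0.0428]
ee_rot: [3.135, 0.005, 1.645]
wrist_force: [0.2, 0.4, -2.6]
width: 0.055
time: 58.65
tool_pos: [0.5171, -0.368, 0.0426]
ee_rot: [3.135, 0.004, 1.645]
wrist_force: [0.5, 2.2, -0.3]
width: 0.0545
time: 58.78
tool_pos: [0.5175, -0.3706, 0.0427]
ee_rot: [3.135, 0.003, 1.645]
wrist_force: [-0.3, 3.9, 2.1]
width: 0.0548
```

```bash
python3 -m inch '[{"dx":-0.12,"dy":0,"dz":0.05,"rx":0,"ry":0,"rz":0,"grip":0.4}]'; python3 - <<'E'
from h import *
w=snap('wrist','w37.png')
rel()
E
```

```text
time: 58.9
tool_pos: [0.5177, -0.3716, 0.0426]
ee_rot: [3.135, -0.002, 1.645]
wrist_force: [-3.0, 11.1, 13.2]
width: 0.0548
t 58.95 p [ 0.5177 -0.3716  0.0426] rpy [ 1.796e+02 -1.000e-01  9.430e+01] F [-1.1  7.6  7.6] w 0.0549
```

View pics/w37.png

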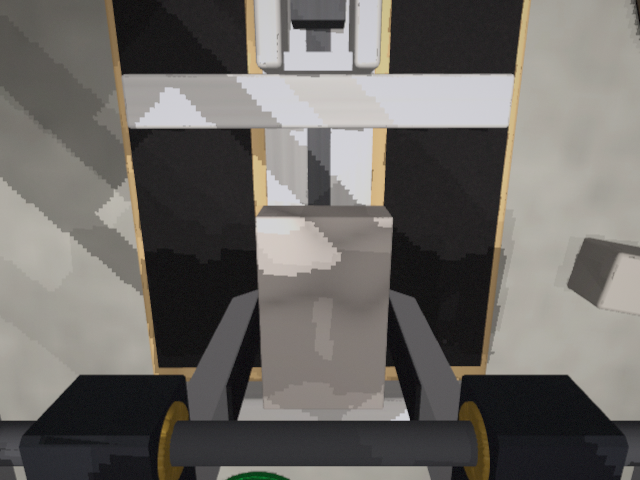

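```bash
python3 -m inch '[{"dx":0,"dy":0,"dz":0,"rx":0,"ry":0,"rz":0,"grip":0.7},{"dx":0,"dy":0,"dz":0,"rx":0,"ry":0,"rz":0,"grip":0.7},{"dx":0,"dy":0,"dz":-0.6,"rx":0,"ry":0,"rz":0,"grip":0.7},{"dx":0,"dy":0,"dz":-1,"rx":0,"ry":0,"rz":0,"grip":0.7},{"dx":0,"dy":0,"dz":-1,"rx":0,"ry":0,"rz":0,"grip":0.7},{"dx":0,"dy":0,"dz":-1,"rx":0,"ry":0,"rz":0,"grip":0},{"dx":0,"dy":0,"dz":-1,"rx":0,"ry":0,"rz":1,"grip":0},{"dx":0,"dy":0,"dz":-1,"rx":0,"ry":0,"rz":1,"grip":0},{"dx":0,"dy":0,"dz":-0.5,"rx":0,"ry":0,"rz":1,"grip":0},{"dx":0,"dy":0,"dz":0,"rx":0,"ry":0,"rz":1,"grip":0},{"dx":0,"dy":0,"dz":0,"rx":0,"ry":0,"rz":1,"grip":0},{"dx":0,"dy":0,"dz":0,"rx":0,"ry":0,"rz":1,"grip":0}]';python3 -m inch '[{"dx":0,"dy":0,"dz":0,"rx":0,"ry":0,"rz":1,"grip":0},{"dx":0,"dy":0,"dz":0,"rx":0,"ry":0,"rz":1,"grip":0},{"dx":0,"dy":0,"dz":0,"rx":0,"ry":0,"rz":1,"grip":0},{"dx":0,"dy":0,"dz":0,"rx":0,"ry":0,"rz":1,"grip":0},{"dx":0,"dy":0,"dz":0,"rx":0,"ry":0,"rz":1,"grip":0},{"dx":0,"dy":0,"dz":0,"rx":0,"ry":0,"rz":1,"grip":0},{"dx":0,"dy":0,"dz":0,"rx":0,"ry":0,"rz":1,"grip":0},{"dx":0,"dy":0,"dz":0,"rx":0,"ry":0,"rz":1,"grip":0},{"dx":0,"dy":0,"dz":0,"rx":0,"ry":0,"rz":1,"grip":0},{"dx":0,"dy":0,"dz":0,"rx":0,"ry":0,"rz":1,"grip":0},{"dx":0,"dy":0,"dz":0,"rx":0,"ry":0,"rz":1,"grip":0},{"dx":0,"dy":0,"dz":0,"rx":0,"ry":0,"rz":1,"grip":0}]'; python3 - <<'E'
from h import *
snap('top','t38.png')
rel([.565,-.245,.16],4.2)
im=cv2.imread('pics/t38.png')[230:340,330:490];cv2.imwrite('pics/t38c.png',cv2.resize(im,None,fx=5,fy=5,interpolation=2))
E
```

```text
time: 60.45
tool_pos: [0.5182, -0.3784, 0.2124]
ee_rot: [3.118, 0.005, 1.101]
wrist_force: [-0.2, -0.6, -0.7]
width: 0.0013
time: 61.95
tool_pos: [0.519, -0.3846, 0.2285]
ee_rot: [3.106, -0.034, 0.015]
wrist_force: [0.2, -0.5, -0.2]
width: 0.0004
t 62.0 p [ 0.519  -0.3847  0.2287] rpy [178.   -1.9   0.8] F [-0.2  0.6  1.5] w 0.0005
shift units [ 1.82 -5.66  2.61]
turn units [ 0.42 -0.38 -0.7 ]
```

View pics/t38c.png

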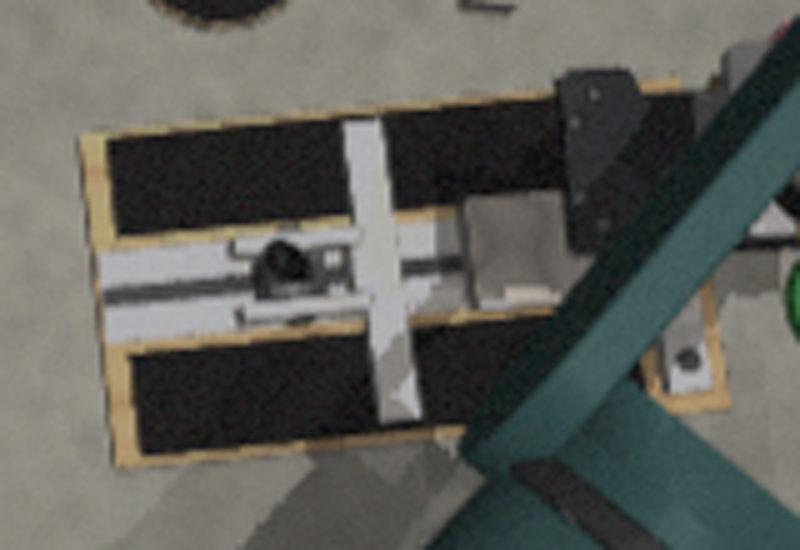

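```bash
python3 -m inch '[{"dx":0.35,"dy":-0.9,"dz":0,"rx":0.4,"ry":-0.35,"rz":-0.7,"grip":0},{"dx":0.35,"dy":-0.9,"dz":0,"rx":0,"ry":0,"rz":0,"grip":0},{"dx":0.3,"dy":-0.9,"dz":0.1,"rx":0,"ry":0,"rz":0,"grip":0},{"dx":0.3,"dy":-0.9,"dz":0.2,"rx":0,"ry":0,"rz":0,"grip":0},{"dx":0.2,"dy":-0.9,"dz":0.3,"rx":0,"ry":0,"rz":0,"grip":0},{"dx":0.2,"dy":-0.7,"dz":0.6,"rx":0,"ry":0,"rz":0,"grip":0},{"dx":0,"dy":0,"dz":0.8,"rx":0,"ry":0,"rz":0,"grip":0},{"dx":0,"dy":0,"dz":0.5,"rx":0,"ry":0,"rz":0,"grip":0},{"dx":0,"dy":0,"dz":0,"rx":0,"ry":0,"rz":0,"grip":0}]'; python3 - <<'E'
from h import *
snap('wrist','w39.png');snap('top','t39.png')
rel([.565,-.245,.038],4.2)
im=cv2.imread('pics/t39.png')[230:340,330:490];cv2.imwrite('pics/t39c.png',cv2.resize(im,None,fx=5,fy=5,interpolation=2))
E
```

```text
time: 63.12
tool_pos: [0.5545, -0.2424, 0.1663]
ee_rot: [3.135, -0.007, 0.079]
wrist_force: [0.0, 0.4, -0.0]
width: 0.0006
t 63.23 p [ 0.5552 -0.2431  0.1679] rpy [179.5  -0.5   4.5] F [-0.1 -0.4 -0.5] w 0.0007
shift units [0.34 0.06 5.2 ]
turn units [ 0.1  -0.11  0.06]
```

View pics/w39.png

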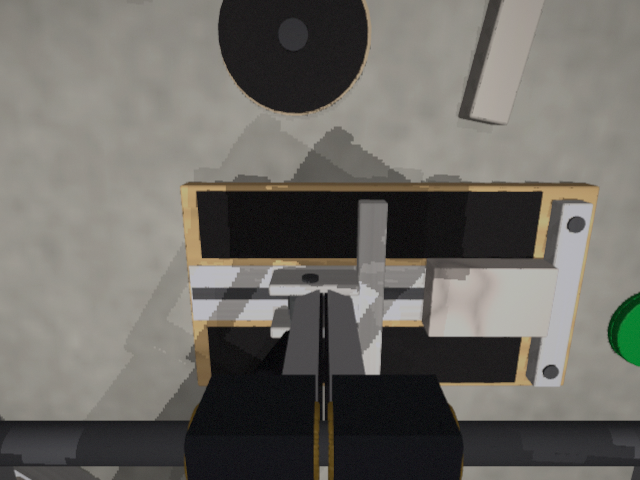

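View pics/t39c.png

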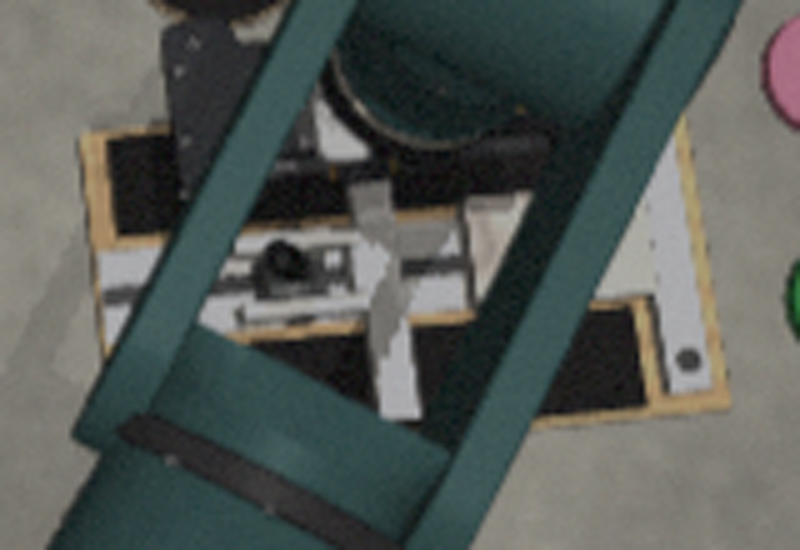

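```bash
python3 - <<'E'
from h import *
w=snap('wrist')
for q in [(358.5,203),(357,265),(385,203)]: print(np.round(atz(w,q,.034),4))
print(atz(w,(310,277),.05))
E
```

```text
[ 0.5849 -0.2661  0.034 ]
[ 0.539  -0.2696  0.034 ]
[ 0.5863 -0.2847  0.034 ]
[ 0.53309366 -0.23585883  0.05      ]
```

```bash
python3 -m inch '[{"dx":0.4,"dy":0,"dz":0.9,"rx":0,"ry":-0.1,"rz":0.05,"grip":0},{"dx":0,"dy":0,"dz":1,"rx":0,"ry":0,"rz":0,"grip":0},{"dx":0,"dy":0,"dz":1,"rx":0,"ry":0,"rz":0,"grip":0},{"dx":0,"dy":0,"dz":0.8,"rx":0,"ry":0,"rz":0,"grip":0},{"dx":0,"dy":0,"dz":0,"rx":0,"ry":0,"rz":0,"grip":0}]'; python3 - <<'E'
from h import *
rel([.566,-.245,.039],4.2)
E
```

```text
time: 63.9
tool_pos: [0.5686, -0.2446, 0.07]
ee_rot: [3.132, -0.002, 0.071]
wrist_force: [-1.0, 0.1, 0.3]
width: 0.0006
t 63.9 p [ 0.5686 -0.2446  0.07  ] rpy [ 1.795e+02 -1.000e-01  4.100e+00] F [-1.   0.1  0.3] w 0.0006
shift units [-0.11 -0.    1.24]
turn units [ 0.11 -0.02 -0.03]
```

```bash
python3 -m inch '[{"dx":-0.1,"dy":0,"dz":0.6,"rx":0,"ry":0,"rz":0,"grip":0},{"dx":0,"dy":0,"dz":0.6,"rx":0,"ry":0,"rz":0,"grip":0},{"dx":0,"dy":0.25,"dz":0,"rx":0,"ry":0,"rz":0,"grip":0},{"dx":0,"dy":0.25,"dz":0,"rx":0,"ry":0,"rz":0,"grip":0},{"dx":0,"dy":0.25,"dz":0,"rx":0,"ry":0,"rz":0,"grip":0},{"dx":0,"dy":0.25,"dz":0,"rx":0,"ry":0,"rz":0,"grip":0}]'; python3 - <<'E'
from h import *
snap('wrist','w40.png')
rel([.566,-.287,.039],4.2)
E
```

```text
time: 64.65
tool_pos: [0.5691, -0.267, 0.0397]
ee_rot: [3.141, -0.003, 0.072]
wrist_force: [-0.4, 4.9, 0.4]
width: 0.0005
t 64.7 p [ 0.5692 -0.2679  0.0398] rpy [179.9  -0.2   4.1] F [-0.3  4.7  1.2] w 0.0003
shift units [-0.18  0.75  0.03]
turn units [ 0.02 -0.04 -0.02]
```

View pics/w40.png

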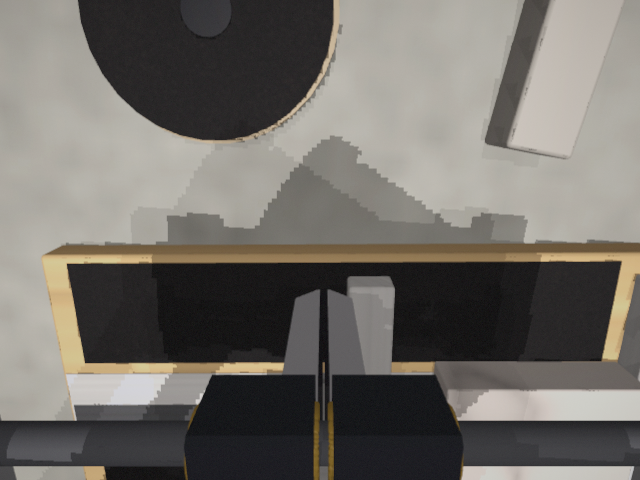

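```bash
python3 -m inch '[{"dx":-0.03,"dy":0.25,"dz":0,"rx":0,"ry":0,"rz":0,"grip":0},{"dx":-0.03,"dy":0.25,"dz":0,"rx":0,"ry":0,"rz":0,"grip":0},{"dx":0,"dy":0.2,"dz":0,"rx":0,"ry":0,"rz":0,"grip":0}]'; python3 -m inch '[{"dx":0,"dy":0.15,"dz":0,"rx":0,"ry":0,"rz":0,"grip":0}]'; python3 -m inch '[{"dx":0,"dy":0.15,"dz":0,"rx":0,"ry":0,"rz":0,"grip":0}]'
```

```text
time: 65.08
tool_pos: [0.5699, -0.2811, 0.0406]
ee_rot: [-3.133, -0.006, 0.073]
wrist_force: [-1.5, 5.2, 0.7]
width: 0.0007
time: 65.2
tool_pos: [0.5701, -0.2835, 0.0408]
ee_rot: [-3.13, -0.005, 0.073]
wrist_force: [-1.4, 5.2, 0.1]
width: 0.0004
time: 65.32
tool_pos: [0.5703, -0.2858, 0.0408]
ee_rot: [-3.127, -0.005, 0.073]
wrist_force: [-0.3, 4.9, 0.6]
width: 0.0006
```

```bash
python3 -m inch '[{"dx":0,"dy":0.15,"dz":0,"rx":0,"ry":0,"rz":0,"grip":0}]'; python3 -m inch '[{"dx":0,"dy":0.15,"dz":0,"rx":0,"ry":0,"rz":0,"grip":0}]'; python3 -m inch '[{"dx":0,"dy":0.15,"dz":0,"rx":0,"ry":0,"rz":0,"grip":0}]'
```

```text
time: 65.45
tool_pos: [0.5704, -0.2881, 0.0409]
ee_rot: [-3.123, -0.005, 0.074]
wrist_force: [-0.9, 4.9, 0.6]
width: 0.0005
time: 65.58
tool_pos: [0.5706, -0.2903, 0.0409]
ee_rot: [-3.12, -0.004, 0.074]
wrist_force: [-0.7, 6.0, 0.5]
width: 0.0004
time: 65.7
tool_pos: [0.5707, -0.2917, 0.0409]
ee_rot: [-3.114, -0.004, 0.074]
wrist_force: [-0.7, 8.8, 1.3]
width: 0.0005
```

```bash
python3 -m inch '[{"dx":0,"dy":0.15,"dz":0,"rx":0,"ry":0,"rz":0,"grip":0}]'
```

```text
time: 65.82
tool_pos: [0.5707, -0.2918, 0.041]
ee_rot: [-3.106, -0.003, 0.075]
wrist_force: [-2.2, 11.5, 3.1]
width: 0.0002
```

```bash
python3 -m inch '[{"dx":0,"dy":0.2,"dz":0,"rx":0,"ry":0,"rz":0,"grip":0}]'; python3 - <<'E'
from h import *
snap('wrist','w41.png')
rel()
E
```

```text
time: 65.95
tool_pos: [0.5708, -0.292, 0.041]
ee_rot: [-3.096, -0.002, 0.077]
wrist_force: [-0.9, 13.3, 3.9]
width: 0.0005
t 66.0 p [ 0.5707 -0.292   0.041 ] rpy [-1.774e+02 -1.000e-01  4.400e+00] F [-1.2 12.8  3.1] w 0.0004
```

View pics/w41.png

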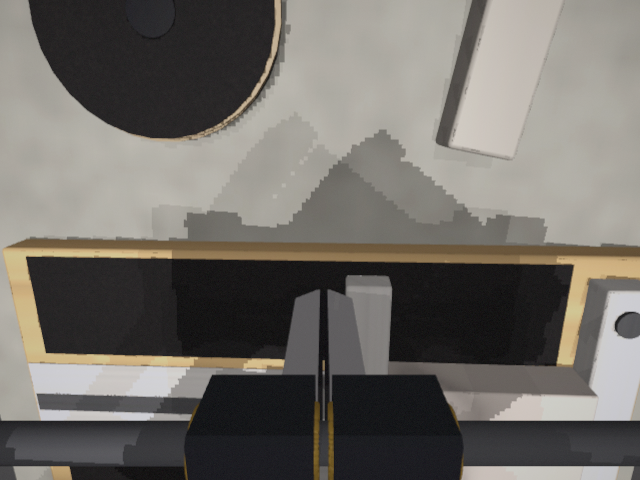

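```bash
python3 -m inch '[{"dx":0,"dy":-0.5,"dz":0,"rx":-0.5,"ry":0,"rz":0,"grip":0},{"dx":0,"dy":-0.4,"dz":-0.3,"rx":0,"ry":0,"rz":0,"grip":0},{"dx":0,"dy":0,"dz":-1,"rx":0,"ry":0,"rz":0,"grip":0},{"dx":0,"dy":0,"dz":-1,"rx":0,"ry":0,"rz":0,"grip":0},{"dx":0,"dy":0,"dz":-1,"rx":0,"ry":0,"rz":0,"grip":0},{"dx":0,"dy":0,"dz":-1,"rx":0,"ry":0,"rz":0,"grip":0},{"dx":0,"dy":0,"dz":-1,"rx":0,"ry":0,"rz":0,"grip":0},{"dx":0,"dy":0,"dz":-1,"rx":0,"ry":0,"rz":-1,"grip":0.45},{"dx":0,"dy":0,"dz":-0.5,"rx":0,"ry":0,"rz":-1,"grip":0.45},{"dx":0,"dy":0,"dz":0,"rx":0,"ry":0,"rz":-1,"grip":0.45},{"dx":0,"dy":0,"dz":0,"rx":0,"ry":0,"rz":-1,"grip":0.45},{"dx":0,"dy":0,"dz":0,"rx":0,"ry":0,"rz":-1,"grip":0.45}]';python3 -m inch '[{"dx":0,"dy":0,"dz":0,"rx":0,"ry":0,"rz":-1,"grip":0.45},{"dx":0,"dy":0,"dz":0,"rx":0,"ry":0,"rz":-1,"grip":0.45},{"dx":0,"dy":0,"dz":0,"rx":0,"ry":0,"rz":-1,"grip":0.45},{"dx":0,"dy":0,"dz":0,"rx":0,"ry":0,"rz":-1,"grip":0.45},{"dx":0,"dy":0,"dz":0,"rx":0,"ry":0,"rz":-1,"grip":0.45},{"dx":0,"dy":0,"dz":0,"rx":0,"ry":0,"rz":-1,"grip":0.45},{"dx":0,"dy":0,"dz":0,"rx":0,"ry":0,"rz":-1,"grip":0.45},{"dx":0,"dy":0,"dz":0,"rx":0,"ry":0,"rz":-1,"grip":0.45},{"dx":0,"dy":0,"dz":0,"rx":0,"ry":0,"rz":-1,"grip":0.45},{"dx":0,"dy":0,"dz":0,"rx":0,"ry":0,"rz":-1,"grip":0.45},{"dx":0,"dy":0,"dz":0,"rx":0,"ry":0,"rz":-1,"grip":0.45},{"dx":0,"dy":0,"dz":0,"rx":0,"ry":0,"rz":-1,"grip":0.45}]'; python3 - <<'E'
from h import *
w=snap('wrist','w42.png');s=snap('scene','s42.png')
rel([.508,-.28,.18],94.2)
for n,q in((w,'w'),(s,'s')):
  for k in('lever_grip','lever_axle'):
    for r in spotter.place_of(n,k)[:2]: print(q,k,r['score'],r['pixel'])
E
```

```text
time: 67.5
tool_pos: [0.5708, -0.2799, 0.2331]
ee_rot: [3.113, -0.009, 0.521]
wrist_force: [0.4, 0.6, 0.3]
width: 0.0419
time: 69.0
tool_pos: [0.5717, -0.2929, 0.2506]
ee_rot: [3.099, 0.043, 1.593]
wrist_force: [0.1, 0.3, -0.4]
width: 0.0424
t 69.1 p [ 0.5718 -0.2928  0.2507] rpy [177.5   2.5  91.1] F [-0.4  0.3  0.9] w 0.0424
shift units [ 0.68 -2.66  2.69]
turn units [ 0.48  0.51 -0.61]
w lever_grip 0.74 [221.0, 172.6]
w lever_axle 0.57 [241.6, 178.7]
s lever_grip 0.57 [326.4, 162.5]
s lever_axle 0.74 [324.3, 173.4]
```

View pics/w42.png

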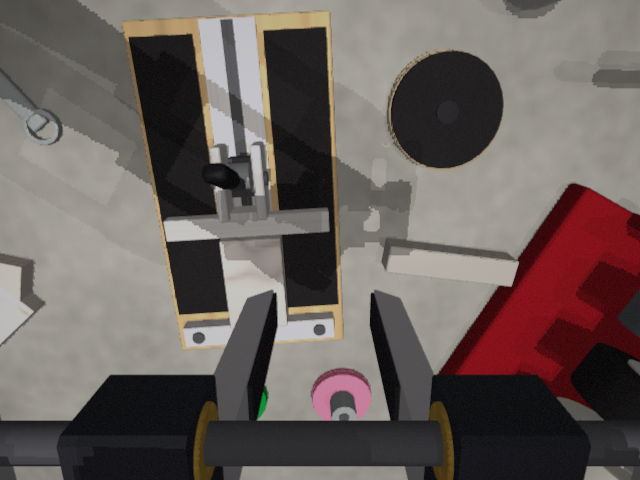

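```bash
python3 - <<'E'
from h import *
w=snap('wrist');s=snap('scene')
def tri(a,b):
    e1,d1=ray(w,a);e2,d2=ray(s,b);A=np.stack([d1,-d2],1);t=np.linalg.lstsq(A,e2-e1,rcond=None)[0]
    p,q=e1+d1*t[0],e2+d2*t[1];return np.round((p+q)/2,4),np.linalg.norm(p-q)
print(tri((221,172.6),(326.4,162.5)),tri((241.6,178.7),(324.3,173.4)))
for th in (1.2,1.3,1.4,1.5,1.6):
    B=R.from_euler('z',4.2,degrees=True).as_matrix()
    ax=np.array([.5085,-.268,.05]);g=ax+B@np.array([0,.072*np.cos(th),.072*np.sin(th)]);e=ax+B@np.array([0,.094*np.cos(th),.094*np.sin(th)])
    print(th,proj(w,g),proj(w,e),proj(s,g),proj(s,e),g)
im=cv2.imread('pics/s42.png')[130:220,270:390];cv2.imwrite('pics/s42c.png',cv2.resize(im,None,fx=6,fy=6,interpolation=2))
E
```

```text
(array([ 0.5089, -0.2512,  0.1149]), np.float64(0.002346452778710371)) (array([ 0.5121, -0.2635,  0.0617]), np.float64(0.004070824592942584))
1.2 [217.77145721 160.08095033] [209.71712383 151.73711978] [329.28035655 163.56944241] [331.03059113 159.94988559] [ 0.50658923 -0.24198031  0.11710681]
1.3 [218.49511288 170.87188728] [210.74452069 166.9975589 ] [327.82380121 161.57866832] [329.10377556 157.32402993] [ 0.50708944 -0.24879181  0.11937619]
1.4 [219.44978763 181.74440349] [212.12406162 182.36633495] [326.32931765 159.72978232] [327.1276448 154.8897054] [ 0.50760374 -0.25579523  0.12095238]
1.5 [220.61696332 192.50938717] [213.82345954 197.52968565] [324.81366987 158.04276176] [325.12513625 152.67382361] [ 0.50812699 -0.2629206   0.12181964]
1.6 [221.97331344 202.98428198] [215.801648   212.18891727] [323.2937315  156.53543349] [323.11926232 150.70016719] [ 0.50865397 -0.27009672  0.1219693 ]
```

View pics/s42c.png

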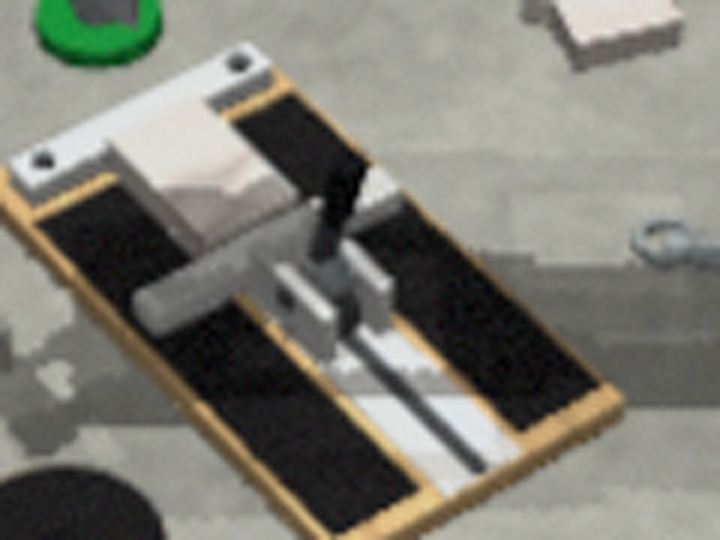

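```bash
python3 -m inch '[{"dx":0.5,"dy":-0.7,"dz":0,"rx":0.4,"ry":0.5,"rz":-0.6,"grip":0.45},{"dx":0.5,"dy":-0.7,"dz":0.3,"rx":0,"ry":0,"rz":0,"grip":0.45},{"dx":0.4,"dy":-0.7,"dz":0.6,"rx":0,"ry":0,"rz":0,"grip":0.45},{"dx":0.3,"dy":-0.4,"dz":0.6,"rx":0,"ry":0,"rz":0,"grip":0.45},{"dx":0,"dy":0,"dz":0.5,"rx":0,"ry":0,"rz":0,"grip":0.45},{"dx":0,"dy":0,"dz":0,"rx":0,"ry":0,"rz":0,"grip":0.45}]'; python3 - <<'E'
from h import *
w=snap('wrist','w43.png')
rel([.508,-.250,.113],94.2)
E
```

```text
time: 70.15
tool_pos: [0.5059, -0.2524, 0.1963]
ee_rot: [3.137, -0.001, 1.643]
wrist_force: [-0.4, 0.7, -0.4]
width: 0.0422
t 70.2 p [ 0.5063 -0.2526  0.1972] rpy [179.7  -0.   94.2] F [1.2 0.9 0.2] w 0.0427
shift units [0.1  0.06 3.37]
turn units [ 0.07 -0.01 -0.01]
```

View pics/w43.png

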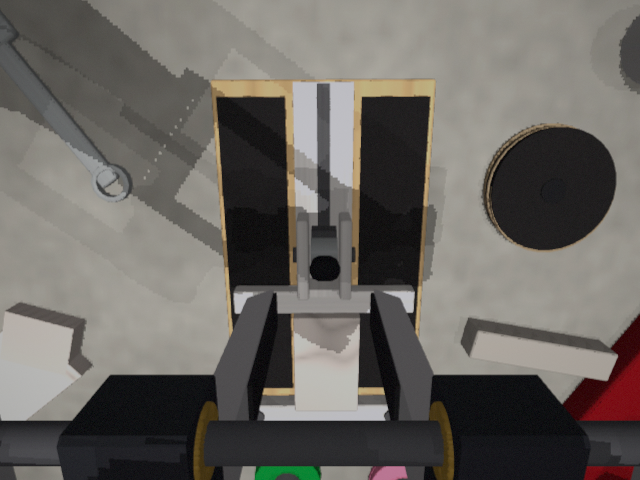

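```bash
python3 -m inch '[{"dx":0.08,"dy":0.05,"dz":0.9,"rx":0,"ry":0,"rz":0,"grip":0.45},{"dx":0,"dy":0,"dz":0.9,"rx":0,"ry":0,"rz":0,"grip":0.45},{"dx":0,"dy":0,"dz":0.9,"rx":0,"ry":0,"rz":0,"grip":0.45},{"dx":0,"dy":0,"dz":0.5,"rx":0,"ry":0,"rz":0,"grip":0.45},{"dx":0,"dy":0,"dz":0,"rx":0,"ry":0,"rz":0,"grip":0.45}]'; python3 - <<'E'
from h import *
w=snap('wrist','w44.png')
rel([.508,-.250,.113],94.2)
E
```

```text
time: 70.82
tool_pos: [0.5127, -0.2535, 0.1195]
ee_rot: [3.128, 0.005, 1.643]
wrist_force: [-0.5, -1.0, -0.9]
width: 0.0421
t 70.88 p [ 0.5131 -0.2537  0.1203] rpy [179.1   0.3  94.1] F [-0.2  0.4  0.1] w 0.0422
shift units [ 0.16 -0.2   0.29]
turn units [ 0.17  0.07 -0.01]
```

View pics/w44.png

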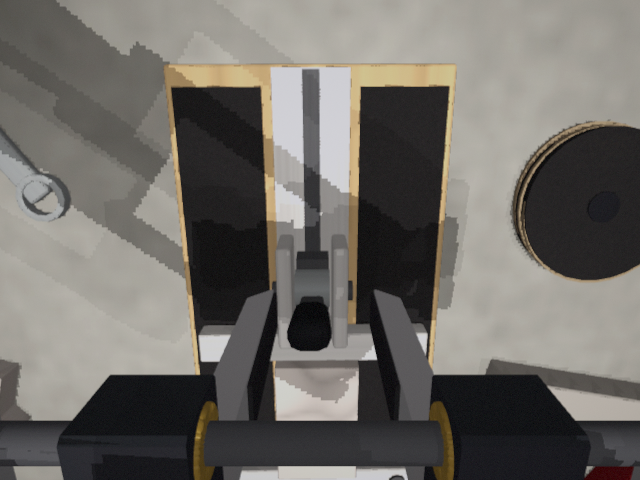

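```bash
python3 -m inch '[{"dx":0.12,"dy":-0.22,"dz":0.2,"rx":0.1,"ry":0,"rz":0,"grip":0.45},{"dx":0,"dy":0,"dz":0,"rx":0,"ry":0,"rz":0,"grip":0.1},{"dx":0,"dy":0,"dz":0,"rx":0,"ry":0,"rz":0,"grip":0},{"dx":0,"dy":0,"dz":0,"rx":0,"ry":0,"rz":0,"grip":0},{"dx":0,"dy":0,"dz":0,"rx":0,"ry":0,"rz":0,"grip":0}]'; python3 - <<'E'
from h import *
w=snap('wrist','w45.png')
rel([.508,-.250,.113],94.2)
E
```

```text
time: 71.5
tool_pos: [0.5067, -0.2519, 0.1178]
ee_rot: [3.136, 0.009, 1.643]
wrist_force: [0.8, -0.1, -0.8]
width: 0.0171
t 71.55 p [ 0.5068 -0.2519  0.1177] rpy [179.7   0.5  94.1] F [-1.6  0.7 -0.3] w 0.0165
shift units [0.07 0.05 0.19]
turn units [ 0.06  0.1  -0.02]
```

View pics/w45.png

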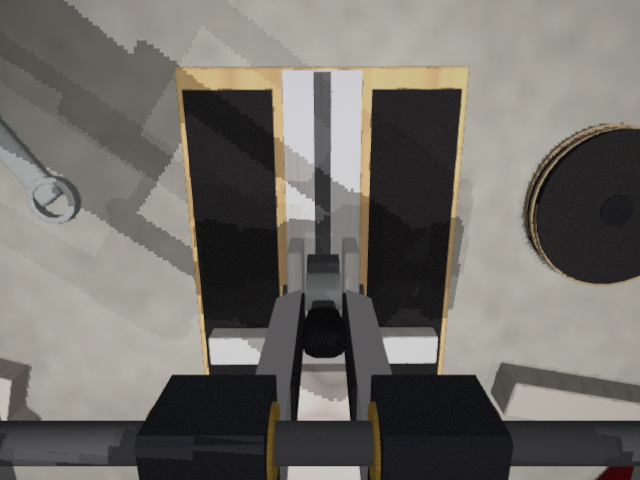

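```bash
python3 -m inch '[{"dx":0.4,"dy":0,"dz":0.22,"rx":0,"ry":0,"rz":0,"grip":0},{"dx":0.45,"dy":0,"dz":0.32,"rx":0,"ry":0,"rz":0,"grip":0},{"dx":0.4,"dy":0,"dz":0.4,"rx":0,"ry":0,"rz":0,"grip":0}]'; python3 - <<'E'
from h import *
w=snap('wrist','w46.png')
rel()
E
```

```text
time: 71.92
tool_pos: [0.5053, -0.2275, 0.105]
ee_rot: [3.132, 0.027, 1.64]
wrist_force: [-8.5, 2.2, 15.3]
width: 0.0167
t 71.97 p [ 0.5051 -0.2259  0.1038] rpy [179.5   1.4  94. ] F [-5.7  2.8 11.9] w 0.0165
```

View pics/w46.png

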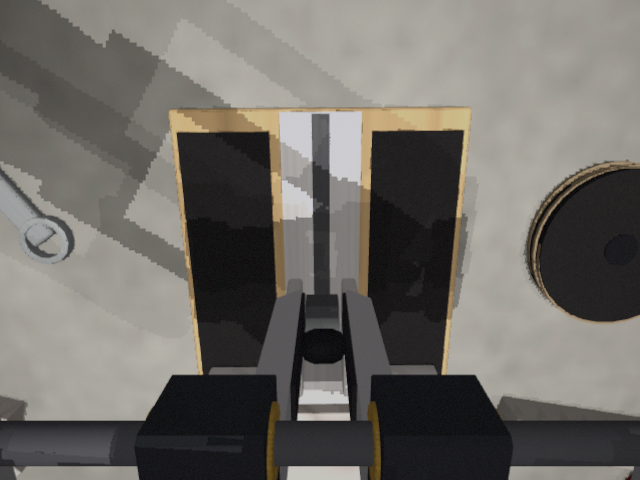

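```bash
python3 -m inch '[{"dx":0.4,"dy":0,"dz":0.36,"rx":0,"ry":0,"rz":0,"grip":0},{"dx":0.33,"dy":0,"dz":0.44,"rx":0,"ry":0,"rz":0,"grip":0}]'; python3 - <<'E'
from h import *
rel()
E
```

```text
time: 72.22
tool_pos: [0.5041, -0.2094, 0.0891]
ee_rot: [3.13, 0.03, 1.64]
wrist_force: [-5.3, 3.8, 10.1]
width: 0.0165
t 72.22 p [ 0.5041 -0.2094  0.0891] rpy [179.4   1.7  94. ] F [-5.3  3.8 10.1] w 0.0165
```

```bash
python3 -m inch '[{"dx":0.27,"dy":0,"dz":0.5,"rx":0,"ry":0,"rz":0,"grip":0},{"dx":0.2,"dy":0,"dz":0.54,"rx":0,"ry":0,"rz":0,"grip":0},{"dx":0.1,"dy":0,"dz":0.54,"rx":0,"ry":0,"rz":0,"grip":0}]'; python3 - <<'E'
from h import *
rel()
E
```

```text
time: 72.6
tool_pos: [0.5028, -0.192, 0.0545]
ee_rot: [3.13, 0.026, 1.641]
wrist_force: [-4.6, 4.9, 8.9]
width: 0.017
t 72.6 p [ 0.5028 -0.192   0.0545] rpy [179.3   1.5  94. ] F [-4.6  4.9  8.9] w 0.017
```

```bash
python3 -m inch '[{"dx":0,"dy":0,"dz":0.25,"rx":0,"ry":0,"rz":0,"grip":0},{"dx":0,"dy":0,"dz":0.2,"rx":0,"ry":0,"rz":0,"grip":0}]'; python3 - <<'E'
from h import *
snap('wrist','w47.png')
rel()
E
```

```text
time: 72.85
tool_pos: [0.5026, -0.1897, 0.0455]
ee_rot: [3.13, 0.023, 1.643]
wrist_force: [-3.8, 2.6, 8.1]
width: 0.017
t 72.9 p [ 0.5026 -0.1895  0.045 ] rpy [179.4   1.3  94.1] F [-2.9  3.5  6.3] w 0.0167
```

View pics/w47.png

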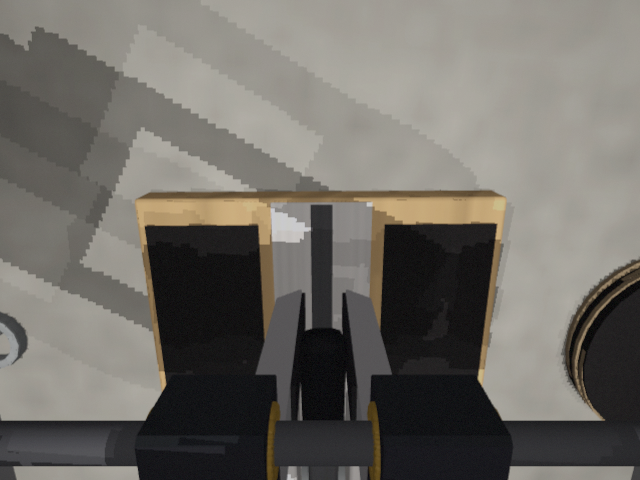

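```bash
python3 -m inch '[{"dx":0,"dy":0,"dz":0.15,"rx":0,"ry":0,"rz":0,"grip":0}]'; python3 -m inch '[{"dx":0,"dy":0,"dz":0.15,"rx":0,"ry":0,"rz":0,"grip":0}]'; python3 -m inch '[{"dx":0,"dy":0,"dz":0.15,"rx":0,"ry":0,"rz":0,"grip":0}]'
```

```text
time: 73.03
tool_pos: [0.5026, -0.1891, 0.0427]
ee_rot: [3.13, 0.023, 1.643]
wrist_force: [-4.9, 1.4, 7.1]
width: 0.0167
time: 73.15
tool_pos: [0.5026, -0.1886, 0.0403]
ee_rot: [3.13, 0.022, 1.644]
wrist_force: [-5.1, 3.0, 6.3]
width: 0.0166
time: 73.28
tool_pos: [0.5025, -0.1882, 0.0379]
ee_rot: [3.13, 0.022, 1.644]
wrist_force: [-4.7, 2.3, 7.5]
width: 0.0171
```

```bash
python3 - <<'E'
from h import *
snap('scene','s48.png');rel()
im=cv2.imread('pics/s48.png')[110:230,260:400];cv2.imwrite('pics/s48c.png',cv2.resize(im,None,fx=5.5,fy=5,interpolation=2))
E
```

```text
t 73.33 p [ 0.5025 -0.1882  0.0375] rpy [179.4   1.3  94.2] F [-4.1  2.9  5.7] w 0.0168
```

View pics/s48c.png

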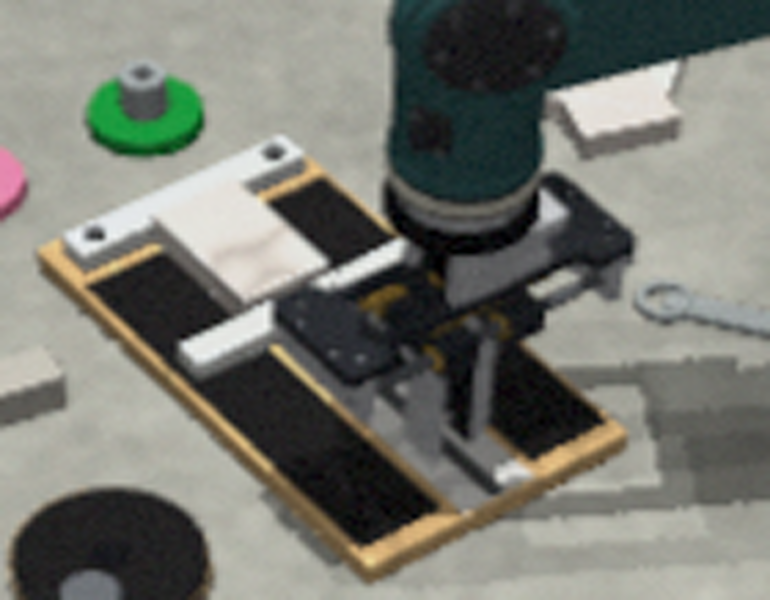

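```bash
python3 -m inch '[{"dx":0,"dy":0,"dz":0,"rx":0,"ry":0,"rz":0,"grip":0.45},{"dx":0,"dy":0,"dz":0,"rx":0,"ry":0,"rz":0,"grip":0.45},{"dx":0,"dy":0,"dz":-0.7,"rx":0,"ry":0,"rz":0,"grip":0.45},{"dx":0,"dy":0,"dz":-1,"rx":0,"ry":0,"rz":0,"grip":0.45},{"dx":0,"dy":0,"dz":-1,"rx":0,"ry":0,"rz":0,"grip":0.45},{"dx":-0.5,"dy":0,"dz":-1,"rx":0,"ry":0,"rz":0,"grip":0},{"dx":-0.9,"dy":0,"dz":-0.5,"rx":0,"ry":0,"rz":0,"grip":0},{"dx":-0.9,"dy":0,"dz":0,"rx":0,"ry":0,"rz":0,"grip":0},{"dx":-0.9,"dy":0,"dz":0,"rx":0,"ry":0,"rz":0,"grip":0},{"dx":0,"dy":0,"dz":0,"rx":0,"ry":0,"rz":0,"grip":0}]'; python3 - <<'E'
from h import *
w=snap('wrist','w49.png');rel()
s=snap('scene','s49.png')
im=cv2.imread('pics/s49.png')[110:230,260:400];cv2.imwrite('pics/s49c.png',cv2.resize(im,None,fx=5.5,fy=5,interpolation=2))
for k in('lever_grip','lever_axle'):
  for r in spotter.place_of(w,k)[:2]: print(k,r['score'],r['pixel'],atz(w,r['pixel'],.052))
E
```

```text
time: 74.58
tool_pos: [0.5098, -0.2689, 0.1538]
ee_rot: [3.121, 0.025, 1.644]
wrist_force: [-0.5, 0.0, 0.1]
width: 0.0007
t 74.62 p [ 0.5097 -0.2681  0.1536] rpy [178.8   1.4  94.3] F [-0.2 -0.3 -0.8] w 0.0003
lever_grip 0.84 [316.1, 137.7] [ 0.50341125 -0.19923913  0.052     ]
lever_axle 0.67 [319.5, 245.3] [ 0.5102111  -0.26641624  0.052     ]
```

View pics/w49.png

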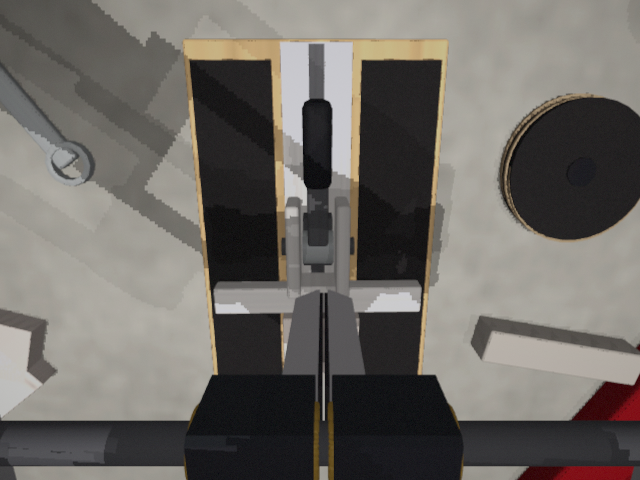

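View pics/s49c.png

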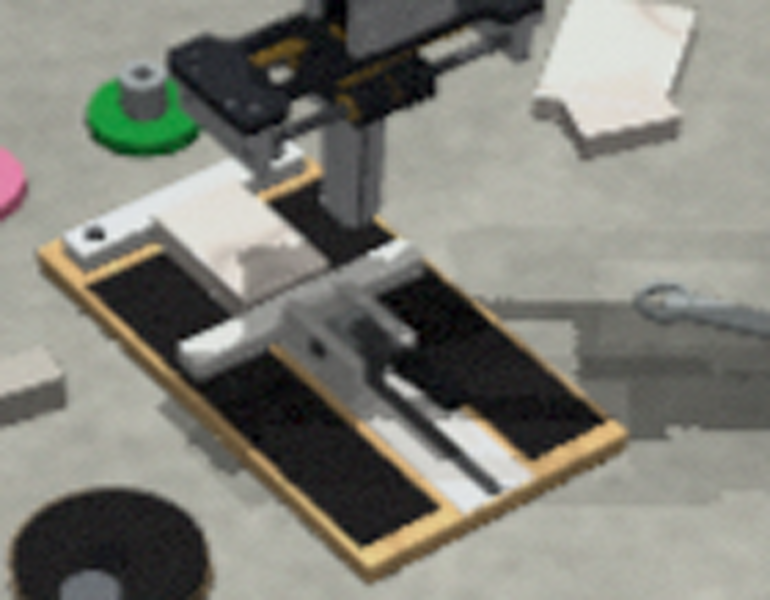

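```bash
python3 -m inch '[{"dx":0.9,"dy":-0.05,"dz":0,"rx":0.2,"ry":0.2,"rz":0,"grip":0},{"dx":0.9,"dy":0,"dz":0.2,"rx":0,"ry":0,"rz":0,"grip":0},{"dx":0.9,"dy":0,"dz":0.4,"rx":0,"ry":0,"rz":0,"grip":0},{"dx":0.4,"dy":0,"dz":0.8,"rx":0,"ry":0,"rz":0,"grip":0},{"dx":0,"dy":0,"dz":0.8,"rx":0,"ry":0,"rz":0,"grip":0},{"dx":0,"dy":0,"dz":0,"rx":0,"ry":0,"rz":0,"grip":0}]'; python3 - <<'E'
from h import *
rel([.503,-.192,.075],94.2)
E
```

```text
time: 75.53
tool_pos: [0.5009, -0.1758, 0.0951]
ee_rot: [3.141, 0.001, 1.656]
wrist_force: [-0.5, -0.0, -0.3]
width: 0.0003
t 75.53 p [ 0.5009 -0.1758  0.0951] rpy [1.80e+02 1.00e-01 9.49e+01] F [-0.5 -0.  -0.3] w 0.0003
shift units [-0.65  0.03  0.81]
turn units [0.   0.02 0.13]
```

```bash
python3 -m inch '[{"dx":-0.6,"dy":0.03,"dz":0.3,"rx":0,"ry":0,"rz":0.1,"grip":0},{"dx":0,"dy":0,"dz":0.3,"rx":0,"ry":0,"rz":0,"grip":0}]'; python3 -m inch '[{"dx":0,"dy":0,"dz":0.2,"rx":0,"ry":0,"rz":0,"grip":0}]';python3 -m inch '[{"dx":0,"dy":0,"dz":0.2,"rx":0,"ry":0,"rz":0,"grip":0}]';python3 -m inch '[{"dx":0,"dy":0,"dz":0.2,"rx":0,"ry":0,"rz":0,"grip":0}]'
```

```text
time: 75.78
tool_pos: [0.504, -0.1913, 0.0819]
ee_rot: [3.139, 0.004, 1.648]
wrist_force: [-1.7, -0.9, 2.0]
width: 0.0007
time: 75.9
tool_pos: [0.5041, -0.191, 0.0772]
ee_rot: [3.138, 0.003, 1.647]
wrist_force: [-1.2, 2.5, 2.8]
width: 0.0002
time: 76.03
tool_pos: [0.5045, -0.1908, 0.074]
ee_rot: [3.137, 0.002, 1.647]
wrist_force: [-6.9, 4.2, 22.7]
width: 0.0004
time: 76.15
tool_pos: [0.5047, -0.1907, 0.0736]
ee_rot: [3.136, 0.002, 1.647]
wrist_force: [-11.6, 6.8, 30.4]
width: 0.0003
```

```bash
python3 -m inch '[{"dx":0,"dy":0,"dz":-1,"rx":0,"ry":0,"rz":0,"grip":0},{"dx":0,"dy":0,"dz":-1,"rx":0,"ry":0,"rz":0,"grip":0},{"dx":-0.5,"dy":0,"dz":-1,"rx":0,"ry":0,"rz":0,"grip":0},{"dx":-1,"dy":0.1,"dz":-0.3,"rx":0,"ry":0,"rz":0,"grip":0},{"dx":-1,"dy":0,"dz":0,"rx":0,"ry":0,"rz":0,"grip":0},{"dx":-1,"dy":0,"dz":0,"rx":0,"ry":0,"rz":0,"grip":0},{"dx":-1,"dy":0,"dz":0,"rx":0,"ry":0,"rz":0,"grip":0},{"dx":-1,"dy":0,"dz":0,"rx":0,"ry":0,"rz":0,"grip":0},{"dx":-1,"dy":0,"dz":0,"rx":0,"ry":0,"rz":0,"grip":0},{"dx":-1,"dy":0,"dz":0,"rx":0,"ry":0,"rz":0,"grip":0},{"dx":-1,"dy":0,"dz":0,"rx":0,"ry":0,"rz":0,"grip":0},{"dx":0,"dy":0,"dz":0,"rx":0,"ry":0,"rz":0,"grip":0}]'; python3 - <<'E'
from h import *
w=snap('wrist','w50.png');rel()
im=w['frame'][:,:,::-1][150:400,200:460];cv2.imwrite('pics/w50c.png',cv2.resize(im,None,fx=2.3,fy=2.3,interpolation=2))
E
```

```text
time: 77.65
tool_pos: [0.5217, -0.4171, 0.1524]
ee_rot: [3.139, -0.0, 1.643]
wrist_force: [0.2, -0.2, 0.8]
width: 0.0008
t 77.7 p [ 0.5218 -0.416   0.1524] rpy [179.8  -0.   94.2] F [ 0.2  0.5 -0.3] w 0.0003
```

View pics/w50.png

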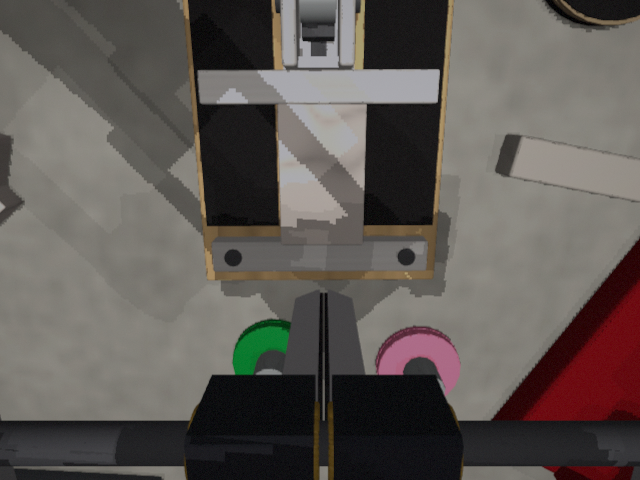

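View pics/w50c.png

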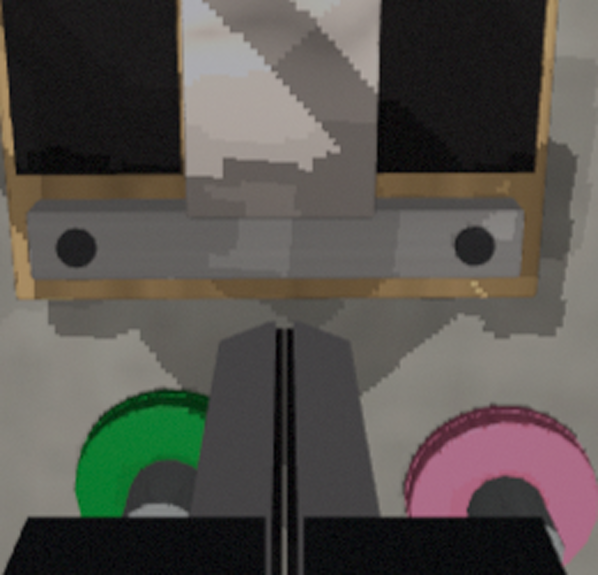

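```bash
python3 - <<'E'
from h import *
w=snap('wrist')
im=w['frame'][:,:,::-1];cv2.imwrite('pics/w51c.png',cv2.resize(im[60:140,240:400],None,fx=5,fy=5,interpolation=2))
a=atz(w,(321,104),.034);b=atz(w,(321,104),.042);c=atz(w,(321,242),.042);d=atz(w,(240,240),.034);print(a,b,c,d,np.linalg.norm(b-c))
print('stop edge off-centre',atz(w,(240,104),.034),atz(w,(400,103),.034), 'fixed',atz(w,(235,240),.034),atz(w,(400,240),.034))
E
```

```text
[ 0.51509989 -0.32413459  0.034     ] [ 0.51512917 -0.32433548  0.042     ] [ 0.52130047 -0.41124485  0.042     ] [ 0.46622567 -0.41611143  0.034     ] 0.0871282036481466
stop edge off-centre [ 0.46474733 -0.32779021  0.034     ] [ 0.56419047 -0.31997635  0.034     ] fixed [ 0.46282511 -0.41635495  0.034     ] [ 0.57518004 -0.40830886  0.034     ]
```

View pics/w51c.png

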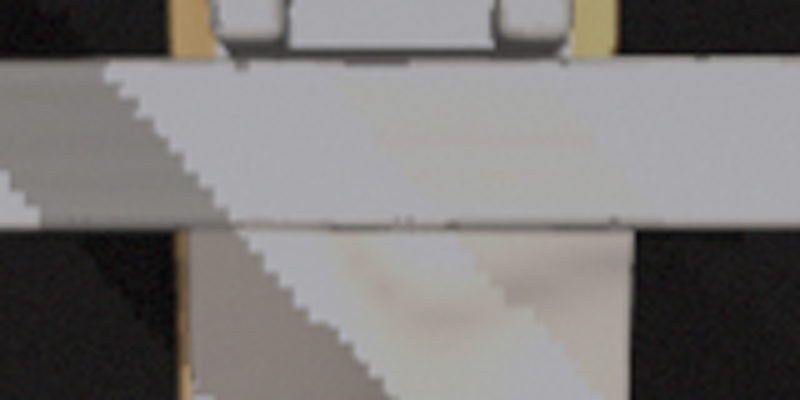

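```bash
python3 - <<'E'
from h import *
t=snap('top','t52.png')
a=cv2.imread('pics/top0.png')[100:290,80:310];b=cv2.imread('pics/t52.png')[100:290,80:310]
cv2.imwrite('pics/cmp.png',np.hstack([cv2.resize(x[70:190,40:230],None,fx=2.1,fy=2.5,interpolation=2) for x in(a,b)]))
print(np.abs(a[80:150,140:210].astype(int)-b[80:150,140:210]).mean())
E
```

```text
4.80625850340136
```

View pics/t52.png

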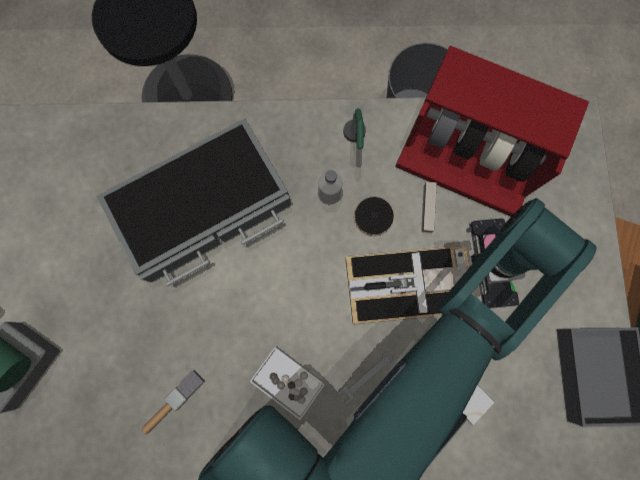

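View pics/cmp.png

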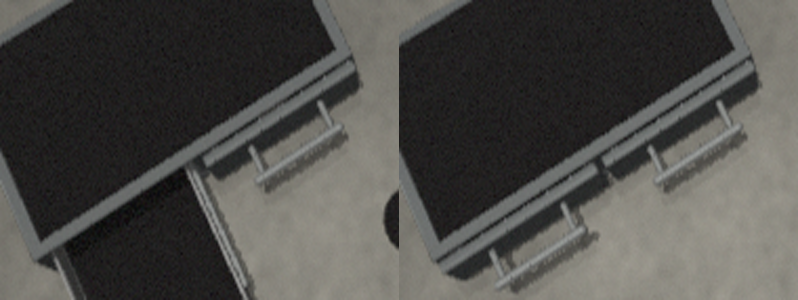

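```bash
python3 - <<'E'
from h import *
a=cv2.imread('pics/top0.png',0).astype(np.float32);b=cv2.imread('pics/t52.png',0).astype(np.float32)
def sh(x,y,w,h):
    W=cv2.createHanningWindow((w,h),cv2.CV_32F);return cv2.phaseCorrelate(a[y:y+h,x:x+w],b[y:y+h,x:x+w],W)
print('handle b',sh(236,208,56,44)); print('chest rear',sh(190,105,90,60)); print('spray/discs/dresser',sh(310,165,40,45),sh(348,190,55,55),sh(410,175,40,65)); print('box',sh(240,335,60,50))
w=snap('wrist'); s=snap('scene','s53.png')
# drawer a vs b: bar line offset along chest x in scene/top
t=snap('top')
for r in spotter.place_of(t,'drawer_a_handle')[:4]:
    p=atz(t,r['pixel'],.052);c,q=np.cos(np.radians(28.3)),np.sin(np.radians(28.3));print(r['score'],r['pixel'],p[0]*c+p[1]*q,-p[0]*q+p[1]*c)
rel()
E
```

```text
handle b ((0.039690818845773634, 0.5064858594641422), 0.9896095297071669)
chest rear ((0.016202815469569032, 0.02112915470337029), 1.055489943822225)
spray/discs/dresser ((0.04992200629577681, 0.687299392880476), 0.9465140991740757) ((0.018274830985856028, 0.003373777752610607), 0.9759724754757352) ((-0.08575735944442187, 0.009112549267825898), 0.9174830408559905)
box ((0.11832309495266813, -0.0120901810085563), 0.9579655361175538)
0.71 [186.3, 272.5] 0.6035227721196625 -0.028269462214138952
t 78.0 p [ 0.5228 -0.414   0.1544] rpy [1.797e+02 1.000e-01 9.430e+01] F [0.2 0.5 0. ] w 0.0005
```

```bash
python3 - <<'E'
from h import *
a=cv2.imread('pics/top0.png');b=cv2.imread('pics/t52.png')
r=[]
for x,y,w,h in((232,190,70,60),(310,160,60,60)):
    p,q=a[y:y+h,x:x+w],b[y:y+h,x:x+w]
    r.append(np.hstack([cv2.resize(z,(260,260),interpolation=cv2.INTER_CUBIC) for z in(p,q,cv2.convertScaleAbs(cv2.absdiff(p,q),alpha=4))]))
    A,B=[cv2.cvtColor(z,6).astype(np.float32) for z in(p,q)]
    M=np.eye(2,3,dtype=np.float32);cc,M=cv2.findTransformECC(A,B,M,cv2.MOTION_TRANSLATION);print(cc,M)
cv2.imwrite('pics/d.png',np.vstack(r))
p=[cv2.cvtColor(z,6).astype(np.float32)[214:246,240:290] for z in(a,b)]
cc,M=cv2.findTransformECC(p[0],p[1],np.eye(2,3,dtype=np.float32),cv2.MOTION_TRANSLATION);print('bar only',cc,M)
E
```

```text
0.9994912356154042 [[ 1.          0.          0.00167258]
 [ 0.          1.         -0.00547796]]
0.9996604471590035 [[ 1.          0.         -0.03148403]
 [ 0.          1.          0.02381367]]
bar only 0.99913326838201 [[ 1.          0.         -0.00883457]
 [ 0.          1.          0.02348301]]
```

View pics/d.png

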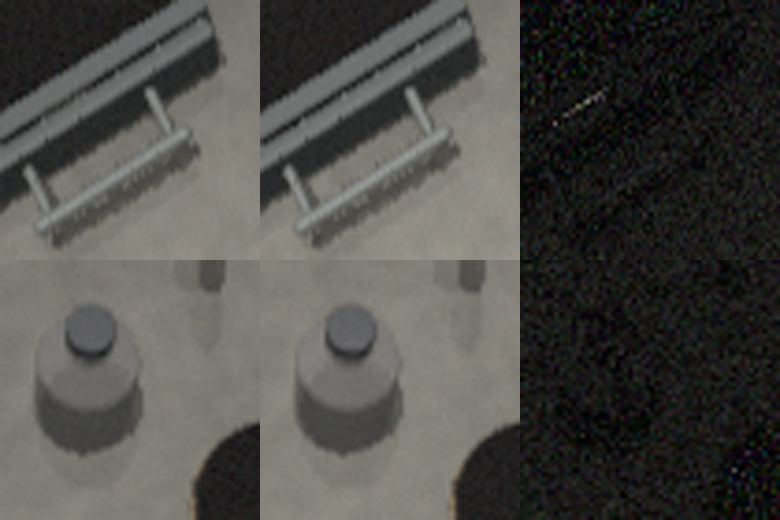

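```bash
python3 -c "
from h import *
print(robot.close_job())"
```

```text
the job is handed in; nothing more can be done
None
```

The job is done and handed in at about 78 s of the 210 s allowed.

**What I did**
1. I put all three black pads flat, disc down, into the left drawer and pushed it shut to its end stop.
2. I pulled the right drawer open, took out the blank, set it down on the bench and pushed that drawer shut.
3. I gripped the cam lever and swung it up to about 1.3 rad, then pushed the sliding stop back to a gap of about 122 mm.
4. I laid the blank on the track, slid it against the fixed stop, and pushed the sliding stop up to it until the force rose to about 13 N with no more travel.
5. I swung the lever down and pressed on the handle with about 30 N; it went no further.

**Last checks**
- **Right drawer:** image registration showed its handle within 0.03 px of its starting shut position. A first, cruder phase correlation gave a 0.5 px shift there and 0.7 px at the spray bottle. The registration and the difference images did not confirm either.
- **Left drawer:** pushed to its stop at about 18 N, and it looks flush with the right drawer in the top view. I did not check it to sub-millimetre accuracy.
- **Blank:** no visible gap at either stop. The camera measured 87 mm between the two contact lines instead of 90 mm, which is about what the calibration allows.
- **Other things:** the spray bottle, sanding discs and dresser are where they started. The arm was clear of everything, with wrist force near zero.

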